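# Renew the cells of a coil test set

## Task

Get the battery-powered coil test set ready: take every spent (grey) cell out of the battery holder and put it in the red tub, draw the wound coil up off its spindle and stand it upright on the platform wholly within the yellow disc, and load every fresh (green) cell into a bay of its own, flat end against the coil spring and then the raised brass end dropped in behind the fixed contact, fully home. Throw the switch lever fully on last of all, when everything else is in place. Leave the bottle, beaker, meter and screwdriver where they are.

Things in the scene. Friction and masses are not known exactly. Their poses are not given: they have to be found in the camera images.
- fresh1_mid (a point): Fresh cell, green sleeve with a white band near its raised end: an eight-sided anti-roll sleeve 33 mm across flats; 61 mm long over all, 0.135 kg; lies on the bench at first. Point on its axis at mid-length, 16.5 mm above what it lies on; x axis along the cell towards the raised brass (positive) end. May be absent (None).
- fresh1_tip (a point): Tip of the raised brass nipple (10 mm in diameter, 3 mm tall) of fresh1, on its axis 30.5 mm from the middle. The other end is flat steel.
- fresh2_mid (a point): Fresh cell, green sleeve with a white band near its raised end: an eight-sided anti-roll sleeve 33 mm across flats; 61 mm long over all, 0.135 kg; lies on the bench at first. Point on its axis at mid-length, 16.5 mm above what it lies on; x axis along the cell towards the raised brass (positive) end. May be absent (None).
- fresh2_tip (a point): Tip of the raised brass nipple (10 mm in diameter, 3 mm tall) of fresh2, on its axis 30.5 mm from the middle. The other end is flat steel.
- fresh3_mid (a point): Fresh cell, green sleeve with a white band near its raised end: an eight-sided anti-roll sleeve 33 mm across flats; 61 mm long over all, 0.135 kg; lies on the bench at first. Point on its axis at mid-length, 16.5 mm above what it lies on; x axis along the cell towards the raised brass (positive) end. May be absent (None).
- fresh3_tip (a point): Tip of the raised brass nipple (10 mm in diameter, 3 mm tall) of fresh3, on its axis 30.5 mm from the middle. The other end is flat steel.
- spent1_mid (a point): Spent cell, grey sleeve with a red band near its raised end, same size as a fresh cell, at the start seated in bay 1 of the holder. This point is on its axis at mid-length; x axis towards the raised brass end. May be absent (None); its bay is then empty.
- spent2_mid (a point): Spent cell, grey sleeve with a red band near its raised end, same size as a fresh cell, at the start seated in bay 2 of the holder. This point is on its axis at mid-length; x axis towards the raised brass end. May be absent (None); its bay is then empty.
- spent3_mid (a point): Spent cell, grey sleeve with a red band near its raised end, same size as a fresh cell, at the start seated in bay 3 of the holder. This point is on its axis at mid-length; x axis towards the raised brass end. May be absent (None); its bay is then empty.
- holder: Battery holder: grey base 116 x 212 x 8 mm, origin at the centre of its underside, x level towards the springs. Three alike, parallel bays along x, 70 mm apart. A cell lies in a V cradle 31 mm wide, narrower than itself: fingers pass down both sides to the base (8 mm up). -x end: fixed contact wall, 26 mm wide, 6 mm thick, its top 34 mm above the bench. +x end: spring, then a black block 50 mm tall.
- bay1_seat (a point): Bay 1 (-y side): point where the middle of a seated cell lies, 32 mm above the bench; its x axis runs along the bay towards the spring. The contact wall's face is 30.5 mm away at -x (nipple tip touches it), its top 2 mm above this point: a cell held level clears it with its axis 19 mm or more above this point.
- bay2_seat (a point): Bay 2 (middle), same point and axes. At +x a steel plate, 26 mm wide and 30 mm tall, its centre 2 mm above this point's height, sits on a level coil spring. With no cell its face is 24.5 mm from this point; with a seated cell 30.5 mm (pressing with 4.4 N); pushed right back 38.5 mm (7.6 N).
- bay3_seat (a point): Bay 3 (+y side), same point and axes as bay 1 and 2. The spring's back block begins 46.5 mm from this point at +x, is 34 mm wide and reaches 18 mm above it.
- coil_mid (a point): Wound copper coil on a black bobbin: a ring 54 mm in outer diameter, 23 mm bore, 44 mm tall, 0.22 kg. This point is at its centre, half-way up; z along its axis (up). At the start it sits on an upright spindle.
- stand: The coil's spindle stand. Origin on the bench below the spindle's axis, z up. Round foot 90 mm in diameter and 8 mm tall, shoulder 30 mm in diameter up to 35 mm (the coil rests on it, its centre 57 mm above the bench), then a spindle 16 mm in diameter up to 90 mm. The coil must be drawn straight up off it.
- disc (a point): Centre of the yellow disc (70 mm in diameter, flush) on the white platform (90 x 90 mm, 6 mm thick). The point is on the platform's top, 6 mm above the bench.
- tub: Red open tub for spent cells, 200 x 130 mm outside (x, y), 35 mm tall, walls and floor 4 mm. Origin at the centre of its underside, z up. Cells may lie anyhow in it.
- switch (a joint): Toggle lever of the switch box (80 x 80 x 50 mm white box): 0 off, 1.0 rad fully on. It swings towards the box's x axis and stays where it is left; light (about 1 N at the tip).
- switch_tip (a point): Centre of the black ball (26 mm in diameter) at the lever's end, on a steel rod 10 mm in diameter. The rod is 80 mm from the pivot, which is 72 mm above the bench in the middle of the box; off, the rod leans 0.5 rad from upright away from the box's x axis, fully on, 0.5 rad towards it, so the ball moves 77 mm along the x axis and is about 142 mm up at both ends.
- console: The switch box. Origin at the centre of its underside; the lever is thrown on by pushing it in the direction of this body's x axis.
- bottle: Bystander: white bottle, 60 mm in diameter, 120 mm tall. Origin at its foot.
- beaker: Bystander: glass beaker, 70 mm in diameter, 85 mm tall. Origin at its foot.
- meter: Bystander: orange hand-held meter lying flat, 150 x 75 x 33 mm. Origin at the centre of its underside.
- driver: Bystander: blue-handled screwdriver lying on the bench. Origin at its underside.
Things that resemble listed ones, but are neither listed nor needed, are in the scene too. What is meant by the holder is not purple, and is the larger of those in its own colour.

How it is judged:
By the outcome, as a careful person would: the job done as asked, in the order asked, and still so for the second after the job is handed in, with the robot touching nothing.
Of fresh1, fresh2, fresh3 only 2 to 3 are there at a start; the rules pass over those that are not, and their reading is None.
Of spent1, spent2, spent3 only 2 to 3 are there at a start; the rules pass over those that are not, and their reading is None.
At some moment in a run one of fresh1, fresh2, fresh3 may be knocked a few centimetres aside while the robot is not near it.
It also fails if it takes over 210 s, if anything falls off the work surface, if the arm or the gripper's body presses on something with over 40 N, if the wrist force passes 120 N, or if a joint passes its speed limit or range.

## Robot

A 6-joint arm with a two-finger parallel gripper is mounted at the origin on the work surface. World frame = base frame: x ahead of the robot, y to its left, z up, the work surface at z = 0. Lengths are in mm, angles in rad, forces in N, time in s.
With the tool pointing down it reaches from about 325 to 750 mm from the base axis. Payload 7.6 kg.
Tool frame: the origin (TCP) lies at the very end of the fingers, on their centre line; the grasp point (between the pads) lies 19 mm behind it (robot.pinch_z is the distance from the TCP to the grasp point, in mm); z points along the fingers, y is the direction in which the jaws open and shut (so a half turn about z gives the same grasp; the last joint's range is limited). The gripper opens to 85 mm and grips with 20 to 120 N. Pads are 22 mm wide; open, the fingers measure 114 mm over their backs; the gripper's body (76 mm by 85 mm) begins 54 mm behind the grasp point. The pads swing forward as they close: fully open they stand 13 mm farther back than shut.
Start: joints at [1.055, 0.052, 1.401, -0, 1.689, -0.07], TCP at [226.358, 473.72, 202.623] pointing down, gripper open.
Joint ranges: [-2.9, 2.9], [-0.91, 2.17], [0.12, 2.37], [-1.06, 4.2], [0.26, 2.73], [-2.93, 2.93]. Speed limits (rad/s): [2.57, 2.57, 3.01, 3.14, 3.14, 3.14].

## Interface

Orientations are given as a unit quaternion [x, y, z, w].
In Python, from rig import robot gives the robot as it stands.
- The arm moves only by the tool apply_moves, never from a script. Its argument "commands" is a list that holds one entry, the list of rows, each a list of 7 numbers: the finger opening in m, from 0 to 0.0854, then the shift along the tool's x, y, z in m, then the turn, a rotation vector about the tool's x, y, z in rad. In form: [[[grip, tx, ty, tz, wx, wy, wz], ...]]. A call has 1 to 5 rows; each row shifts and turns the pose as measured when the row begins, along the tool's axes as they then stand; what a row does not reach is not made up. A row lasts 1/12 s, in which the tool goes at most 41.7 mm and 7.16 degrees, less where a joint would pass 70% of its speed; a pose out of reach is approached as far as the arm can. A call is refused whole if a number of a shift passes 0.0417 or a number of a turn 0.125, either way. A call with a gripper value outside its range is refused whole. The fingers move at their own pace and stop on an object; "squeeze" is the grip in N (left out, the last holds). Time passes only in rows, so rows that do not move let the fingers close. It gives the time, the measured TCP pose, the force and the opening at its end, in the units of the state.
- robot.get_state(): the state, without advancing time (a new reading comes with each control period).
- robot.capture(name): name is "side" or "top" or "wrist"; returns the picture (384x512x3 uint8, red, green, blue); there is no depth.
- robot.camera_info(name): a dict with "K" (3x3 intrinsics, pixels), "eye" and "rotation" of the camera in the world. Camera axes: x right, y down, z forward; pixel columns grow to the right and rows downward; lengths in mm; the calibration is good to about 2 mm. A picture is of the moment at which its call begins: read the wrist's pose just before it. camera_info takes no time and is no camera call; for the wrist camera it gives the pose at the moment of the call.
- robot.sign_off(): hands the job in, once; it reports no verdict.
The state is a dict: "t": time; "qpos": joint angles; "joint_vel": joint speeds; "tau": joint torques, N m; "eef_pos": TCP position; "ee_rot": TCP orientation; "contact_force": force on the tool from outside, world axes, zero at the start; "ft_torque": the same for the moment, N m; "width": finger opening in mm.
Only numpy, scipy, OpenCV 4.12 (cv2) and the standard library are available. Lean on these libraries where they do the work, as an engineer would, in place of code of your own. Each camera call takes 0.05 s, during which the arm holds its last target.

## Working session

There is one attempt and no reset: what is moved stays moved. The work goes in short steps, Python scripts to look and compute and a tool call to move; the robot and the scene stay as the last step left them, time stands still between calls to the robot, and variables do not carry over. Pictures are saved under pics/ and viewed, and the job is handed in when it is done.

Besides the shell and the picture viewer there is one more tool, called after ">>>" as name(argument=value, ...) on one line, values as JSON. apply_moves: Moves the arm, as the interface text tells. Its arguments: {"type":"object","properties":{"commands":{"type":"array"},"squeeze":{"type":"number"}},"required":["commands"]}

```bash
mkdir -p pics; ls; python3 - <<'E'
from rig import robot
import cv2
for n in ["side","top","wrist"]:
    im=robot.capture(n); cv2.imwrite(f"pics/a_{n}.png",im[:,:,::-1])
    c=robot.camera_info(n); print(n,c)
print(robot.get_state())
E
```

```text
pics
side {'K': array([[428.42137004,   0.        , 258.97569716],
       [  0.        , 428.42137004, 185.13021945],
       [  0.        ,   0.        ,   1.        ]]), 'eye': array([ 368.4754896 , -923.46120311,  960.65319789]), 'rotation': array([ 0.91459751, -0.07121949,  0.02770762, -0.39707866])}
top {'K': array([[393.87601987,   0.        , 252.50919733],
       [  0.        , 393.87601987, 194.98970555],
       [  0.        ,   0.        ,   1.        ]]), 'eye': array([ 450.14068348,  -14.09146042, 1151.6219556 ]), 'rotation': array([ 0.70775561, -0.70528694,  0.01760481, -0.03663892])}
wrist {'K': array([[283.12953419,   0.        , 259.60432548],
       [  0.        , 283.12953419, 191.60407367],
       [  0.        ,   0.        ,   1.        ]]), 'eye': array([155.34653182, 507.24848236, 373.49300112]), 'rotation': array([0.83557659, 0.52661588, 0.08240728, 0.13302826])}
{'t': 0.15, 'qpos': array([ 1.05471714e+00,  5.26924278e-02,  1.40149863e+00,  1.66897622e-05,
        1.68859763e+00, -7.02765435e-02]), 'joint_vel': array([ 1.96942342e-05, -2.22886928e-03, -4.26288085e-03,  6.50845139e-04,
       -1.66410850e-03,  4.56769924e-04]), 'tau': array([ 6.29547831e-04, -3.81953037e+01, -3.60423982e+01, -1.97054635e-05,
        4.66007623e-03,  3.74808553e-05]), 'eef_pos': array([226.2041894 , 473.47730317, 201.96213856]), 'ee_rot': array([ 2.21059102e-01,  9.75260230e-01, -5.70105771e-04, -1.80758809e-04]), 'contact_force': array([-0.7475971 , -0.28324321, -0.26132251]), 'ft_torque': array([-0.00786588,  0.00256843, -0.00656321]), 'width': 85.58278354134303}
```

View pics/a_top.png

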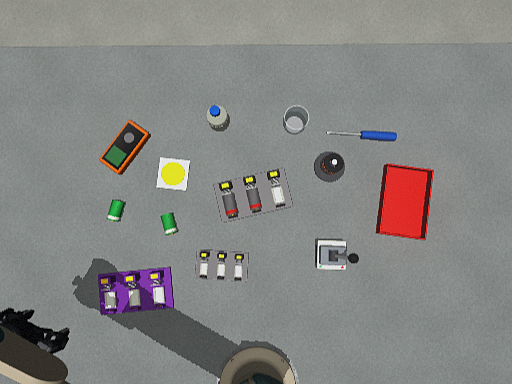

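View pics/a_side.png

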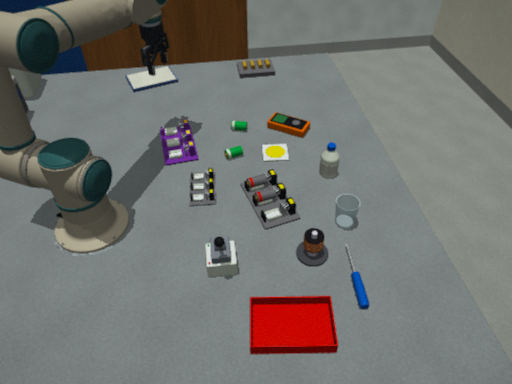

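View pics/a_wrist.png

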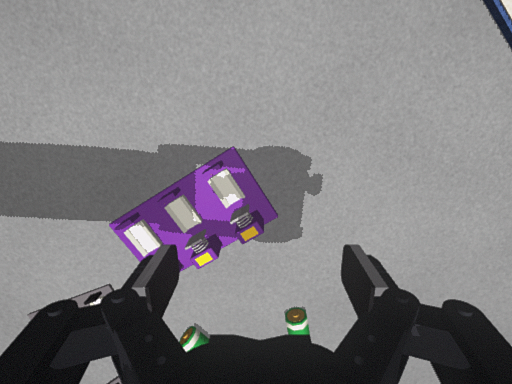

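The top view shows spent cells in bays 3 and 2 (231,203 and 255,198). Bay 1, at (279,193), is empty. Fresh cells are at (117,210) and (169,223), and I see no third so far. The coil is at (330,165), the disc at (173,174), the tub at (405,202) and the switch at (333,254).

```bash
cat > h.py <<'E'
import numpy as np, cv2
from scipy.spatial.transform import Rotation as R
from rig import robot
def snap(n,tag=None):
    c=robot.camera_info(n); im=robot.capture(n)
    if tag: cv2.imwrite(f"pics/{tag}.png",im[:,:,::-1])
    return im,c
def ray(c,uv):
    uv=np.atleast_2d(uv).astype(float)
    p=np.c_[uv,np.ones(len(uv))]@np.linalg.inv(c["K"]).T
    return p@R.from_quat(c["rotation"]).as_matrix().T
def onz(c,uv,z):
    d=ray(c,uv); e=np.asarray(c["eye"]); return e+d*((z-e[2])/d[:,2])[:,None]
def proj(c,P):
    P=np.atleast_2d(P)-c["eye"]; q=P@R.from_quat(c["rotation"]).as_matrix(); q=q@c["K"].T
    return q[:,:2]/q[:,2:]
def hsv(im): return cv2.cvtColor(im,cv2.COLOR_RGB2HSV)
def blobs(m,amin=20):
    m=m.astype(np.uint8); n,l,s,c=cv2.connectedComponentsWithStats(m)
    return [(c[i],s[i,4],(l==i)) for i in range(1,n) if s[i,4]>=amin]
def mask(im,h0,h1,s=100,v=50,vmax=255):
    a=hsv(im); return (a[...,0]>=h0)&(a[...,0]<=h1)&(a[...,1]>=s)&(a[...,2]>=v)&(a[...,2]<=vmax)
def tool(s=None):
    s=s or robot.get_state(); M=R.from_quat(s["ee_rot"]).as_matrix(); return s["eef_pos"],M
def go(p,yaw=None,s=None):
    """total shift in tool axes (m) and total yaw turn about tool z. yaw = world angle of tool y axis (mod pi)"""
    pos,M=tool(s); d=M.T@(np.array(p)-pos)/1000
    w=None
    if yaw is not None:
        # desired: z down, y at yaw
        best=None
        for k in (0,np.pi):
            y=np.array([np.cos(yaw+k),np.sin(yaw+k),0]); z=np.array([0,0,-1.]); x=np.cross(y,z)
            D=np.c_[x,y,z]; rv=R.from_matrix(M.T@D).as_rotvec()
            if best is None or np.linalg.norm(rv)<np.linalg.norm(best): best=rv
        w=best
    print("shift",np.round(d,4),"turn",None if w is None else np.round(w,3),"q6",round(robot.get_state()["qpos"][5],2))
def st():
    s=robot.get_state(); M=R.from_quat(s["ee_rot"]).as_matrix()
    print("t",round(s["t"],2),"p",np.round(s["eef_pos"],1),"x",np.round(M[:,0],3),"y",np.round(M[:,1],3),"z",np.round(M[:,2],3),"F",np.round(s["contact_force"],1),"w",round(s["width"],1),"q",np.round(s["qpos"],2))
E
python3 - <<'E'
from h import *
import cv2
im=cv2.imread("pics/a_top.png")[:,:,::-1].copy(); c=robot.camera_info("top")
def rep(n,m,z,a=20):
    for ce,ar,l in blobs(m,a): print(n,np.round(ce,1),ar,np.round(onz(c,ce,z)[0],1))
rep("green",mask(im,50,80),16)
rep("red",mask(im,0,8,150),20)
rep("yellow",mask(im,24,32,150),6)
print(onz(c,[[405,202],[383,166],[432,170],[426,238],[378,233]],35).round())
print(onz(c,[[214,190],[286,169],[292,206],[222,221]],8).round())
print("coil",onz(c,[[330,165]],8), "sw",onz(c,[[353,258]],142), onz(c,[[318,240],[345,239],[347,269],[318,269]],50).round())
st()
E
```

```text
green [115.4 155.6] 259 [652.7 420.9  16. ]
green [115.6 207.8] 185 [499.  415.6  16. ]
green [167.7 221.2] 185 [460.8 261.9  16. ]
red [404.4 201.8] 3209 [ 518.9 -416.3   20. ]
red [255.2 205.3] 35 [507.3   8.7  20. ]
red [231.2 211. ] 35 [490.7  77.6  20. ]
yellow [172.5 173.3] 425 [601.6 253.    6. ]
yellow [273.2 173.6] 37 [601.  -43.2   6. ]
yellow [249.  179.4] 35 [583.9  27.4   6. ]
yellow [224.7 185.1] 38 [567.2  98.5   6. ]
yellow [203.5 254.4] 20 [365.4 158.1   6. ]
yellow [221.  255.5] 20 [362.6 107.3   6. ]
yellow [154.1 275.7] 27 [303.4 300.7   6. ]
yellow [128.9 278.4] 27 [295.  373.9   6. ]
yellow [104.  280.9] 21 [287.5 446.4   6. ]
[[ 517. -413.   35.]
 [ 619. -354.   35.]
 [ 608. -490.   35.]
 [ 417. -468.   35.]
 [ 430. -336.   35.]]
[[552. 130.   8.]
 [614. -81.   8.]
 [506. -98.   8.]
 [462. 105.   8.]]
coil [[ 626.26303348 -208.63248816    8.        ]] sw [[ 368.88913338 -241.10602658  142.        ]] [[ 410. -166.   50.]
 [ 413. -241.   50.]
 [ 331. -245.   50.]
 [ 331. -166.   50.]]
t 0.15 p [226.2 473.5 202. ] x [-0.902  0.431  0.   ] y [ 0.431  0.902 -0.001] z [-0.001 -0.001 -1.   ] F [-0.7 -0.3 -0.3] w 85.6 q [ 1.05  0.05  1.4   0.    1.69 -0.07]
```

```bash
cat >> h.py <<'E'
def plan(p,yaw=None,per=40.,grip=0.08,n=None,tilt=0.):
    """rows from present pose to p, tool y at yaw"""
    pos,M=tool(); D=M
    if yaw is not None:
        best=None
        for k in (0,np.pi):
            y=np.array([np.cos(yaw+k),np.sin(yaw+k),0]); z=np.array([0,0,-1.]); x=np.cross(y,z)
            DD=np.c_[x,y,z]; rv=R.from_matrix(M.T@DD).as_rotvec()
            if best is None or np.linalg.norm(rv)<np.linalg.norm(best): best=rv; 
        rv=best
    else: rv=np.zeros(3)
    d=np.array(p,float)-pos
    n=n or max(1,int(np.ceil(max(np.linalg.norm(d)/per,np.linalg.norm(rv)/0.12))))
    w=rv/n; Mi=M
    print("n",n,"d",np.round(d,1),"rv",np.round(rv,3))
    out=[]
    for i in range(n):
        s=Mi.T@(d/n)/1000; out.append([grip]+[round(float(v),4) for v in s]+[round(float(v),3) for v in w]); Mi=Mi@R.from_rotvec(w).as_matrix()
    for i in range(0,n,5): print(str(out[i:i+5]).replace(" ",""))
E
python3 - <<'E'
from h import *
plan([590,40,230],1.81)
E
```

```text
n 15 d [ 363.8 -433.5   28. ] rv [-0.001 -0.001 -0.685]
[[0.08,-0.0343,-0.0156,-0.0019,-0.0,-0.0,-0.046],[0.08,-0.0336,-0.0172,-0.0019,-0.0,-0.0,-0.046],[0.08,-0.0328,-0.0187,-0.0019,-0.0,-0.0,-0.046],[0.08,-0.0319,-0.0202,-0.0019,-0.0,-0.0,-0.046],[0.08,-0.0309,-0.0216,-0.0019,-0.0,-0.0,-0.046]]
[[0.08,-0.0299,-0.023,-0.0019,-0.0,-0.0,-0.046],[0.08,-0.0288,-0.0243,-0.0019,-0.0,-0.0,-0.046],[0.08,-0.0277,-0.0256,-0.0019,-0.0,-0.0,-0.046],[0.08,-0.0265,-0.0269,-0.0019,-0.0,-0.0,-0.046],[0.08,-0.0252,-0.028,-0.0019,-0.0,-0.0,-0.046]]
[[0.08,-0.0239,-0.0292,-0.0019,-0.0,-0.0,-0.046],[0.08,-0.0226,-0.0302,-0.0019,-0.0,-0.0,-0.046],[0.08,-0.0212,-0.0312,-0.0019,-0.0,-0.0,-0.046],[0.08,-0.0197,-0.0322,-0.0019,-0.0,-0.0,-0.046],[0.08,-0.0182,-0.033,-0.0019,-0.0,-0.0,-0.046]]
```

>>> apply_moves(commands=[[[0.08, -0.034, -0.016, -0.002, 0, 0, -0.046], [0.08, -0.034, -0.017, -0.002, 0, 0, -0.046], [0.08, -0.033, -0.019, -0.002, 0, 0, -0.046], [0.08, -0.032, -0.02, -0.002, 0, 0, -0.046], [0.08, -0.031, -0.022, -0.002, 0, 0, -0.046]]])

```text
t: 0.57
eef_pos: [347.1, 327.5, 209.1]
ee_rot: [0.097, 0.995, -0.002, -0.002]
contact_force: [0.5, 0.1, 0.6]
width: 80.3
```

>>> apply_moves(commands=[[[0.08, -0.03, -0.023, -0.002, 0, 0, -0.046], [0.08, -0.029, -0.024, -0.002, 0, 0, -0.046], [0.08, -0.028, -0.026, -0.002, 0, 0, -0.046], [0.08, -0.026, -0.027, -0.002, 0, 0, -0.046], [0.08, -0.025, -0.028, -0.002, 0, 0, -0.046]]])

```text
t: 0.98
eef_pos: [476.3, 177.9, 218.6]
ee_rot: [-0.025, 1.0, -0.002, -0.003]
contact_force: [0.9, -0.2, -0.6]
width: 80.0
```

>>> apply_moves(commands=[[[0.08, -0.024, -0.029, -0.002, 0, 0, -0.046], [0.08, -0.023, -0.03, -0.002, 0, 0, -0.046], [0.08, -0.021, -0.031, -0.002, 0, 0, -0.046], [0.08, -0.02, -0.032, -0.002, 0, 0, -0.046], [0.08, -0.018, -0.033, -0.002, 0, 0, -0.046]]])

```text
t: 1.4
eef_pos: [608.4, 30.6, 227.3]
ee_rot: [-0.145, 0.989, -0.001, -0.004]
contact_force: [0.2, 0.8, 0.2]
width: 79.9
```

```bash
python3 - <<'E'
from h import *
st(); im,c=snap("wrist","b1"); print(c["eye"])
plan([590,40,230],1.81)
im,c=snap("top","b1t")
E
```

```text
t 1.4 p [608.4  30.6 227.3] x [-0.958 -0.286  0.009] y [-0.286  0.958 -0.001] z [-0.008 -0.004 -1.   ] F [0.2 0.8 0.2] w 79.9 q [-0.01  0.3   1.08 -0.    1.77 -1.87]
[534.39136361   7.81543268 399.53083123]
n 1 d [-21.3  15.    4.7] rv [-0.004 -0.01   0.049]
[[0.08,0.0162,0.0204,-0.0046,-0.004,-0.01,0.049]]
```

View pics/b1.png

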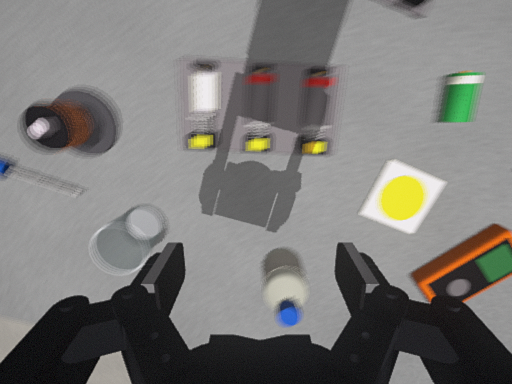

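View pics/b1t.png

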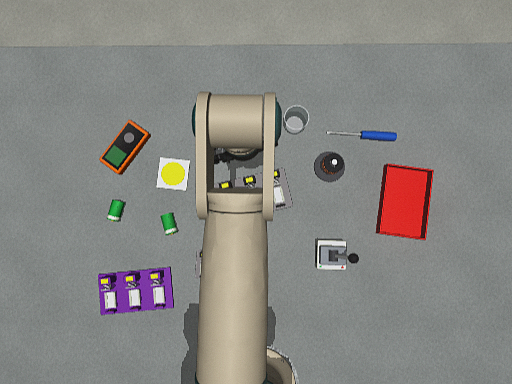

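>>> apply_moves(commands=[[[0.05, 0.028, 0.012, -0.003, 0, -0.004, 0.03], [0.05, 0.012, 0, 0, 0, -0.004, 0.02], [0.05, 0, 0, 0, 0, 0, 0], [0.05, 0, 0, 0, 0, 0, 0]]])

```text
t: 1.83
eef_pos: [566.2, 27.6, 222.2]
ee_rot: [-0.114, 0.993, -0.0, -0.007]
contact_force: [-0.2, 0.7, -0.0]
width: 49.9
```

```bash
python3 - <<'E'
from h import *
st(); im,c=snap("wrist","b2"); cv2.imwrite("pics/b2x.png",cv2.resize(im[60:260,120:400],None,fx=2.8,fy=2.8,interpolation=cv2.INTER_CUBIC)[:,:,::-1])
E
```

```text
t 1.83 p [566.2  27.6 222.2] x [-0.974 -0.226  0.014] y [-0.226  0.974  0.001] z [-0.014 -0.002 -1.   ] F [-0.2  0.7 -0. ] w 49.9 q [-0.02  0.18  1.22 -0.    1.75 -1.82]
```

View pics/b2.png

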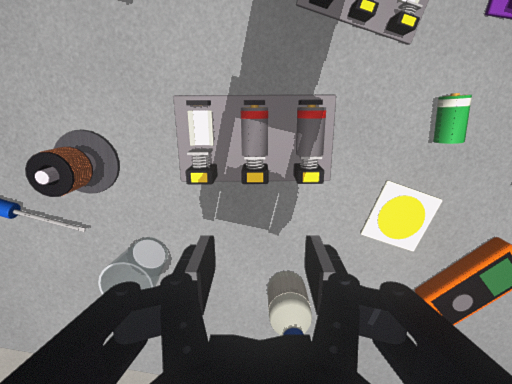

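View pics/b2x.png

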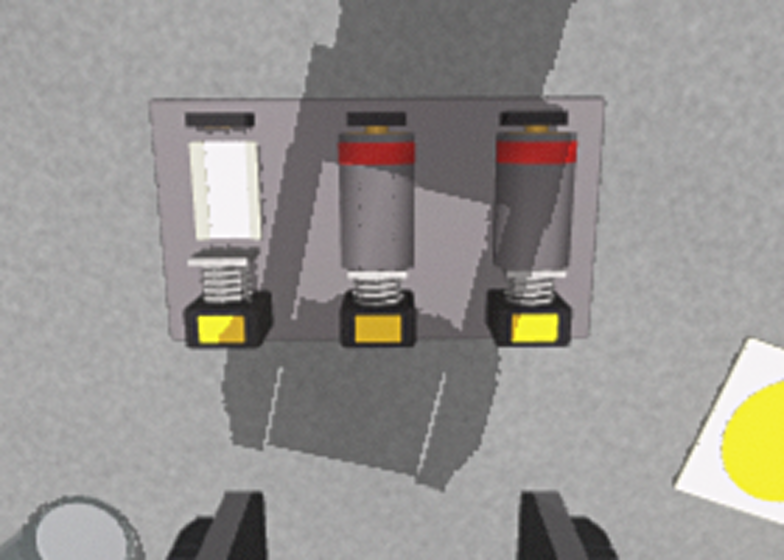

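```bash
cat > m1.py <<'E'
from h import *
im=cv2.imread("pics/b2.png")[:,:,::-1].copy(); c=robot.camera_info("wrist"); print(c["eye"])
f=lambda u:np.array(u,float)/2.8+[120,60]-0.3
P=onz(c,f([[150,101],[606,99],[590,340],[172,342]]),8); print(P.round(1),P.mean(0))
print(np.linalg.norm(P-np.roll(P,-1,0),axis=1))
ax=(P[2]+P[3]-P[0]-P[1]); ay=P[1]+P[2]-P[0]-P[3]; print(np.arctan2(ax[1],ax[0]),np.arctan2(ay[1],ay[0])-np.pi/2)
Y=[]
for ce,ar,l in blobs(mask(im,22,32,150),60): 
    q=onz(c,ce,50)[0]; print("yel",ce,ar,q.round(1)); Y.append(q)
W=onz(c,f([[220,113],[376,113],[532,112]]),34); print("wall outer top",W.round(1))
W=onz(c,f([[220,120],[376,120],[533,120]]),34); print("wall top mid?",W.round(1))
for ce,ar,l in blobs(mask(im,0,6,150,60)|mask(im,174,180,150,60),40): print("redband",ce,ar,onz(c,ce,32+14)[0].round(1))
d=onz(c,[ [0,0]],6)
for ce,ar,l in blobs(mask(im,24,32,150),600): print("disc",ce,ar,onz(c,ce,6)[0].round(1))
for ce,ar,l in blobs(mask(im,50,80,100),200): print("green",ce,ar,onz(c,ce,25)[0].round(1))
E
python3 m1.py
```

```text
[492.02669221   9.27792984 394.83511815]
[[ 507.4 -101.6    8. ]
 [ 458.9  103.5    8. ]
 [ 570.9  130.7    8. ]
 [ 619.6  -74.8    8. ]] [539.17259001  14.42612796   8.        ]
[210.76269061 115.26779158 211.18061402 115.39232647]
0.23599290461685127 0.23247489169699453
yel [367.171875    5.1640625] 128 [368.8  97.9  50. ]
yel [408.33070866  19.75590551] 127 [371.7 145.5  50. ]
yel [198.46103896 177.31818182] 154 [595.  -45.4  50. ]
yel [254.58666667 176.90666667] 150 [578.6  23.1  50. ]
yel [310.55279503 176.48447205] 161 [562.2  91.4  50. ]
yel [401.09621552 216.98845414] 1559 [588.  222.3  50. ]
wall outer top [[504.4 -64.   34. ]
 [489.1   1.9  34. ]
 [473.4  67.6  34. ]]
wall top mid? [[507.2 -63.5  34. ]
 [491.9   2.5  34. ]
 [476.5  68.9  34. ]]
redband [253.86124402 114.41626794] 209 [505.1   5.5  46. ]
redband [311.43076923 113.98461538] 195 [489.1  72.1  46. ]
disc [401.09621552 216.98845414] 1559 [600.2 249.5   6. ]
green [451.39838854 124.48164727] 1117 [461.  253.3  25. ]
green [498.15514993 276.85267275] 767 [653.4 416.5  25. ]
```

```bash
cat >> h.py <<'E'
TH=0.235; U=np.array([np.cos(TH),np.sin(TH),0]); V=np.array([-np.sin(TH),np.cos(TH),0]); C=np.array([539.2,14.1,0])
def hl(u,v,z): return C+u*U+v*V+[0,0,z]
def tohl(p): d=np.asarray(p)-C; return np.array([d@U,d@V,d[2]])
E
python3 - <<'E'
from h import *
c=robot.camera_info("wrist"); f=lambda u:np.array(u,float)/2.8+[120,60]-0.3
for p in onz(c,f([[376,134],[378,270],[536,132],[532,270]]),48.5): print(tohl(p).round(1))
for p in onz(c,f([[340,200],[414,200]]),40): print(tohl(p).round(1))
for p in onz(c,f([[376,130],[536,130],[220,131]]),34): print("wall in",tohl(p).round(1))
plan(hl(-14,70,0)+[0,0,120],TH+np.pi/2,grip=0.05)
E
```

```text
[-43.   -0.1  48.5]
[14.4  0.1 48.5]
[-43.4  66.9  48.5]
[14.9 67.9 48.5]
[-15.2 -16.4  40. ]
[-15.   16.1  40. ]
wall in [-44.5  -0.3  34. ]
wall in [-44.   69.4  34. ]
wall in [-44.6 -68.3  34. ]
n 4 d [ -57.1   51.3 -102.3] rv [ 0.001 -0.014 -0.006]
[[0.05,0.0107,0.0157,0.0257,0.0,-0.003,-0.002],[0.05,0.0107,0.0157,0.0257,0.0,-0.003,-0.002],[0.05,0.0108,0.0157,0.0256,0.0,-0.003,-0.002],[0.05,0.0108,0.0158,0.0256,0.0,-0.003,-0.002]]
```

>>> apply_moves(commands=[[[0.055, 0.011, 0.0155, 0.036, 0, -0.003, -0.002], [0.055, 0.011, 0.0155, 0.036, 0, -0.003, -0.002], [0.055, 0.011, 0.0155, 0.036, 0, -0.003, -0.002], [0.055, 0.011, 0.0155, 0.036, 0, -0.003, 0], [0.055, 0, 0, 0, 0, 0, 0]]])

```text
t: 2.3
eef_pos: [509.7, 80.8, 76.0]
ee_rot: [-0.119, 0.993, 0.0, 0.004]
contact_force: [-1.0, 0.5, -1.6]
width: 55.1
```

```bash
python3 - <<'E'
from h import *
st(); print(tohl(tool()[0]).round(1)); im,c=snap("wrist","b3")
plan(hl(-14.5,69,14),TH+np.pi/2,grip=0.055)
E
```

```text
t 2.3 p [509.7  80.8  76. ] x [-0.972 -0.235 -0.008] y [-0.235  0.972 -0.001] z [ 0.008  0.001 -1.   ] F [-1.   0.5 -1.6] w 55.1 q [ 0.09  0.1   1.61  0.    1.43 -1.72]
[-13.1  71.7  76. ]
n 2 d [ -4.   -2.4 -66.4] rv [-0.002  0.014  0.003]
[[0.055,0.0027,-0.0006,0.0332,-0.001,0.007,0.001],[0.055,0.0024,-0.0007,0.0332,-0.001,0.007,0.001]]
```

View pics/b3.png

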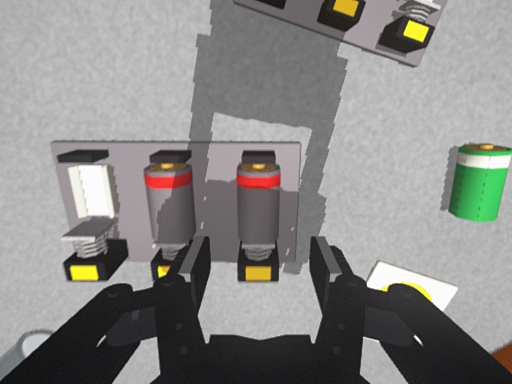

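>>> apply_moves(commands=[[[0.055, 0.002, -0.001, 0.033, 0, 0.005, 0], [0.055, 0.001, -0.001, 0.028, 0, 0.002, 0], [0.055, 0, 0, 0, 0, 0, 0]]], squeeze=40)

```text
t: 2.6
eef_pos: [519.2, 78.3, 26.1]
ee_rot: [-0.12, 0.993, -0.001, 0.011]
contact_force: [-1.1, -0.4, -1.0]
width: 54.8
```

```bash
python3 - <<'E'
from h import *
st(); print(tohl(tool()[0]).round(1))
plan(hl(-14.5,69,14),TH+np.pi/2,grip=0.055)
E
```

```text
t 2.6 p [519.2  78.3  26.1] x [-0.971 -0.238 -0.022] y [-0.238  0.971 -0.005] z [ 0.022 -0.    -1.   ] F [-1.1 -0.4 -1. ] w 54.8 q [ 0.08  0.17  1.64 -0.    1.31 -1.73]
[-4.5 67.1 26.1]
n 1 d [-10.1  -0.5 -12.1] rv [-0.005  0.022  0.005]
[[0.055,0.0102,0.002,0.0118,-0.005,0.022,0.005]]
```

>>> apply_moves(commands=[[[0.055, 0.01, 0.002, 0.004, -0.004, 0.022, 0.005], [0.055, 0, 0, 0, 0, 0, 0]]])

```text
t: 2.77
eef_pos: [512.0, 77.7, 26.0]
ee_rot: [-0.117, 0.993, -0.001, 0.002]
contact_force: [0.3, 0.2, -0.8]
width: 54.9
```

```bash
python3 - <<'E'
from h import *
st(); print(tohl(tool()[0]).round(1))
plan(hl(-14.5,69,14),TH+np.pi/2,grip=0.055)
E
```

```text
t 2.77 p [512.   77.7  26. ] x [-0.973 -0.233 -0.003] y [-0.233  0.973 -0.002] z [ 0.004 -0.001 -1.   ] F [ 0.3  0.2 -0.8] w 54.9 q [ 0.08  0.17  1.64 -0.    1.33 -1.72]
[-11.6  68.2  26. ]
n 1 d [ -3.    0.1 -12. ] rv [-0.002  0.003 -0.   ]
[[0.055,0.0029,0.0008,0.012,-0.002,0.003,-0.0]]
```

>>> apply_moves(commands=[[[0.055, 0.003, 0.001, 0.011, -0.002, 0.003, 0], [0.055, 0, 0, 0, 0, 0, 0]]])

```text
t: 2.93
eef_pos: [512.1, 78.1, 18.9]
ee_rot: [-0.117, 0.993, -0.0, 0.004]
contact_force: [-0.5, -0.7, -0.6]
width: 55.0
```

```bash
python3 - <<'E'
from h import *
st(); print(tohl(tool()[0]).round(1))
plan(hl(-14.5,69,14),TH+np.pi/2,grip=0.055)
E
```

```text
t 2.93 p [512.1  78.1  18.9] x [-0.973 -0.232 -0.007] y [-0.232  0.973 -0.001] z [ 0.007  0.001 -1.   ] F [-0.5 -0.7 -0.6] w 55.0 q [ 0.08  0.17  1.65  0.    1.31 -1.73]
[-11.5  68.5  18.9]
n 1 d [-3.  -0.2 -4.9] rv [-0.001  0.007 -0.001]
[[0.055,0.003,0.0005,0.0049,-0.001,0.007,-0.001]]
```

>>> apply_moves(commands=[[[0.055, 0.004, 0, 0.006, 0, 0.01, 0], [0.055, 0, 0, 0, 0, 0, 0], [0, 0, 0, 0, 0, 0, 0], [0, 0, 0, 0, 0, 0, 0], [0, 0, 0, 0, 0, 0, 0]]])

```text
t: 3.35
eef_pos: [509.9, 78.8, 16.2]
ee_rot: [-0.117, 0.993, 0.001, 0.001]
contact_force: [-9.3, 14.9, 14.6]
width: 19.5
```

```bash
python3 - <<'E'
from h import *
st(); print(tohl(tool()[0]).round(1))
E
```

```text
t 3.35 p [509.9  78.8  16.2] x [-0.973 -0.232 -0.002] y [-0.232  0.973  0.002] z [ 0.002  0.002 -1.   ] F [-9.3 14.9 14.6] w 19.5 q [ 0.08  0.17  1.65  0.    1.31 -1.73]
[-13.4  69.7  16.2]
```

```bash
python3 - <<'E'
from h import *
im,c=snap("wrist","b4"); im,c=snap("side","b4s"); cv2.imwrite("pics/b4s.png",cv2.resize(im[150:240,210:340],None,fx=5,fy=5)[:,:,::-1]); st()
E
```

```text
t 3.45 p [511.   79.8  19. ] x [-0.972 -0.233 -0.005] y [-0.233  0.972  0.003] z [ 0.004  0.004 -1.   ] F [-12.4  10.1  23.1] w 12.1 q [ 0.08  0.17  1.65  0.    1.32 -1.73]
```

View pics/b4.png

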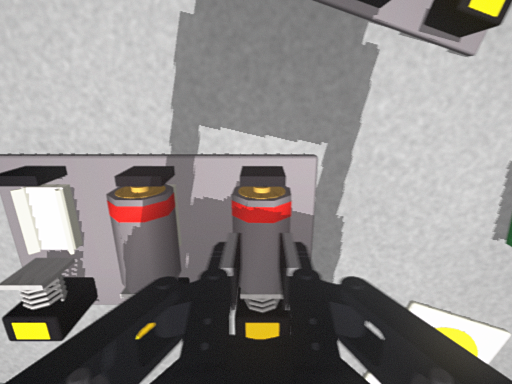

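View pics/b4s.png

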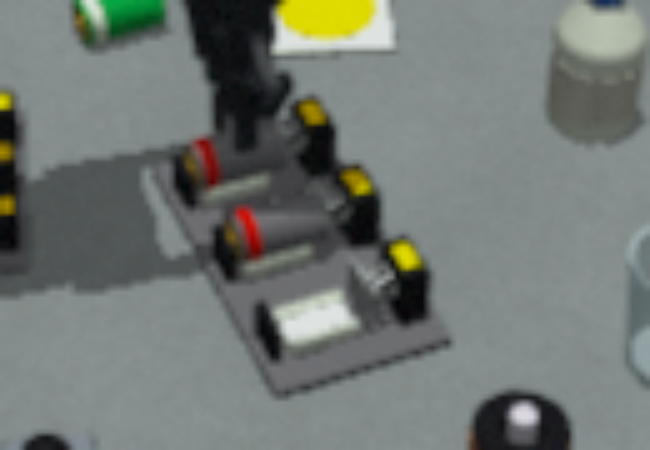

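```bash
python3 - <<'E'
import cv2
im=cv2.imread("pics/b4.png"); cv2.imwrite("pics/b4x.png",cv2.resize(im[160:384,150:370],None,fx=3.2,fy=2.6,interpolation=cv2.INTER_CUBIC))
from h import *
c=robot.camera_info("wrist")
for u in (-30,-15,0,10):
  print(u,proj(c,[hl(u,70-16.5,32),hl(u,70+16.5,32),hl(u,70-6.8,48.5),hl(u,70+6.8,48.5)]).round(0).tolist())
p,M=tool()
print("tcp",proj(c,[p,p+M[:,1]*6,p-M[:,1]*6,p-M[:,2]*19,p-M[:,2]*19+M[:,1]*16.5,p-M[:,2]*19-M[:,1]*16.5]).round(0).tolist())
E
```

```text
-30 [[233.0, 207.0], [288.0, 207.0], [248.0, 218.0], [273.0, 218.0]]
-15 [[234.0, 230.0], [287.0, 230.0], [249.0, 243.0], [273.0, 243.0]]
0 [[234.0, 251.0], [287.0, 251.0], [249.0, 266.0], [272.0, 266.0]]
10 [[235.0, 265.0], [286.0, 265.0], [249.0, 281.0], [272.0, 281.0]]
tcp [[261.0, 225.0], [270.0, 225.0], [252.0, 225.0], [261.0, 238.0], [289.0, 238.0], [234.0, 238.0]]
```

View pics/b4x.png

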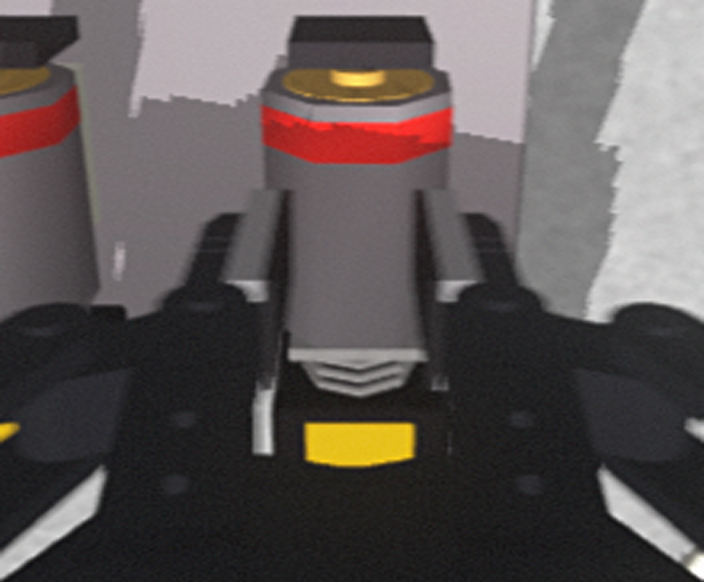

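>>> apply_moves(commands=[[[0.055, 0, 0, 0, 0, 0, 0], [0.055, 0, 0, 0, 0, 0, 0], [0.055, 0, 0, 0, 0, 0, 0], [0.055, 0, 0, 0, 0, 0, 0]]])

```text
t: 3.78
eef_pos: [513.0, 80.7, 22.3]
ee_rot: [-0.118, 0.993, 0.002, 0.005]
contact_force: [0.4, -0.1, 1.0]
width: 55.0
```

```bash
python3 - <<'E'
from h import *
im,c=snap("wrist","b5"); st(); print(tohl(tool()[0]).round(1))
cv2.imwrite("pics/b5x.png",cv2.resize(im[160:384,100:420],None,fx=2.5,fy=2.5,interpolation=cv2.INTER_CUBIC)[:,:,::-1])
plan(hl(-14.5,69,10),TH+np.pi/2,grip=0.055)
E
```

```text
t 3.83 p [512.9  80.7  22.1] x [-0.972 -0.234 -0.011] y [-0.234  0.972  0.002] z [ 0.01   0.005 -1.   ] F [0.1 0.2 0.4] w 54.8 q [ 0.08  0.17  1.65  0.    1.32 -1.73]
[-10.1  70.9  22.1]
n 1 d [ -3.8  -2.8 -12.1] rv [0.002 0.011 0.001]
[[0.055,0.0045,-0.0019,0.0121,0.002,0.011,0.001]]
```

View pics/b5x.png

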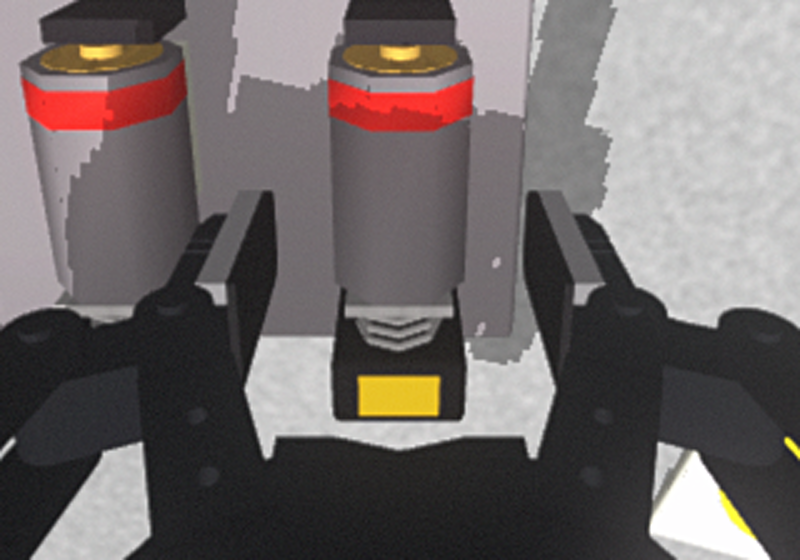

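>>> apply_moves(commands=[[[0.055, 0.005, -0.002, 0.013, 0, 0.012, 0], [0.055, 0.001, 0, 0.003, 0, 0.003, 0], [0.055, 0, 0, 0, 0, 0, 0]]])

```text
t: 4.08
eef_pos: [506.4, 76.6, 3.4]
ee_rot: [-0.118, 0.993, 0.001, -0.004]
contact_force: [-0.3, 0.4, 0.6]
width: 55.2
```

```bash
python3 - <<'E'
from h import *
st(); print(tohl(tool()[0]).round(1))
plan(hl(-14.5,69,9),TH+np.pi/2,grip=0.055)
E
```

```text
t 4.08 p [506.4  76.6   3.4] x [-0.972 -0.234  0.008] y [-0.234  0.972  0.002] z [-0.008  0.    -1.   ] F [-0.3  0.4  0.6] w 55.2 q [ 0.08  0.19  1.66  0.    1.3  -1.73]
[-17.4  68.4   3.4]
n 1 d [2.7 1.2 5.6] rv [ 0.002 -0.008  0.001]
[[0.055,-0.0028,0.0006,-0.0056,0.002,-0.008,0.001]]
```

>>> apply_moves(commands=[[[0.055, -0.003, 0, -0.004, 0, -0.008, 0], [0.055, 0, 0, 0, 0, 0, 0], [0.055, 0, 0, 0, 0, 0, 0]]])

```text
t: 4.33
eef_pos: [508.4, 77.0, 5.9]
ee_rot: [-0.117, 0.993, 0.001, -0.001]
contact_force: [-0.8, -0.6, 0.1]
width: 54.9
```

```bash
python3 - <<'E'
from h import *
st(); print(tohl(tool()[0]).round(1))
plan(hl(-14.5,69,9),TH+np.pi/2,grip=0.055)
E
```

```text
t 4.33 p [508.4  77.    5.9] x [-0.972 -0.233  0.003] y [-0.233  0.972  0.003] z [-0.003  0.002 -1.   ] F [-0.8 -0.6  0.1] w 54.9 q [ 0.08  0.19  1.66  0.    1.3  -1.73]
[-15.3  68.4   5.9]
n 1 d [0.7 0.8 3.1] rv [ 0.003 -0.003  0.   ]
[[0.055,-0.0008,0.0006,-0.0031,0.003,-0.003,0.0]]
```

>>> apply_moves(commands=[[[0.04, -0.001, 0.001, -0.004, 0, 0, 0], [0.03, 0, 0, 0, 0, 0, 0], [0.02, 0, 0, 0, 0, 0, 0], [0.02, 0, 0, 0, 0, 0, 0]]], squeeze=30)

```text
t: 4.67
eef_pos: [511.2, 80.2, 15.3]
ee_rot: [-0.118, 0.993, 0.003, 0.001]
contact_force: [-3.9, -1.6, 10.9]
width: 20.8
```

```bash
python3 - <<'E'
from h import *
st(); print(tohl(tool()[0]).round(1))
E
```

```text
t 4.67 p [511.2  80.2  15.3] x [-0.972 -0.234 -0.003] y [-0.234  0.972  0.005] z [ 0.001  0.005 -1.   ] F [-3.9 -1.6 10.9] w 20.8 q [ 0.08  0.18  1.65  0.01  1.31 -1.73]
[-11.8  70.8  15.3]
```

```bash
python3 - <<'E'
from h import *
im,c=snap("wrist","b6"); st(); print(tohl(tool()[0]).round(1))
cv2.imwrite("pics/b6x.png",cv2.resize(im[160:384,100:420],None,fx=2.5,fy=2.5,interpolation=cv2.INTER_CUBIC)[:,:,::-1])
im,c=snap("side","b6s"); cv2.imwrite("pics/b6s.png",cv2.resize(im[130:240,210:340],None,fx=5,fy=5)[:,:,::-1]); st()
E
```

```text
t 4.72 p [511.4  80.2  15.5] x [-0.972 -0.234 -0.003] y [-0.234  0.972  0.005] z [ 0.002  0.005 -1.   ] F [-5.8  1.8 14.3] w 20.2 q [ 0.08  0.18  1.65  0.01  1.31 -1.73]
[-11.6  70.7  15.5]
t 4.77 p [511.4  80.2  15.5] x [-0.972 -0.234 -0.003] y [-0.234  0.972  0.005] z [ 0.002  0.006 -1.   ] F [-5.7  1.5 16.9] w 20.5 q [ 0.08  0.18  1.65  0.01  1.31 -1.73]
```

View pics/b6x.png

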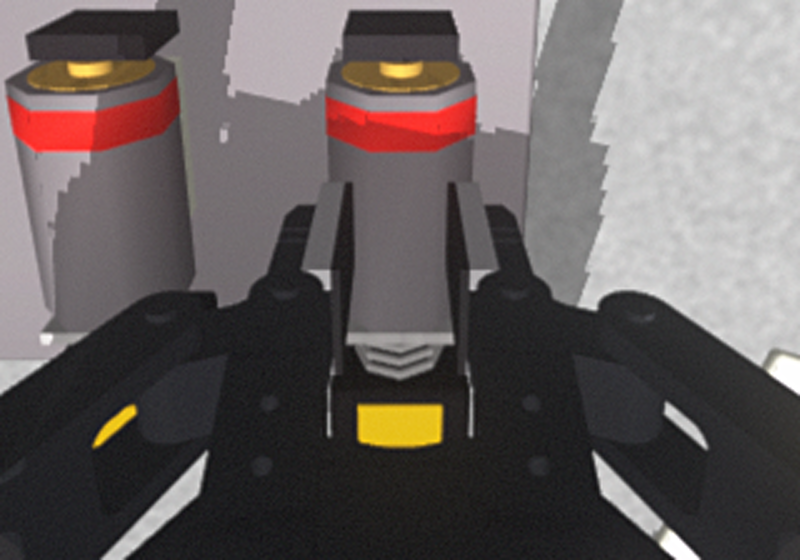

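View pics/b6s.png

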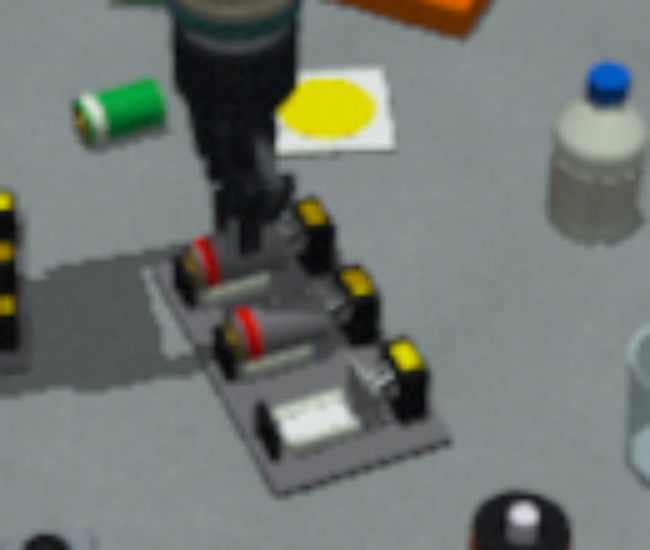

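```bash
python3 - <<'E'
from h import *
c=robot.camera_info("wrist"); p,M=tool(); Rc=R.from_quat(c["rotation"]).as_matrix()
print("eye in tool",M.T@(c["eye"]-p),"axis in tool",M.T@Rc[:,2],"tcp depth",(p-c["eye"])@Rc[:,2])
for n,uvL,uvR,w in [("tip far",(350,183),(450,183),20.4),("near",(330,272),(472,272),20.4)]:
    f=lambda u:np.array(u,float)/2.5+[100,160]-0.3
    L,Rr=f(uvL),f(uvR); D=283.13*w/(Rr-L)[0]
    for q in (L,Rr):
        d=ray(c,q)[0]; P=c["eye"]+d*D; print(n,D,(M.T@(P-p)).round(1),P.round(1),tohl(P).round(1))
E
```

```text
eye in tool [  78.90943805   -0.8153549  -171.50790439] axis in tool [-3.08582486e-01 -7.82876901e-04  9.51197265e-01] tcp depth 187.48728177631085
tip far 144.3963 [ 14.3 -11.1 -40.7] [500.   65.8  56.1] [-26.1  59.5  56.1]
tip far 144.3963 [ 14.3   9.3 -40.7] [495.2  85.7  56.1] [-26.1  79.9  56.1]
near 101.68753521126759 [ 21.3 -10.9 -83.3] [493.1  64.1  98.7] [-33.2  59.4  98.7]
near 101.68753521126759 [ 21.3   9.5 -83.3] [488.3  84.   98.8] [-33.2  79.8  98.8]
```

>>> apply_moves(commands=[[[0.055, 0, 0, 0, 0, 0, 0], [0.055, 0, 0, 0, 0, 0, 0], [0.055, 0, 0, -0.025, 0, 0, 0], [0.033, 0, 0, -0.025, 0, 0, 0], [0.033, 0, 0, 0, 0, 0, 0]]])

```text
t: 5.18
eef_pos: [511.1, 80.2, 67.7]
ee_rot: [-0.118, 0.993, 0.003, 0.001]
contact_force: [1.8, -0.5, 0.4]
width: 33.6
```

```bash
python3 - <<'E'
from h import *
im,c=snap("wrist","b7"); st(); p,M=tool(); print(tohl(p).round(1))
im,c=snap("side","b7s");x0,y0=190,110
q=proj(c,[p,p-M[:,2]*30,p-M[:,2]*60]); print(q)
big=cv2.resize(im[y0:y0+110,x0:x0+130],None,fx=5,fy=5)[:,:,::-1].copy()
for a in q: cv2.circle(big,(int((a[0]-x0)*5),int((a[1]-y0)*5)),4,(0,255,255),-1)
cv2.imwrite("pics/b7s.png",big)
E
```

```text
t 5.23 p [510.2  80.1  65.6] x [-0.972 -0.234 -0.001] y [-0.234  0.972  0.005] z [-0.001  0.005 -1.   ] F [-0.7 -0.5 -0.7] w 33.4 q [ 0.08  0.12  1.61  0.01  1.41 -1.73]
[-12.8  70.9  65.6]
[[256.60876334 172.88781758]
 [256.52819673 165.67984798]
 [256.44509651 158.24520636]]
```

View pics/b7s.png

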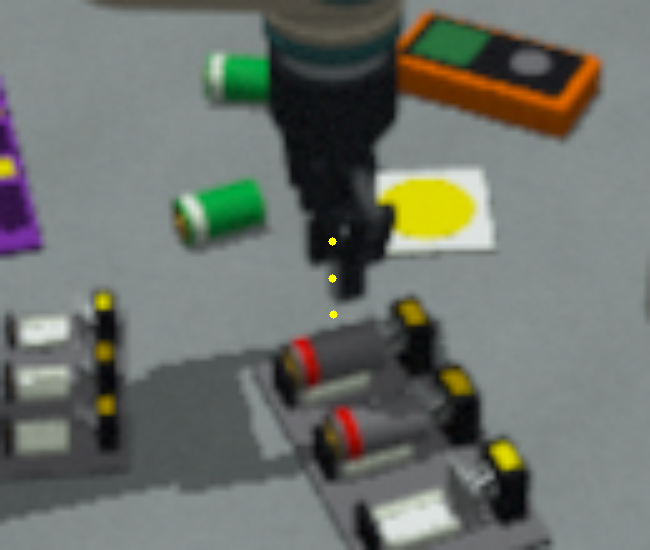

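View pics/b7.png

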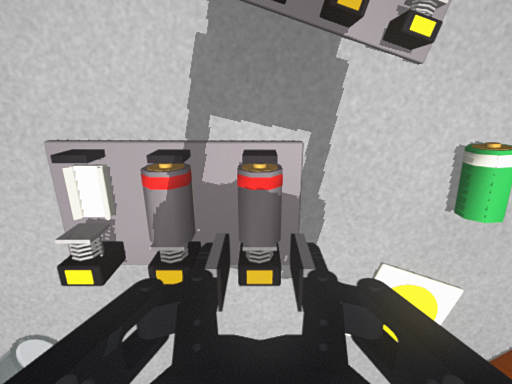

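```bash
python3 - <<'E'
from h import *
cw=robot.camera_info("wrist"); cs=robot.camera_info("side"); p,M=tool()
def tri(a,b):
    d1=ray(cw,a)[0];d2=ray(cs,b)[0];d1/=np.linalg.norm(d1);d2/=np.linalg.norm(d2)
    A=np.c_[d1,-d2];s=np.linalg.lstsq(A,cs["eye"]-cw["eye"],rcond=None)[0]
    P1=cw["eye"]+d1*s[0];P2=cs["eye"]+d2*s[1];P=(P1+P2)/2
    print("P",P.round(1),"gap",np.linalg.norm(P1-P2).round(1),"tool",(M.T@(P-p)).round(1))
tri((259.5,235),(259.5,169.1))
# consistency: side view prediction of holder features
for P in (hl(40.3,70,50),hl(40.3,0,50),hl(40.3,-70,50),hl(-58,-106,8),hl(58,-106,8)): print(proj(cs,P).round(1))
print(st())
E
python3 - <<'E'
import sys; sys.path.insert(0,'.')
from h import *
im=cv2.imread("pics/b6s.png")
E
python3 - <<'E'
from h import *
im,c=snap("side"); 
for ce,ar,l in blobs(mask(im,22,32,150),10): print(ce.round(1),ar)
im,c=snap("wrist"); p,M=tool()
for ce,ar,l in blobs(mask(im,22,32,150),10): print("w",ce.round(1),ar)
print([proj(c,hl(40.3,v,50)).round(1).tolist() for v in (-70,0,70)])
E
```

```text
P [515.7  80.7  76.3] gap 9.7 tool [ -6.4  -0.7 -12.5]
[[272.1 172.5]]
[[281.1 186.3]]
[[290.8 201.1]]
[[265.1 228.3]]
[[300.6 217.2]]
t 5.28 p [509.2  80.   63.8] x [-0.972 -0.234  0.002] y [-0.234  0.972  0.006] z [-0.003  0.005 -1.   ] F [ 0.2 -0.3 -0.2] w 33.0 q [ 0.08  0.12  1.61  0.01  1.41 -1.73]
None
[267.   62.7] 23
[274.9 151.1] 167
[271.9 172.2] 23
[210.5 179.7] 14
[280.8 186. ] 25
[210.7 190.5] 14
[290.6 200.8] 30
w [351.6   4.9] 253
w [424.7  28.6] 388
w [499.2 150.1] 14
w [161. 171.] 17
w [258.6 171.2] 16
w [ 74.4 284. ] 418
w [170.1 280.3] 131
w [258.7 284. ] 389
w [422.6 304. ] 622
w [388.7 332.2] 93
[[[75.2, 284.4]], [[167.4, 284.2]], [[259.2, 283.9]]]
```

```bash
python3 - <<'E'
from h import *
print(robot.pinch_z, [a for a in dir(robot) if not a.startswith('_')])
c=robot.camera_info("wrist"); p,M=tool(); w=robot.get_state()["width"]; print(w)
im=cv2.imread("pics/b7.png"); cv2.imwrite("pics/b7x.png",cv2.resize(im[200:384,150:370],None,fx=3.6,fy=3.2,interpolation=cv2.INTER_CUBIC))
for z in (0,-10,-20,-30,-40,-60): print(z,[proj(c,p+M@np.array([x,y,z])).round(0).tolist()[0] for x in (11,-11) for y in (-16.7,16.7)])
E
```

```text
18.700000000000003 ['MotionError', 'camera_info', 'capture', 'get_state', 'pinch_z', 'sign_off']
33.09793162115478
0 [[235.0, 210.0], [287.0, 210.0], [236.0, 240.0], [286.0, 240.0]]
-10 [[234.0, 216.0], [288.0, 216.0], [235.0, 247.0], [287.0, 247.0]]
-20 [[233.0, 222.0], [290.0, 222.0], [234.0, 256.0], [289.0, 256.0]]
-30 [[231.0, 230.0], [292.0, 230.0], [232.0, 265.0], [290.0, 265.0]]
-40 [[229.0, 238.0], [294.0, 238.0], [230.0, 275.0], [292.0, 275.0]]
-60 [[224.0, 259.0], [299.0, 259.0], [226.0, 300.0], [297.0, 300.0]]
```

View pics/b7x.png

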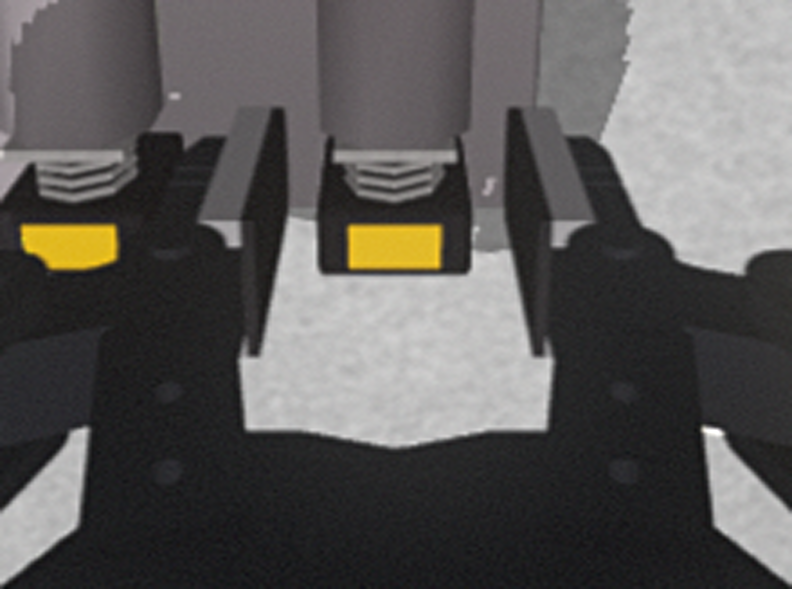

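```bash
cat >> h.py <<'E'
TIP=33.
def tplan(u,v,ztip,**k): # plan fingertips to holder coords
    p=hl(u,v,ztip-TIP); plan(p,TH+np.pi/2,**k)
def here():
    s=robot.get_state(); p,M=tool(s); t=p-M[:,2]*TIP; print("t",round(s["t"],2),"tip",t.round(1),"hl",tohl(t).round(1),"z",M[:,2].round(3),"yaw-TH",round((np.arctan2(M[1,1],M[0,1])-np.pi/2-TH),3),"F",s["contact_force"].round(1),"w",round(s["width"],1))
E
python3 - <<'E'
from h import *
here(); tplan(-14.5,69.3,15,per=20,grip=0.055)
E
```

```text
t 5.38 tip [508.4  79.8  95.1] hl [-14.7  71.1  95.1] z [-0.007  0.005 -1.   ] yaw-TH 0.001 F [-0.7 -0.1  0.8] w 33.1
n 5 d [  0.8  -1.8 -80.1] rv [ 0.006 -0.005  0.001]
[[0.055,-0.0002,-0.0005,0.016,0.001,-0.001,0.0],[0.055,-0.0001,-0.0005,0.016,0.001,-0.001,0.0],[0.055,-0.0001,-0.0005,0.016,0.001,-0.001,0.0],[0.055,-0.0001,-0.0004,0.016,0.001,-0.001,0.0],[0.055,-0.0001,-0.0004,0.016,0.001,-0.001,0.0]]
```

>>> apply_moves(commands=[[[0.055, 0, -0.001, 0.015, 0.001, -0.001, 0], [0.055, 0, -0.001, 0.016, 0.001, -0.001, 0], [0.055, 0, 0, 0.016, 0.001, -0.001, 0], [0.055, 0, 0, 0.012, 0, 0, 0], [0.055, 0, 0, 0, 0, 0, 0]]])

```text
t: 5.8
eef_pos: [505.0, 77.8, -4.8]
ee_rot: [-0.118, 0.993, 0.002, -0.005]
contact_force: [-0.4, 0.7, -0.4]
width: 54.8
```

```bash
python3 - <<'E'
from h import *
here(); tplan(-14.5,69.3,15,per=20,grip=0.055)
E
```

```text
t 5.8 tip [505.4  77.8  28.2] hl [-18.1  69.8  28.2] z [-0.011  0.002 -1.   ] yaw-TH 0.001 F [-0.4  0.7 -0.4] w 54.8
n 1 d [  3.9   0.3 -13.2] rv [ 0.004 -0.01   0.001]
[[0.055,-0.004,-0.0007,0.0132,0.004,-0.01,0.001]]
```

>>> apply_moves(commands=[[[0.055, -0.004, 0, 0.011, 0.003, -0.01, 0], [0.055, 0, 0, 0, 0, 0, 0], [0.055, 0, 0, 0, 0, 0, 0]]])

```text
t: 6.05
eef_pos: [506.8, 78.6, -18.3]
ee_rot: [-0.118, 0.993, 0.001, -0.003]
contact_force: [0.8, -0.6, 0.5]
width: 54.7
```

```bash
python3 - <<'E'
from h import *
here(); tplan(-14.5,69.3,15,per=20,grip=0.055)
E
```

```text
t 6.05 tip [507.   78.5  14.7] hl [-16.3  70.2  14.7] z [-0.006  0.001 -1.   ] yaw-TH 0.001 F [ 0.8 -0.6  0.5] w 54.7
n 1 d [ 2.1 -0.4  0.3] rv [ 0.002 -0.006  0.001]
[[0.055,-0.002,-0.0009,-0.0003,0.002,-0.006,0.001]]
```

Close now.

>>> apply_moves(commands=[[[0.03, -0.002, -0.001, 0, 0.002, -0.006, 0], [0.02, 0, 0, 0, 0, 0, 0], [0.02, 0, 0, 0, 0, 0, 0], [0.02, 0, 0, 0, 0, 0, 0]]], squeeze=40)

```text
t: 6.38
eef_pos: [508.8, 79.8, -16.8]
ee_rot: [-0.118, 0.993, 0.002, 0.0]
contact_force: [1.6, -0.9, -6.4]
width: 32.6
```

```bash
python3 - <<'E'
from h import *
here()
E
```

```text
t 6.38 tip [508.8  79.7  16.2] hl [-14.3  70.9  16.2] z [ 0.     0.004 -1.   ] yaw-TH 0.002 F [ 1.6 -0.9 -6.4] w 32.6
```

>>> apply_moves(commands=[[[0.02, -0.005, 0, 0, 0, 0, 0], [0.02, 0, 0, -0.01, 0, 0, 0], [0.02, 0, 0, -0.03, 0, 0, 0], [0.02, 0, 0, -0.035, 0, 0, 0], [0.02, 0, 0, -0.03, 0, 0, 0]]])

```text
t: 6.8
eef_pos: [506.8, 79.3, 84.0]
ee_rot: [-0.118, 0.993, 0.001, -0.012]
contact_force: [0.5, 0.7, -1.3]
width: 32.4
```

```bash
python3 - <<'E'
from h import *
here(); snap("wrist","c1")
plan([475,-411,60],1.476,grip=0.02)
E
```

```text
t 6.8 tip [507.6  79.3 117. ] hl [-15.5  70.8 117. ] z [-0.024 -0.    -1.   ] yaw-TH 0.001 F [ 0.5  0.7 -1.3] w 32.4
n 13 d [ -35.5 -490.6  -31.2] rv [ 0.002 -0.013  0.331]
[[0.02,0.0115,-0.0361,0.0024,0.0,-0.001,0.025],[0.02,0.0105,-0.0363,0.0024,0.0,-0.001,0.025],[0.02,0.0096,-0.0366,0.0024,0.0,-0.001,0.025],[0.02,0.0087,-0.0368,0.0024,0.0,-0.001,0.025],[0.02,0.0077,-0.037,0.0024,0.0,-0.001,0.025]]
[[0.02,0.0068,-0.0372,0.0024,0.0,-0.001,0.025],[0.02,0.0059,-0.0374,0.0024,0.0,-0.001,0.025],[0.02,0.0049,-0.0375,0.0024,0.0,-0.001,0.025],[0.02,0.0039,-0.0376,0.0024,0.0,-0.001,0.025],[0.02,0.003,-0.0377,0.0024,0.0,-0.001,0.025]]
[[0.02,0.002,-0.0378,0.0024,0.0,-0.001,0.025],[0.02,0.0011,-0.0378,0.0024,0.0,-0.001,0.025],[0.02,0.0001,-0.0378,0.0024,0.0,-0.001,0.025]]
```

View pics/c1.png

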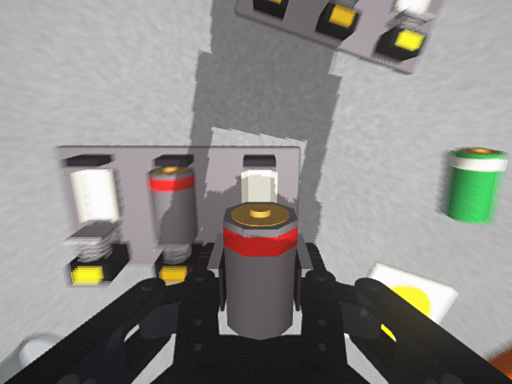

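>>> apply_moves(commands=[[[0.02, 0.011, -0.036, 0, 0, -0.005, 0.025], [0.02, 0.011, -0.036, 0, 0, -0.004, 0.025], [0.02, 0.01, -0.037, 0, 0, -0.002, 0.025], [0.02, 0.009, -0.037, 0, 0, 0, 0.025], [0.02, 0.008, -0.037, 0, 0, 0, 0.025]]])

```text
t: 7.27
eef_pos: [503.3, -110.0, 102.6]
ee_rot: [-0.06, 0.998, 0.001, 0.011]
contact_force: [0.7, 0.1, -1.6]
width: 32.2
```

>>> apply_moves(commands=[[[0.02, 0.007, -0.037, 0, 0, 0, 0.025], [0.02, 0.006, -0.037, 0, 0, 0, 0.025], [0.02, 0.005, -0.037, 0, 0, 0, 0.025], [0.02, 0.004, -0.037, 0.002, 0, 0, 0.025], [0.02, 0.003, -0.037, 0.004, 0, 0, 0.025]]])

```text
t: 7.68
eef_pos: [492.0, -308.4, 104.0]
ee_rot: [0.006, 1.0, -0.002, 0.017]
contact_force: [1.1, -0.1, -0.5]
width: 32.4
```

```bash
python3 - <<'E'
from h import *
here(); snap("top","c2")
plan([475,-413,50],1.476,grip=0.02)
E
```

```text
t 7.68 tip [ 490.9 -308.2  137. ] hl [-122.1 -302.2  137. ] z [ 0.035 -0.005 -0.999] yaw-TH -0.247 F [ 1.1 -0.1 -0.5] w 32.4
n 3 d [-15.3 -98.2 -53. ] rv [-0.007  0.034  0.076]
[[0.02,0.0051,-0.0327,0.0178,-0.002,0.011,0.025],[0.02,0.004,-0.0329,0.0177,-0.002,0.011,0.025],[0.02,0.003,-0.033,0.0177,-0.002,0.011,0.025]]
```

View pics/c2.png

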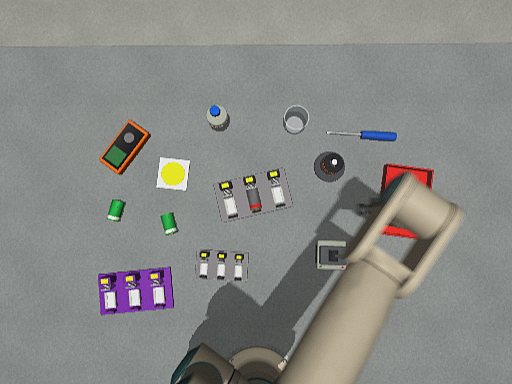

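>>> apply_moves(commands=[[[0.02, 0.005, -0.033, 0.012, -0.002, 0.02, 0.025], [0.02, 0.004, -0.033, 0.012, -0.002, 0.012, 0.025], [0.02, 0.003, -0.031, 0.012, -0.002, 0.006, 0.025], [0.02, 0, 0, 0.015, 0, 0, 0], [0.02, 0, 0, 0, 0, 0, 0]]])

```text
t: 8.15
eef_pos: [474.5, -420.6, 55.9]
ee_rot: [0.052, 0.999, -0.004, 0.001]
contact_force: [-0.3, 1.2, -2.2]
width: 32.4
```

```bash
python3 - <<'E'
from h import *
here(); im,c=snap("wrist","c3")
plan([475,-413,-23],1.476,grip=0.02,per=20)
for ce,ar,l in blobs(mask(im,0,8,150,40),500):
    r=cv2.minAreaRect(np.argwhere(l)[:,::-1].astype(np.float32)); b=cv2.boxPoints(r); print(ar,onz(c,b,35).round(0).tolist())
E
```

```text
t 8.15 tip [ 474.5 -420.3   88.9] hl [-164.1 -407.4   88.9] z [ 0.002 -0.008 -1.   ] yaw-TH -0.339 F [-0.3  1.2 -2.2] w 32.4
n 5 d [  0.    8.2 -80.9] rv [-0.01   0.005 -0.009]
[[0.02,0.0002,0.0018,0.0162,-0.002,0.001,-0.002],[0.02,0.0002,0.0018,0.0162,-0.002,0.001,-0.002],[0.02,0.0002,0.0017,0.0162,-0.002,0.001,-0.002],[0.02,0.0002,0.0017,0.0162,-0.002,0.001,-0.002],[0.02,0.0002,0.0017,0.0162,-0.002,0.001,-0.002]]
19702 [[519.0, -497.0, 35.0], [406.0, -468.0, 35.0], [427.0, -342.0, 35.0], [545.0, -347.0, 35.0]]
```

View pics/c3.png

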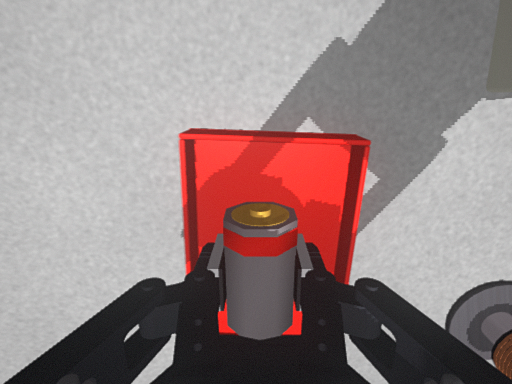

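>>> apply_moves(commands=[[[0.02, 0, 0.003, 0.018, -0.002, 0, 0], [0.02, 0, 0.003, 0.02, -0.002, 0, 0], [0.02, 0, 0.002, 0.018, -0.002, 0, 0], [0.02, 0, 0, 0.01, 0, 0, 0], [0.02, 0, 0, 0, 0, 0, 0]]])

```text
t: 8.62
eef_pos: [481.5, -414.4, -0.2]
ee_rot: [0.05, 0.999, -0.007, 0.008]
contact_force: [-0.7, -0.3, -1.0]
width: 32.0
```

```bash
python3 - <<'E'
from h import *
here(); st()
E
```

```text
t 8.62 tip [ 481.  -414.    32.8] hl [-156.3 -402.8   32.8] z [ 0.015 -0.014 -1.   ] yaw-TH -0.335 F [-0.7 -0.3 -1. ] w 32.0
t 8.62 p [ 4.815e+02 -4.144e+02 -2.000e-01] x [-0.995  0.1   -0.016] y [ 0.1    0.995 -0.012] z [ 0.015 -0.014 -1.   ] F [-0.7 -0.3 -1. ] w 32.0 q [-0.77  0.49  1.3   0.    1.34 -2.24]
```

>>> apply_moves(commands=[[[0.02, 0.003, 0, 0.014, -0.005, 0.01, 0], [0.02, 0, 0, 0.007, 0, 0, 0], [0.05, 0, 0, 0, 0, 0, 0], [0.05, 0, 0, 0, 0, 0, 0], [0.05, 0, 0, -0.02, 0, 0, 0]]])

```text
t: 9.03
eef_pos: [479.2, -413.4, -1.6]
ee_rot: [0.049, 0.999, -0.004, 0.002]
contact_force: [0.2, 1.0, -1.0]
width: 50.1
```

```bash
python3 - <<'E'
from h import *
here()
E
```

```text
t 9.03 tip [ 479.1 -413.1   31.4] hl [-157.9 -401.5   31.4] z [ 0.005 -0.008 -1.   ] yaw-TH -0.333 F [ 0.2  1.  -1. ] w 50.1
```

>>> apply_moves(commands=[[[0.055, 0, 0, -0.03, 0, 0, 0], [0.055, 0, 0, -0.035, 0, 0, 0], [0.055, 0, 0, -0.035, 0, 0, 0], [0.055, 0, 0, 0, 0, 0, 0]]])

```text
t: 9.37
eef_pos: [479.8, -413.9, 108.3]
ee_rot: [0.049, 0.999, -0.006, 0.005]
contact_force: [0.4, -0.7, 1.9]
width: 55.0
```

```bash
python3 - <<'E'
from h import *
here(); im,c=snap("wrist","c4")
plan(hl(-14.5,0,110-TIP),TH+np.pi/2,grip=0.055,per=38)
E
```

```text
t 9.37 tip [ 479.5 -413.5  141.3] hl [-157.6 -401.9  141.3] z [ 0.009 -0.012 -1.   ] yaw-TH -0.334 F [ 0.4 -0.7  1.9] w 55.0
n 12 d [ 46.  424.  -28.3] rv [-0.01   0.006 -0.334]
[[0.055,-0.0003,0.0356,0.002,-0.001,0.001,-0.028],[0.055,-0.0013,0.0355,0.0021,-0.001,0.001,-0.028],[0.055,-0.0023,0.0355,0.0021,-0.001,0.001,-0.028],[0.055,-0.0033,0.0354,0.0021,-0.001,0.001,-0.028],[0.055,-0.0043,0.0353,0.0022,-0.001,0.001,-0.028]]
[[0.055,-0.0052,0.0352,0.0022,-0.001,0.001,-0.028],[0.055,-0.0062,0.035,0.0022,-0.001,0.001,-0.028],[0.055,-0.0072,0.0348,0.0022,-0.001,0.001,-0.028],[0.055,-0.0082,0.0346,0.0023,-0.001,0.001,-0.028],[0.055,-0.0091,0.0344,0.0023,-0.001,0.001,-0.028]]
[[0.055,-0.0101,0.0341,0.0023,-0.001,0.001,-0.028],[0.055,-0.011,0.0338,0.0023,-0.001,0.001,-0.028]]
```

View pics/c4.png

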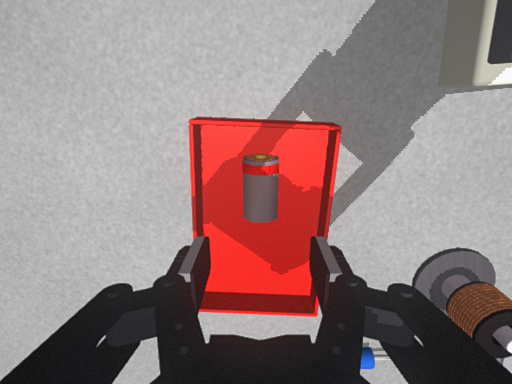

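>>> apply_moves(commands=[[[0.055, 0, 0.036, 0.001, -0.003, 0.002, -0.028], [0.055, -0.001, 0.036, 0.001, -0.003, 0.002, -0.028], [0.055, -0.002, 0.036, 0.001, -0.002, 0.001, -0.028], [0.055, -0.003, 0.035, 0.001, -0.001, 0.001, -0.028], [0.055, -0.004, 0.035, 0.001, 0, 0, -0.028]]])

```text
t: 9.83
eef_pos: [496.0, -237.0, 99.4]
ee_rot: [-0.018, 1.0, -0.003, 0.002]
contact_force: [-0.0, 0.0, -0.9]
width: 54.8
```

>>> apply_moves(commands=[[[0.055, -0.005, 0.035, 0.002, 0, 0, -0.028], [0.055, -0.006, 0.035, 0.002, 0, 0, -0.028], [0.055, -0.007, 0.035, 0.002, 0, 0, -0.028], [0.055, -0.008, 0.035, 0.002, 0, 0, -0.028], [0.055, -0.009, 0.034, 0.002, 0, 0, -0.028]]])

```text
t: 10.25
eef_pos: [513.6, -52.1, 87.6]
ee_rot: [-0.09, 0.996, -0.003, 0.003]
contact_force: [0.1, 0.3, -0.4]
width: 55.3
```

```bash
python3 - <<'E'
from h import *
here(); 
tplan(-14.5,0,95,grip=0.055,per=30)
E
```

```text
t 10.25 tip [513.4 -51.9 120.6] hl [-40.5 -58.2 120.6] z [ 0.006 -0.006 -1.   ] yaw-TH -0.054 F [ 0.1  0.3 -0.4] w 55.3
n 3 d [ 11.5  62.9 -25.6] rv [-0.007  0.005 -0.054]
[[0.055,-0.0075,0.02,0.0084,-0.002,0.002,-0.018],[0.055,-0.0079,0.0198,0.0085,-0.002,0.002,-0.018],[0.055,-0.0082,0.0197,0.0085,-0.002,0.002,-0.018]]
```

>>> apply_moves(commands=[[[0.055, -0.0075, 0.019, 0.01, -0.002, 0.002, -0.018], [0.055, -0.008, 0.019, 0.01, -0.002, 0.002, -0.018], [0.055, -0.008, 0.018, 0.01, -0.002, 0, -0.018], [0.055, 0, 0, 0, 0, 0, 0]]])

```text
t: 10.58
eef_pos: [525.6, 16.9, 56.0]
ee_rot: [-0.123, 0.992, 0.0, 0.001]
contact_force: [-0.5, 0.1, -0.6]
width: 55.1
```

```bash
python3 - <<'E'
from h import *
here(); 
tplan(-14.5,0,15,grip=0.055,per=18)
E
```

```text
t 10.58 tip [525.5  16.9  89. ] hl [-12.7   5.9  89. ] z [ 0.002  0.001 -1.   ] yaw-TH 0.012 F [-0.5  0.1 -0.6] w 55.1
n 5 d [ -0.5  -6.2 -74. ] rv [0.001 0.003 0.012]
[[0.055,0.0004,-0.0012,0.0148,0.0,0.001,0.002],[0.055,0.0004,-0.0012,0.0148,0.0,0.001,0.002],[0.055,0.0004,-0.0012,0.0148,0.0,0.001,0.002],[0.055,0.0004,-0.0012,0.0148,0.0,0.001,0.002],[0.055,0.0004,-0.0012,0.0148,0.0,0.001,0.002]]
```

>>> apply_moves(commands=[[[0.055, 0, -0.005, 0.008, 0, 0, 0.01], [0.055, 0, -0.001, 0.016, 0, 0, 0], [0.055, 0, 0, 0.018, 0, 0, 0], [0.055, 0, 0, 0.015, 0, 0, 0], [0.055, 0, 0, 0, 0, 0, 0]]])

```text
t: 11.0
eef_pos: [528.1, 7.0, -3.2]
ee_rot: [-0.116, 0.993, -0.001, 0.003]
contact_force: [-0.8, 0.4, -0.0]
width: 55.0
```

```bash
python3 - <<'E'
from h import *
here(); 
tplan(-14.5,0,15,grip=0.055,per=18)
E
```

```text
t 11.0 tip [528.    7.   29.8] hl [-12.6  -4.3  29.8] z [ 0.006 -0.001 -1.   ] yaw-TH -0.003 F [-0.8  0.4 -0. ] w 55.0
n 1 d [ -3.    3.8 -14.8] rv [-0.002  0.005 -0.003]
[[0.055,0.0022,0.0044,0.0148,-0.002,0.005,-0.003]]
```

>>> apply_moves(commands=[[[0.055, 0.002, 0.004, 0.012, -0.002, 0.005, 0], [0.055, 0, 0, 0, 0, 0, 0], [0.055, 0, 0, 0, 0, 0, 0]]])

```text
t: 11.25
eef_pos: [525.4, 7.9, -15.5]
ee_rot: [-0.114, 0.994, -0.0, 0.0]
contact_force: [1.5, -0.4, 0.5]
width: 55.2
```

```bash
python3 - <<'E'
from h import *
here(); 
tplan(-14.5,0,15,grip=0.055,per=18)
E
```

```text
t 11.25 tip [525.4   7.9  17.5] hl [-14.9  -2.8  17.5] z [ 0.    -0.001 -1.   ] yaw-TH -0.007 F [ 1.5 -0.4  0.5] w 55.2
n 1 d [-0.3  2.8 -2.5] rv [-0.001  0.    -0.007]
[[0.055,-0.0003,0.0028,0.0025,-0.001,0.0,-0.007]]
```

>>> apply_moves(commands=[[[0.045, 0, 0.003, 0.002, 0, 0, -0.007], [0.02, 0, 0, 0, 0, 0, 0], [0.02, 0, 0, 0, 0, 0, 0], [0.02, 0, 0, 0, 0, 0, 0], [0.02, -0.005, 0, 0, 0, 0, 0]]])

```text
t: 11.67
eef_pos: [528.8, 12.3, -16.3]
ee_rot: [-0.117, 0.993, -0.0, -0.0]
contact_force: [-5.7, -1.6, -0.2]
width: 32.8
```

>>> apply_moves(commands=[[[0.02, 0, 0, -0.01, 0, 0, 0], [0.02, 0, 0, -0.03, 0, 0, 0], [0.02, 0, 0, -0.035, 0, 0, 0], [0.02, 0, 0, -0.035, 0, 0, 0], [0.02, 0, 0, 0, 0, 0, 0]]])

```text
t: 12.08
eef_pos: [525.9, 11.7, 96.1]
ee_rot: [-0.117, 0.993, -0.0, -0.006]
contact_force: [1.0, 0.2, -0.7]
width: 32.6
```

```bash
python3 - <<'E'
from h import *
here(); snap("wrist","c5")
plan([552,-424,105],1.476,grip=0.02,per=38)
E
```

```text
t 12.08 tip [526.3  11.8 129.1] hl [-13.    0.8 129.1] z [-0.012 -0.002 -1.   ] yaw-TH 0.0 F [ 1.   0.2 -0.7] w 32.6
n 12 d [  27.2 -435.8   11.9] rv [-0.001 -0.016  0.33 ]
[[0.02,0.0063,-0.0358,-0.001,-0.0,-0.001,0.028],[0.02,0.0053,-0.036,-0.001,-0.0,-0.001,0.028],[0.02,0.0043,-0.0361,-0.001,-0.0,-0.001,0.028],[0.02,0.0033,-0.0362,-0.001,-0.0,-0.001,0.028],[0.02,0.0023,-0.0363,-0.001,-0.0,-0.001,0.028]]
[[0.02,0.0013,-0.0364,-0.001,-0.0,-0.001,0.028],[0.02,0.0003,-0.0364,-0.001,-0.0,-0.001,0.028],[0.02,-0.0007,-0.0364,-0.001,-0.0,-0.001,0.028],[0.02,-0.0017,-0.0363,-0.001,-0.0,-0.001,0.028],[0.02,-0.0027,-0.0363,-0.001,-0.0,-0.001,0.028]]
[[0.02,-0.0037,-0.0362,-0.001,-0.0,-0.001,0.028],[0.02,-0.0047,-0.0361,-0.001,-0.0,-0.001,0.028]]
```

View pics/c5.png

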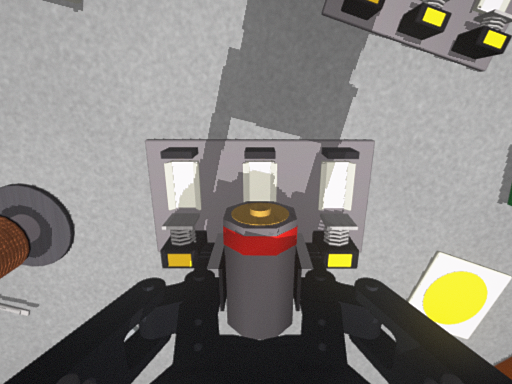

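>>> apply_moves(commands=[[[0.02, 0.006, -0.036, -0.002, 0, -0.008, 0.028], [0.02, 0.006, -0.036, -0.002, 0, -0.004, 0.028], [0.02, 0.005, -0.036, -0.002, 0, 0, 0.028], [0.02, 0.004, -0.036, -0.001, 0, 0, 0.028], [0.02, 0.003, -0.036, 0, 0, 0, 0.028]]])

```text
t: 12.55
eef_pos: [534.4, -169.2, 99.2]
ee_rot: [-0.051, 0.999, 0.001, -0.001]
contact_force: [1.8, -0.5, -1.5]
width: 32.5
```

>>> apply_moves(commands=[[[0.02, 0.001, -0.036, 0, 0, 0, 0.028], [0.02, 0, -0.036, 0, 0, 0, 0.028], [0.02, -0.001, -0.036, 0, 0, 0, 0.028], [0.02, -0.002, -0.036, 0, 0, 0, 0.028], [0.02, -0.003, -0.036, 0, 0, 0, 0.028]]])

```text
t: 12.97
eef_pos: [545.0, -357.7, 94.0]
ee_rot: [0.022, 1.0, 0.002, -0.002]
contact_force: [0.3, 0.1, -1.5]
width: 32.3
```

```bash
python3 - <<'E'
from h import *
here()
plan([555,-420,60],1.476,grip=0.02,per=30)
E
```

```text
t 12.97 tip [ 545.1 -357.8  127. ] hl [ -80.9 -363.1  127. ] z [-0.005  0.004 -1.   ] yaw-TH -0.279 F [ 0.3  0.1 -1.5] w 32.3
n 3 d [ 10.  -62.3 -34. ] rv [ 0.004 -0.005  0.05 ]
[[0.02,-0.0043,-0.0206,0.0112,0.001,-0.002,0.017],[0.02,-0.0047,-0.0206,0.0113,0.001,-0.002,0.017],[0.02,-0.005,-0.0205,0.0113,0.001,-0.002,0.017]]
```

>>> apply_moves(commands=[[[0.02, -0.004, -0.019, 0.012, 0, 0, 0.017], [0.02, -0.005, -0.019, 0.012, 0, 0, 0.017], [0.02, -0.004, -0.018, 0.012, 0, 0, 0.017], [0.02, 0, 0, 0.018, 0, 0, 0], [0.02, 0, 0, 0.018, 0, 0, 0]]])

```text
t: 13.38
eef_pos: [552.3, -427.8, 17.9]
ee_rot: [0.055, 0.998, -0.001, -0.001]
contact_force: [-0.1, -0.2, -2.0]
width: 32.4
```

```bash
python3 - <<'E'
from h import *
here(); snap("wrist","c6")
plan([555,-420,-25],1.476,grip=0.02,per=20)
E
```

```text
t 13.38 tip [ 552.4 -427.7   50.9] hl [ -90.1 -432.8   50.9] z [-0.002 -0.001 -1.   ] yaw-TH -0.345 F [-0.1 -0.2 -2. ] w 32.4
n 2 d [  4.8   6.3 -37.5] rv [ 0.002 -0.008 -0.015]
[[0.02,-0.0022,0.0034,0.0188,0.001,-0.004,-0.008],[0.02,-0.0022,0.0034,0.0188,0.001,-0.004,-0.008]]
```

View pics/c6.png

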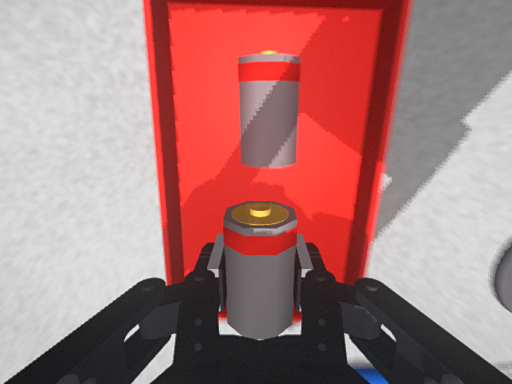

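>>> apply_moves(commands=[[[0.02, -0.002, 0.003, 0.018, 0, -0.004, -0.008], [0.02, 0, 0.002, 0.016, 0, 0, 0], [0.05, 0, 0, 0, 0, 0, 0], [0.05, 0, 0, 0, 0, 0, 0], [0.05, 0, 0, 0, 0, 0, 0]]])

```text
t: 13.85
eef_pos: [551.5, -420.3, -24.9]
ee_rot: [0.051, 0.999, 0.003, -0.004]
contact_force: [-0.3, -0.9, 0.8]
width: 49.8
```

>>> apply_moves(commands=[[[0.05, 0, 0, -0.02, 0, 0, 0], [0.05, 0, 0, -0.03, 0, 0, 0], [0.07, 0, 0, -0.035, 0, 0, 0], [0.08, 0, 0, -0.035, 0, 0, 0], [0.08, 0, 0, -0.035, 0, 0, 0]]])

```text
t: 14.27
eef_pos: [549.6, -419.0, 130.6]
ee_rot: [0.051, 0.999, 0.006, -0.009]
contact_force: [-0.3, -0.2, 0.0]
width: 80.3
```

```bash
python3 - <<'E'
from h import *
here(); snap("wrist","c7"); snap("side","c7s")
E
```

```text
t 14.27 tip [ 550.2 -419.4  163.6] hl [ -90.3 -424.2  163.6] z [-0.018  0.014 -1.   ] yaw-TH -0.336 F [-0.3 -0.2  0. ] w 80.3
```

View pics/c7.png

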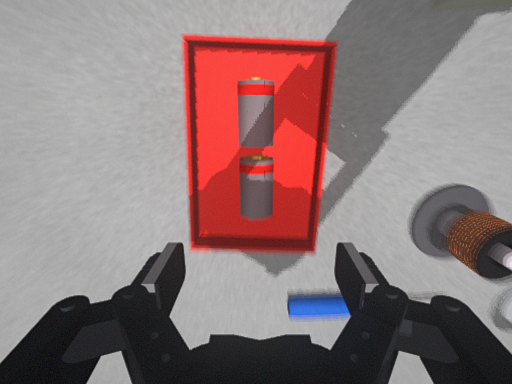

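View pics/c7s.png

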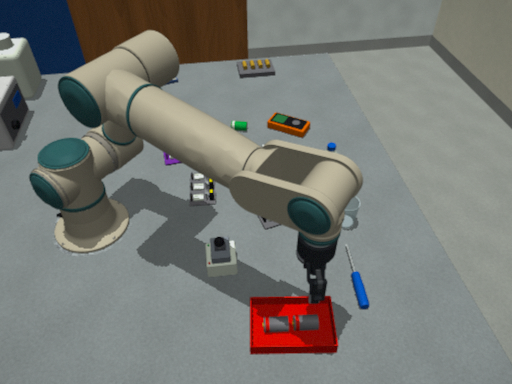

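```bash
python3 - <<'E'
from h import *
plan([590,-212,160],1.4,grip=0.085,per=36)
E
```

```text
n 6 d [ 37.4 209.5  20.9] rv [ 0.003 -0.006  0.07 ]
[[0.085,-0.0027,0.0354,-0.0034,0.0,-0.001,0.012],[0.085,-0.0022,0.0354,-0.0034,0.0,-0.001,0.012],[0.085,-0.0018,0.0354,-0.0034,0.0,-0.001,0.012],[0.085,-0.0014,0.0354,-0.0034,0.0,-0.001,0.012],[0.085,-0.001,0.0354,-0.0034,0.0,-0.001,0.012]]
[[0.085,-0.0006,0.0355,-0.0035,0.0,-0.001,0.012]]
```

>>> apply_moves(commands=[[[0.085, -0.003, 0.035, -0.004, 0, 0, 0.012], [0.085, -0.002, 0.035, -0.004, 0, 0, 0.012], [0.085, -0.002, 0.035, -0.004, 0, 0, 0.012], [0.085, -0.001, 0.035, -0.003, 0, 0, 0.012], [0.085, -0.001, 0.035, -0.003, 0, 0, 0.012]]])

```text
t: 14.78
eef_pos: [584.0, -252.4, 166.4]
ee_rot: [0.088, 0.996, -0.003, 0.003]
contact_force: [0.7, 0.8, 0.6]
width: 85.2
```

>>> apply_moves(commands=[[[0.085, 0, 0.022, 0, 0, 0, 0], [0.085, 0, 0, 0, 0, 0, 0], [0.085, 0, 0, 0, 0, 0, 0]]])

```text
t: 15.03
eef_pos: [590.7, -223.2, 173.1]
ee_rot: [0.084, 0.996, -0.004, 0.008]
contact_force: [-0.4, 0.0, -0.6]
width: 85.1
```

```bash
python3 - <<'E'
from h import *
here(); im,c=snap("wrist","d1"); st()
E
```

```text
t 15.03 tip [ 590.2 -222.8  206.1] hl [  -5.6 -242.3  206.1] z [ 0.015 -0.01  -1.   ] yaw-TH -0.403 F [-0.4  0.  -0.6] w 85.1
t 15.08 p [ 590.8 -223.4  173.3] x [-0.986  0.168 -0.017] y [ 0.168  0.986 -0.007] z [ 0.016 -0.01  -1.   ] F [0.5 0.5 0.6] w 85.3 q [-0.42  0.35  1.12 -0.    1.65 -1.82]
```

View pics/d1.png

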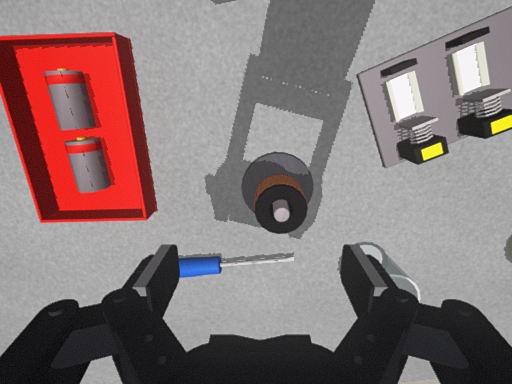

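```bash
python3 - <<'E'
from h import *
im=cv2.imread("pics/d1.png")[:,:,::-1].copy(); c=robot.camera_info("wrist")
g=hsv(im)
m=(g[...,2]<60); m2=np.zeros_like(m); m2[150:245,235:325]=m[150:245,235:325]
for ce,ar,l in blobs(m2,100):
    (x,y),r=cv2.minEnclosingCircle(np.argwhere(l)[:,::-1].astype(np.float32)); print("black",ce,ar,(x,y),r, onz(c,(x,y),79).round(1), "diam", 2*r/283*(c["eye"][2]-79))
m=(g[...,2]>120); m2=np.zeros_like(m); m2[196:226,266:298]=m[196:226,266:298]
for ce,ar,l in blobs(m2,20):print("spindle",ce,ar,onz(c,ce,90).round(1))
cv2.imwrite("pics/d1x.png",cv2.resize(im[140:250,230:330],None,fx=5,fy=5,interpolation=cv2.INTER_CUBIC)[:,:,::-1])
E
```

```text
black [280.45843373 208.04457831] 1660 (280.0, 208.0) 26.305992126464844 [[ 620.4 -209.2   79. ]] diam 49.152474830271615
spindle [281.13953488 214.26162791] 172 [[ 622.5 -209.1   90. ]]
```

View pics/d1x.png

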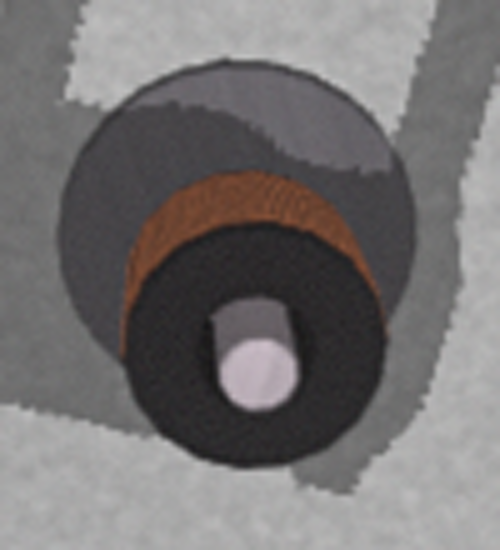

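```bash
python3 - <<'E'
from h import *
print(onz(robot.camera_info("wrist"),[277.2,185.8],8))
plan([621,-209.3,110],1.4,grip=0.085,per=25)
E
```

```text
[[ 619.84104273 -208.34168615    8.        ]]
n 3 d [ 30.2  14.1 -63.3] rv [-0.007  0.017  0.002]
[[0.085,-0.0088,0.0065,0.0212,-0.002,0.006,0.001],[0.085,-0.0089,0.0064,0.0212,-0.002,0.006,0.001],[0.085,-0.009,0.0064,0.0211,-0.002,0.006,0.001]]
```

>>> apply_moves(commands=[[[0.085, -0.009, 0.006, 0.018, -0.002, 0.008, 0], [0.085, -0.009, 0.006, 0.018, -0.002, 0.006, 0], [0.085, -0.008, 0.006, 0.018, -0.002, 0.003, 0], [0.085, 0, 0, 0, 0, 0, 0], [0.085, 0, 0, 0, 0, 0, 0]]])

```text
t: 15.5
eef_pos: [620.8, -218.1, 122.1]
ee_rot: [0.088, 0.996, -0.003, 0.003]
contact_force: [0.1, 0.0, 1.2]
width: 84.7
```

```bash
python3 - <<'E'
from h import *
here(); plan([620.8,-209,4],1.4,grip=0.085,per=18)
E
```

```text
t 15.5 tip [ 620.6 -217.9  155.1] hl [  25.2 -244.6  155.1] z [ 0.006 -0.006 -1.   ] yaw-TH -0.411 F [0.1 0.  1.2] w 84.7
n 7 d [   0.     9.1 -118.1] rv [-0.005  0.006 -0.005]
[[0.085,0.0003,0.0014,0.0169,-0.001,0.001,-0.001],[0.085,0.0003,0.0013,0.0169,-0.001,0.001,-0.001],[0.085,0.0003,0.0013,0.0169,-0.001,0.001,-0.001],[0.085,0.0003,0.0013,0.0169,-0.001,0.001,-0.001],[0.085,0.0003,0.0013,0.0169,-0.001,0.001,-0.001]]
[[0.085,0.0003,0.0013,0.0169,-0.001,0.001,-0.001],[0.085,0.0002,0.0013,0.0169,-0.001,0.001,-0.001]]
```

>>> apply_moves(commands=[[[0.085, 0, 0.008, 0.004, -0.004, 0.005, 0], [0.085, 0, 0.002, 0.012, 0, 0, 0], [0.085, 0, 0, 0.016, 0, 0, 0], [0.085, 0, 0, 0.016, 0, 0, 0], [0.085, 0, 0, 0, 0, 0, 0]]])

```text
t: 15.92
eef_pos: [622.7, -211.4, 76.0]
ee_rot: [0.09, 0.996, -0.002, 0.004]
contact_force: [-0.3, -0.2, -1.0]
width: 85.4
```

```bash
python3 - <<'E'
from h import *
here(); plan([620.8,-209,4],1.4,grip=0.085,per=18)
snap("wrist","d2")
E
```

```text
t 15.92 tip [ 622.5 -211.3  109. ] hl [  28.5 -238.6  109. ] z [ 0.007 -0.004 -1.   ] yaw-TH -0.415 F [-0.3 -0.2 -1. ] w 85.4
n 5 d [ -1.9   2.4 -72. ] rv [-0.002  0.008 -0.009]
[[0.085,0.0006,0.0004,0.0144,-0.0,0.002,-0.002],[0.085,0.0006,0.0004,0.0144,-0.0,0.002,-0.002],[0.085,0.0005,0.0004,0.0144,-0.0,0.002,-0.002],[0.085,0.0005,0.0004,0.0144,-0.0,0.002,-0.002],[0.085,0.0005,0.0004,0.0144,-0.0,0.002,-0.002]]
```

View pics/d2.png

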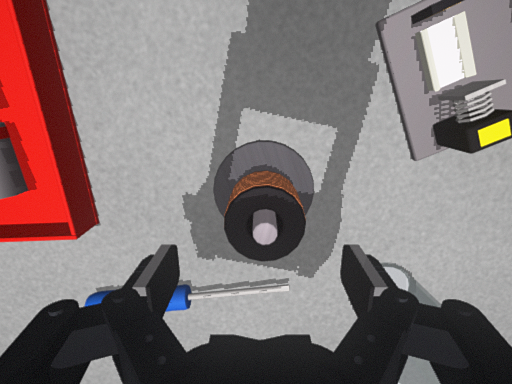

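>>> apply_moves(commands=[[[0.085, 0.001, 0.001, 0.014, 0, 0.003, -0.003], [0.085, 0.001, 0.001, 0.016, 0, 0.003, -0.003], [0.085, 0, 0, 0.016, 0, 0.002, 0], [0.085, 0, 0, 0.014, 0, 0, 0], [0.085, 0, 0, 0, 0, 0, 0]]])

```text
t: 16.38
eef_pos: [624.4, -210.8, 20.0]
ee_rot: [0.087, 0.996, -0.003, 0.005]
contact_force: [-0.6, 0.2, -1.1]
width: 85.2
```

```bash
python3 - <<'E'
from h import *
here(); plan([620.8,-209,4],1.4,grip=0.085,per=18)
E
```

```text
t 16.38 tip [ 624.  -210.6   53. ] hl [  30.2 -238.3   53. ] z [ 0.01  -0.007 -1.   ] yaw-TH -0.409 F [-0.6  0.2 -1.1] w 85.2
n 1 d [ -3.6   1.8 -16. ] rv [-0.005  0.011 -0.003]
[[0.085,0.004,0.0013,0.016,-0.005,0.011,-0.003]]
```

>>> apply_moves(commands=[[[0.085, 0.004, 0.001, 0.013, -0.005, 0.011, -0.003], [0.085, 0, 0, 0, 0, 0, 0], [0.085, 0, 0, 0, 0, 0, 0]]])

```text
t: 16.63
eef_pos: [621.1, -209.4, 7.5]
ee_rot: [0.085, 0.996, -0.0, 0.001]
contact_force: [-0.1, -0.3, -0.0]
width: 85.0
```

```bash
python3 - <<'E'
from h import *
here(); plan([620.8,-209,4],1.4,grip=0.085,per=18)
E
```

```text
t 16.63 tip [ 621.1 -209.4   40.5] hl [  27.6 -236.4   40.5] z [ 0.001 -0.    -1.   ] yaw-TH -0.405 F [-0.1 -0.3 -0. ] w 85.0
n 1 d [-0.3  0.4 -3.5] rv [-0.     0.001  0.001]
[[0.085,0.0004,0.0003,0.0035,-0.0,0.001,0.001]]
```

Well aligned, so I'll close on the coil.

>>> apply_moves(commands=[[[0.06, 0, 0, 0.002, 0, 0, 0], [0.04, 0, 0, 0, 0, 0, 0], [0.04, 0, 0, 0, 0, 0, 0], [0.04, 0, 0, 0, 0, 0, 0], [0.04, 0, 0, 0, 0, 0, 0]]], squeeze=40)

```text
t: 17.05
eef_pos: [622.3, -209.8, 8.0]
ee_rot: [0.085, 0.996, -0.001, 0.002]
contact_force: [0.7, -0.2, -2.9]
width: 53.4
```

```bash
python3 - <<'E'
from h import *
here()
E
```

```text
t 17.05 tip [ 622.2 -209.8   41. ] hl [  28.5 -237.    41. ] z [ 0.005 -0.002 -1.   ] yaw-TH -0.405 F [ 0.7 -0.2 -2.9] w 53.4
```

>>> apply_moves(commands=[[[0.04, 0, 0, -0.008, 0, 0.002, 0], [0.04, 0, 0, -0.014, 0, 0.002, 0], [0.04, 0, 0, -0.016, 0, 0, 0], [0.04, 0, 0, -0.016, 0, 0, 0], [0.04, 0, 0, -0.016, 0, 0, 0]]])

```text
t: 17.47
eef_pos: [618.7, -208.4, 75.5]
ee_rot: [0.085, 0.996, 0.001, -0.006]
contact_force: [0.1, -0.3, -3.2]
width: 53.2
```

```bash
python3 - <<'E'
from h import *
here()
E
```

```text
t 17.47 tip [ 619.  -208.5  108.5] hl [  25.8 -235.1  108.5] z [-0.012  0.004 -1.   ] yaw-TH -0.405 F [ 0.1 -0.3 -3.2] w 53.2
```

```bash
python3 - <<'E'
from h import *
plan([618,-208,105],1.4,grip=0.04,per=30)
pos,M=tool(); print((M.T@np.array([-18,400,0])).round(1))
E
```

```text
n 1 d [-0.7  0.4 29.5] rv [ 0.002 -0.012  0.   ]
[[0.04,0.0011,0.0004,-0.0295,0.002,-0.012,0.0]]
[ 85.5 391.2   1.6]
```

>>> apply_moves(commands=[[[0.04, 0, 0, -0.025, 0, -0.005, 0], [0.04, 0.003, 0.015, -0.005, 0, -0.005, 0], [0.04, 0.006, 0.03, 0, 0, 0, 0], [0.04, 0.007, 0.036, 0, 0, 0, 0], [0.04, 0.007, 0.036, 0, 0, 0, 0]]])

```text
t: 17.88
eef_pos: [617.0, -92.2, 112.6]
ee_rot: [0.091, 0.996, -0.001, 0.003]
contact_force: [0.7, -0.8, -1.7]
width: 53.3
```

```bash
python3 - <<'E'
from h import *
here();plan([598,250,105],1.4,grip=0.04,per=36)
E
```

```text
t 17.88 tip [616.8 -92.1 145.6] hl [  50.8 -121.4  145.6] z [ 0.006 -0.003 -1.   ] yaw-TH -0.416 F [ 0.7 -0.8 -1.7] w 53.3
n 10 d [-19.  342.2  -7.6] rv [-0.001  0.006 -0.011]
[[0.04,0.008,0.0333,0.0007,-0.0,0.001,-0.001],[0.04,0.008,0.0333,0.0007,-0.0,0.001,-0.001],[0.04,0.008,0.0333,0.0007,-0.0,0.001,-0.001],[0.04,0.0079,0.0333,0.0007,-0.0,0.001,-0.001],[0.04,0.0079,0.0334,0.0007,-0.0,0.001,-0.001]]
[[0.04,0.0079,0.0334,0.0007,-0.0,0.001,-0.001],[0.04,0.0078,0.0334,0.0007,-0.0,0.001,-0.001],[0.04,0.0078,0.0334,0.0007,-0.0,0.001,-0.001],[0.04,0.0078,0.0334,0.0007,-0.0,0.001,-0.001],[0.04,0.0077,0.0334,0.0007,-0.0,0.001,-0.001]]
```

>>> apply_moves(commands=[[[0.04, 0.008, 0.034, 0, 0, 0, 0], [0.04, 0.008, 0.034, 0, 0, 0, 0], [0.04, 0.008, 0.034, 0, 0, 0, 0], [0.04, 0.008, 0.034, 0, 0, 0, 0], [0.04, 0.008, 0.034, 0, 0, 0, 0]]])

```text
t: 18.3
eef_pos: [604.2, 93.9, 111.2]
ee_rot: [0.091, 0.996, -0.0, 0.002]
contact_force: [1.1, -0.8, -2.5]
width: 53.4
```

>>> apply_moves(commands=[[[0.04, 0.008, 0.034, 0, 0, 0, 0], [0.04, 0.008, 0.028, 0, 0, 0, 0], [0.04, 0.005, 0.02, 0, 0, 0, 0], [0.04, 0, 0, 0, 0, 0, 0], [0.04, 0, 0, 0, 0, 0, 0]]])

```text
t: 18.72
eef_pos: [591.9, 193.9, 109.1]
ee_rot: [0.085, 0.996, 0.0, -0.0]
contact_force: [-0.1, -0.6, -2.8]
width: 53.3
```

```bash
python3 - <<'E'
from h import *
here();plan([598,250,105],1.4,grip=0.04,per=36); st()
im,c=snap("wrist","d3")
E
```

```text
t 18.72 tip [591.9 193.9 142.1] hl [ 93.1 162.6 142.1] z [-0.001  0.001 -1.   ] yaw-TH -0.405 F [-0.1 -0.6 -2.8] w 53.3
n 2 d [ 6.1 56.1 -4.1] rv [ 0.001 -0.001  0.001]
[[0.04,0.0017,0.0282,0.0021,0.0,-0.0,0.001],[0.04,0.0017,0.0282,0.0021,0.0,-0.0,0.001]]
t 18.72 p [591.9 193.9 109.1] x [-0.986  0.169  0.001] y [0.169 0.986 0.001] z [-0.001  0.001 -1.   ] F [-0.1 -0.6 -2.8] w 53.3 q [ 0.26  0.37  1.22  0.    1.55 -1.14]
```

View pics/d3.png

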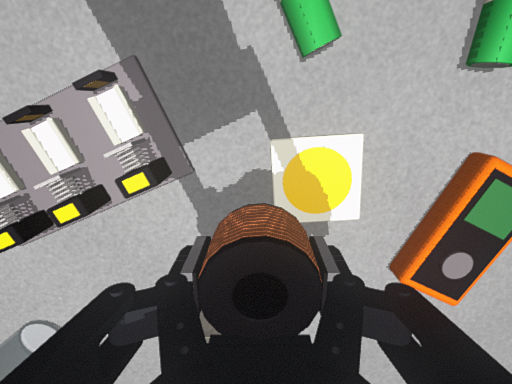

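```bash
python3 - <<'E'
from h import *
im=cv2.imread("pics/d3.png")[:,:,::-1].copy(); c=robot.camera_info("wrist")
g=hsv(im); m=mask(im,24,32,150,50); 
for ce,ar,l in blobs(m,1500):
    cn=max(cv2.findContours(l.astype(np.uint8),cv2.RETR_EXTERNAL,cv2.CHAIN_APPROX_NONE)[0],key=len).reshape(-1,2)
    P=onz(c,cn,6)[:,:2].astype(np.float32); (x,y),r=cv2.minEnclosingCircle(P); print(ar,(x,y),r,onz(c,ce,6).round(1))
print(onz(c,[[395,268],[440,300]],33))
# coil top circle centre in tool frame
p,M=tool(); print("coil top pt via z:", [(M.T@(onz(c,[[259,290]],z)[0]-p)).round(1) for z in (p[2]+71,)])
E
```

```text
2782 (600.4395751953125, 250.50253295898438) 34.22290802001953 [[597.  253.4   6. ]]
[[696.25612982 313.47295554  33.        ]
 [743.36645742 359.05949791  33.        ]]
coil top pt via z: [array([  2.5,  -0.9, -71. ])]
```

```bash
python3 - <<'E'
from h import *
plan([601.5,250,60],1.4,grip=0.04,per=25)
E
```

```text
n 4 d [  9.6  56.2 -49.1] rv [ 0.001 -0.001  0.001]
[[0.04,-0.0,0.0142,0.0123,0.0,-0.0,0.0],[0.04,-0.0,0.0142,0.0123,0.0,-0.0,0.0],[0.04,-0.0,0.0142,0.0123,0.0,-0.0,0.0],[0.04,0.0,0.0143,0.0123,0.0,-0.0,0.0]]
```

>>> apply_moves(commands=[[[0.04, 0, 0.0145, 0.012, 0, 0, 0], [0.04, 0, 0.0145, 0.012, 0, 0, 0], [0.04, 0, 0.0145, 0.012, 0, 0, 0], [0.04, 0, 0.012, 0.012, 0, 0, 0], [0.04, 0, 0, 0, 0, 0, 0]]])

```text
t: 19.18
eef_pos: [602.8, 244.8, 60.2]
ee_rot: [0.089, 0.996, 0.0, 0.0]
contact_force: [1.5, 0.7, -3.5]
width: 53.5
```

```bash
python3 - <<'E'
from h import *
here();plan([601.5,250,-18],1.4,grip=0.04,per=15); st()
E
```

```text
t 19.18 tip [602.7 244.8  93.2] hl [115.5 209.6  93.2] z [ 0.001  0.    -1.   ] yaw-TH -0.413 F [ 1.5  0.7 -3.5] w 53.5
n 6 d [ -1.3   5.2 -78.2] rv [ 0.     0.001 -0.007]
[[0.04,0.0004,0.0008,0.013,0.0,0.0,-0.001],[0.04,0.0004,0.0008,0.013,0.0,0.0,-0.001],[0.04,0.0004,0.0008,0.013,0.0,0.0,-0.001],[0.04,0.0004,0.0008,0.013,0.0,0.0,-0.001],[0.04,0.0004,0.0008,0.013,0.0,0.0,-0.001]]
[[0.04,0.0004,0.0008,0.013,0.0,0.0,-0.001]]
t 19.18 p [602.8 244.8  60.2] x [-0.984  0.177 -0.001] y [0.177 0.984 0.   ] z [ 0.001  0.    -1.   ] F [ 1.5  0.7 -3.5] w 53.5 q [ 0.33  0.48  1.17  0.    1.48 -1.06]
```

>>> apply_moves(commands=[[[0.04, 0.001, 0.002, 0.012, 0, 0, 0], [0.04, 0.001, 0.001, 0.013, 0, 0, 0], [0.04, 0, 0.001, 0.013, 0, 0, 0], [0.04, 0, 0, 0.013, 0, 0, 0], [0.04, 0, 0, 0, 0, 0, 0]]])

```text
t: 19.6
eef_pos: [602.1, 244.6, 5.1]
ee_rot: [0.091, 0.996, -0.0, 0.0]
contact_force: [-1.1, -0.2, -3.2]
width: 53.1
```

```bash
python3 - <<'E'
from h import *
here();plan([601.5,250,-19],1.4,grip=0.04,per=15)
E
```

```text
t 19.6 tip [602.  244.7  38.1] hl [114.8 209.6  38.1] z [ 0.001 -0.001 -1.   ] yaw-TH -0.418 F [-1.1 -0.2 -3.2] w 53.1
n 2 d [ -0.6   5.4 -24.1] rv [-0.001  0.001 -0.012]
[[0.04,0.0008,0.0026,0.0121,-0.0,0.0,-0.006],[0.04,0.0008,0.0026,0.0121,-0.0,0.0,-0.006]]
```

>>> apply_moves(commands=[[[0.04, 0.001, 0.006, 0.008, 0, 0, -0.006], [0.04, 0, 0.001, 0.006, 0, 0, 0], [0.04, 0, 0, 0, 0, 0, 0], [0.04, 0, 0, 0, 0, 0, 0]]])

```text
t: 19.93
eef_pos: [602.3, 251.5, -11.0]
ee_rot: [0.088, 0.996, -0.001, -0.0]
contact_force: [-0.2, 0.2, -1.8]
width: 53.3
```

```bash
python3 - <<'E'
from h import *
here();plan([601.5,250,-19],1.4,grip=0.04,per=15)
E
```

```text
t 19.93 tip [602.3 251.5  22. ] hl [116.7 216.2  22. ] z [-0.    -0.001 -1.   ] yaw-TH -0.412 F [-0.2  0.2 -1.8] w 53.3
n 1 d [-0.8 -1.5 -8. ] rv [-0.001  0.    -0.006]
[[0.04,0.0005,-0.0016,0.008,-0.001,0.0,-0.006]]
```

>>> apply_moves(commands=[[[0.04, 0.001, -0.001, 0.006, 0, 0, 0], [0.04, 0, 0, 0.002, 0, 0, 0], [0.04, 0, 0, 0.001, 0, 0, 0], [0.04, 0, 0, 0, 0, 0, 0]]])

```text
t: 20.27
eef_pos: [601.9, 251.0, -19.4]
ee_rot: [0.088, 0.996, -0.0, 0.001]
contact_force: [0.2, -0.6, -2.7]
width: 53.4
```

```bash
python3 - <<'E'
from h import *
here();plan([601.5,250,-19],1.4,grip=0.04,per=15)
E
```

```text
t 20.27 tip [601.9 251.   13.6] hl [116.1 215.8  13.6] z [ 0.002 -0.    -1.   ] yaw-TH -0.412 F [ 0.2 -0.6 -2.7] w 53.4
n 1 d [-0.4 -1.   0.4] rv [-0.     0.002 -0.006]
[[0.04,0.0002,-0.0011,-0.0004,-0.0,0.002,-0.006]]
```

>>> apply_moves(commands=[[[0.04, 0, -0.001, 0.002, 0, 0.002, 0], [0.04, 0, 0, 0.001, 0, 0, 0], [0.04, 0, 0, 0, 0, 0, 0]]])

```text
t: 20.52
eef_pos: [602.3, 250.1, -21.4]
ee_rot: [0.088, 0.996, 0.0, 0.001]
contact_force: [-0.1, -0.1, -2.2]
width: 53.4
```

```bash
python3 - <<'E'
from h import *
here()
E
```

```text
t 20.52 tip [602.3 250.   11.6] hl [116.3 214.8  11.6] z [ 0.002  0.    -1.   ] yaw-TH -0.412 F [-0.1 -0.1 -2.2] w 53.4
```

>>> apply_moves(commands=[[[0.04, 0, 0, 0.002, 0, 0.002, 0], [0.04, 0, 0, 0, 0, 0, 0], [0.05, 0, 0, 0, 0, 0, 0], [0.085, 0, 0, 0, 0, 0, 0], [0.085, 0, 0, 0, 0, 0, 0]]])

```text
t: 20.93
eef_pos: [603.9, 250.6, -20.0]
ee_rot: [0.088, 0.996, 0.001, 0.002]
contact_force: [-1.1, 0.5, 0.5]
width: 75.0
```

```bash
python3 - <<'E'
from h import *
here(); snap("wrist","d4")
E
```

```text
t 20.93 tip [603.8 250.5  13. ] hl [117.8 214.9  13. ] z [ 0.004  0.002 -1.   ] yaw-TH -0.412 F [-1.1  0.5  0.5] w 75.0
```

View pics/d4.png

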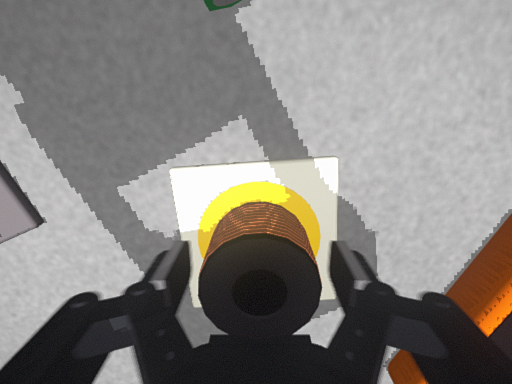

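Standing upright. I'll lift off carefully and look at it from above.

>>> apply_moves(commands=[[[0.085, 0, 0, -0.012, 0, 0, 0], [0.085, 0, 0, -0.025, 0, 0, 0], [0.085, 0, 0, -0.035, 0, 0, 0], [0.085, 0, 0, -0.04, 0, 0, 0], [0.085, 0, 0, -0.04, 0, 0, 0]]])

```text
t: 21.4
eef_pos: [598.1, 248.4, 127.9]
ee_rot: [0.088, 0.996, -0.003, -0.008]
contact_force: [0.0, 1.1, 0.3]
width: 84.9
```

>>> apply_moves(commands=[[[0.085, 0.035, 0, -0.02, 0, 0, 0], [0.085, 0.02, 0, -0.01, 0, 0, 0], [0.085, 0, 0, 0, 0, 0, 0], [0.085, 0, 0, 0, 0, 0, 0]]])

```text
t: 21.73
eef_pos: [548.2, 259.9, 177.2]
ee_rot: [0.089, 0.996, 0.002, 0.003]
contact_force: [0.7, 0.7, -0.5]
width: 84.8
```

```bash
python3 - <<'E'
from h import *
here(); im,c=snap("wrist","d5")
m=mask(im,24,32,150,50)
for ce,ar,l in blobs(m,300):
    P=onz(c,np.argwhere(l)[:,::-1],6)[:,:2].astype(np.float32); print(ar,cv2.minEnclosingCircle(P))
for ce,ar,l in blobs(mask(im,50,80,100),300): print("green",ce.round(1),ar,onz(c,ce,25)[0].round(1))
snap("top","d5t")
E
```

```text
t 21.73 tip [547.9 259.8 210.2] hl [ 65.7 236.9 210.2] z [ 0.007  0.004 -1.   ] yaw-TH -0.413 F [ 0.7  0.7 -0.5] w 84.8
green [242.8  90. ] 1344 [458.7 257.7  25. ]
green [385.5  99.9] 1469 [496.3 408.4  25. ]
green [395.6 228.2] 1291 [653.7 414.9  25. ]
```

View pics/d5.png

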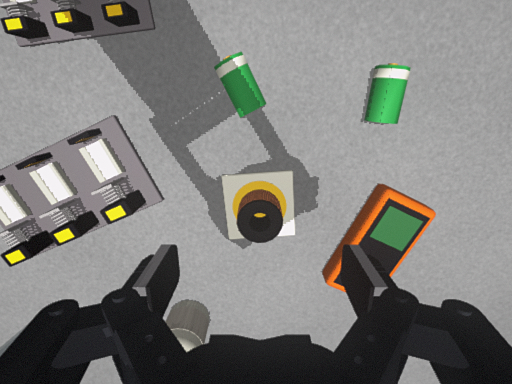

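View pics/d5t.png

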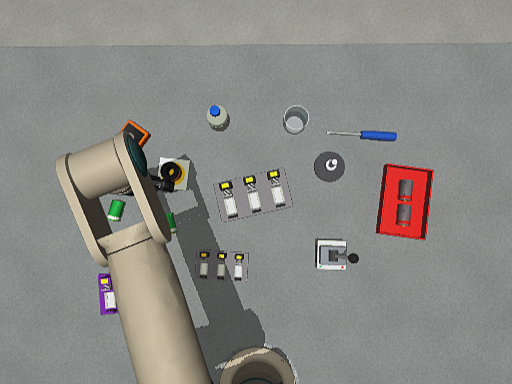

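```bash
cat > cell.py <<'E'
from h import *
def coilpos(im,c,win):
    g=hsv(im); m=np.zeros(g.shape[:2],bool); r0,r1,c0,c1=win
    m[r0:r1,c0:c1]=g[r0:r1,c0:c1,2]<50
    for ce,ar,l in blobs(m,200):
        ct=np.argwhere(l)[:,::-1].astype(np.float32); P=onz(c,ct,50)[:,:2].astype(np.float32); print("coil",cv2.minEnclosingCircle(P),ar)
def cells(im,c):
    for ce,ar,l in blobs(mask(im,50,80,100),400):
        # include white band
        P=onz(c,np.argwhere(l)[:,::-1],25)[:,:2].astype(np.float32)
        (ctr,sz,a)=cv2.minAreaRect(P)
        b=cv2.boxPoints((ctr,sz,a)); e=[b[1]-b[0],b[2]-b[1]]; e=max(e,key=np.linalg.norm)
        print("green",ce.round(1),ar,"ctr",np.round(ctr,1),"size",np.round(sz,1),"axis ang",round(float(np.arctan2(e[1],e[0])),3))
E
python3 - <<'E'
from cell import *
im=cv2.imread("pics/d5.png")[:,:,::-1].copy(); c=robot.camera_info("wrist")
coilpos(im,c,(190,250,225,300)); cells(im,c)
cv2.imwrite("pics/d5x.png",cv2.resize(im[30:250,200:430],None,fx=3.4,fy=2.7,interpolation=cv2.INTER_CUBIC)[:,:,::-1])
E
```

```text
coil ((601.9602661132812, 249.4043426513672), 26.07320213317871) 1122
green [242.8  90. ] 1344 ctr [459.5 257.4] size [45.9 31.9] axis ang 0.288
green [385.5  99.9] 1469 ctr [497.  407.3] size [36.2 46. ] axis ang -0.269
green [395.6 228.2] 1291 ctr [653.7 413.9] size [48.7 45.9] axis ang 0.944
```

View pics/d5x.png

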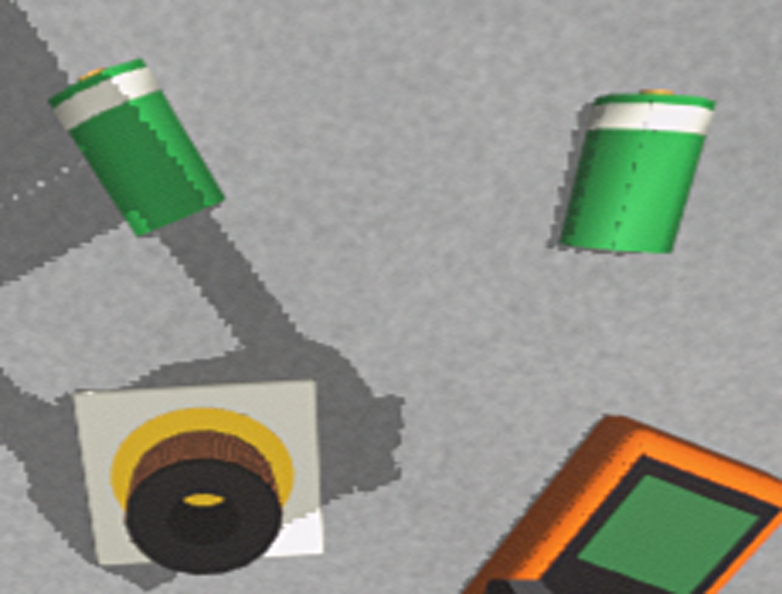

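```bash
python3 - <<'E'
from h import *
here();plan([462,258,85],1.859,grip=0.06,per=28)
E
```

```text
t 21.83 tip [548.3 259.5 208.9] hl [ 66.  236.5 208.9] z [ 0.006  0.004 -1.   ] yaw-TH -0.414 F [ 0.4  0.4 -0.1] w 84.9
n 5 d [-86.5  -1.6 -90.9] rv [ 0.003  0.006 -0.467]
[[0.06,0.0171,-0.0035,0.0181,0.001,0.001,-0.093],[0.06,0.0173,-0.0019,0.0181,0.001,0.001,-0.093],[0.06,0.0174,-0.0002,0.0181,0.001,0.001,-0.093],[0.06,0.0173,0.0014,0.0182,0.001,0.001,-0.093],[0.06,0.0171,0.003,0.0182,0.001,0.001,-0.093]]
```

>>> apply_moves(commands=[[[0.06, 0.017, -0.004, 0.018, 0, 0.001, -0.093], [0.06, 0.017, -0.002, 0.018, 0, 0.001, -0.093], [0.06, 0.017, 0, 0.018, 0, 0.001, -0.093], [0.06, 0.017, 0.001, 0.018, 0, 0.001, -0.093], [0.06, 0.017, 0.003, 0.018, 0, 0.001, -0.093]]])

```text
t: 22.25
eef_pos: [465.2, 254.6, 80.2]
ee_rot: [-0.149, 0.989, 0.001, 0.001]
contact_force: [-0.0, 1.0, 0.3]
width: 60.1
```

>>> apply_moves(commands=[[[0.06, 0, 0, 0, 0, 0, 0], [0.06, 0, 0, 0, 0, 0, 0]]])

```text
t: 22.42
eef_pos: [460.5, 252.5, 73.1]
ee_rot: [-0.15, 0.989, -0.001, -0.006]
contact_force: [0.4, 0.5, 0.5]
width: 59.9
```

```bash
python3 - <<'E'
from cell import *
st(); im,c=snap("wrist","e1"); cells(im,c)
cv2.imwrite("pics/e1x.png",cv2.resize(im[80:280,180:340],None,fx=4,fy=3,interpolation=cv2.INTER_CUBIC)[:,:,::-1])
E
```

```text
t 22.42 p [460.5 252.5  73.1] x [-0.955 -0.297  0.012] y [-0.297  0.955  0.   ] z [-0.011 -0.003 -1.   ] F [0.4 0.5 0.5] w 59.9 q [ 0.43  0.14  1.56  0.    1.44 -1.44]
green [266.9 202.8] 2022 ctr [461.1 258.2] size [47.6 31.7] axis ang 0.291
green [409.9 275.8] 1330 ctr [493.2 404.4] size [42.1 42.8] axis ang -0.272
```

View pics/e1x.png

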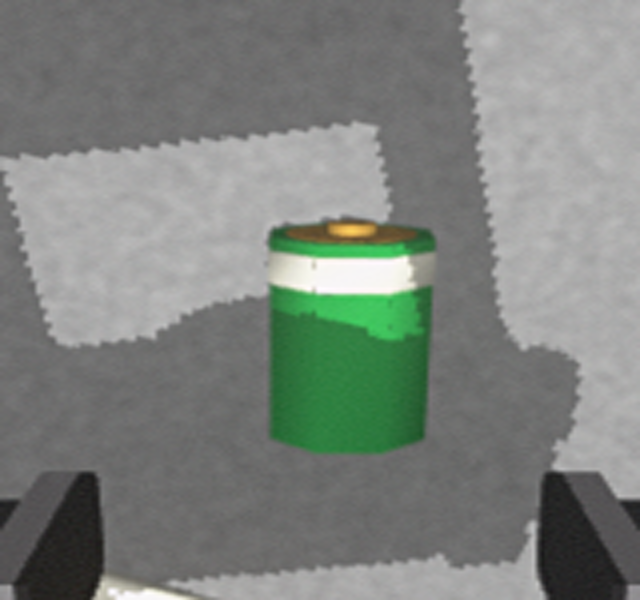

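```bash
python3 - <<'E'
from cell import *
c=robot.camera_info("wrist")
P=onz(c,[[268,165.3],[268,230.5]],33); print(P.round(1),np.linalg.norm(P[0]-P[1]),P.mean(0), np.arctan2(*(P[1]-P[0])[[1,0]]))
# side edges at mid height z=16.5..: zoom x 269..434 at nipple end, 271..425 flat end
f=lambda u:np.array(u,float)/[4,3]+[180,80]
for z in (16.5,): 
  Q=onz(c,f([[269,300],[432,300],[271,420],[426,420]]),z); print(Q.round(1)); print(np.linalg.norm(Q[0]-Q[1]),np.linalg.norm(Q[2]-Q[3]),(Q[0]+Q[1])/2,(Q[2]+Q[3])/2)
E
```

```text
[[428.2 248.1  33. ]
 [480.1 264.7  33. ]] 54.41180493968085 [454.16084274 256.40368816  33.        ] 0.30943757827622204
[[448.5 236.9  16.5]
 [438.4 269.4  16.5]
 [483.  247.5  16.5]
 [472.9 279.9  16.5]]
34.04409438828026 33.837750220419295 [443.42872011 253.12753547  16.5       ] [477.96124933 263.69460076  16.5       ]
```

```bash
python3 - <<'E'
from h import *
here();plan([452.6,256.2,10],1.868,grip=0.055,per=18)
E
```

```text
t 22.47 tip [460.7 252.5 105.8] hl [-20.8 250.2 105.8] z [-0.012 -0.004 -1.   ] yaw-TH 0.066 F [ 0.3  0.4 -0.7] w 60.2
n 4 d [ -7.7   3.8 -62.8] rv [ 0.    -0.013  0.004]
[[0.055,0.0014,0.0015,0.0157,0.0,-0.003,0.001],[0.055,0.0014,0.0015,0.0157,0.0,-0.003,0.001],[0.055,0.0015,0.0015,0.0157,0.0,-0.003,0.001],[0.055,0.0015,0.0015,0.0157,0.0,-0.003,0.001]]
```

>>> apply_moves(commands=[[[0.055, 0.002, 0.002, 0.014, 0, -0.004, 0], [0.055, 0.002, 0.002, 0.015, 0, -0.004, 0], [0.055, 0.002, 0.002, 0.015, 0, -0.004, 0], [0.055, 0.001, 0.001, 0.013, 0, -0.002, 0], [0.055, 0, 0, 0, 0, 0, 0]]])

```text
t: 22.88
eef_pos: [459.9, 258.0, 19.0]
ee_rot: [-0.143, 0.99, 0.001, 0.006]
contact_force: [-1.1, -0.1, -1.1]
width: 55.3
```

```bash
python3 - <<'E'
from h import *
here();plan([452.6,256.2,-29],1.868,grip=0.055,per=18)
E
```

```text
t 22.88 tip [459.5 257.9  52. ] hl [-20.7 255.6  52. ] z [ 0.011  0.004 -1.   ] yaw-TH 0.052 F [-1.1 -0.1 -1.1] w 55.3
n 3 d [ -7.3  -1.8 -48. ] rv [ 0.001  0.012 -0.01 ]
[[0.055,0.0027,0.0001,0.016,0.0,0.004,-0.003],[0.055,0.0026,0.0001,0.016,0.0,0.004,-0.003],[0.055,0.0026,0.0001,0.016,0.0,0.004,-0.003]]
```

>>> apply_moves(commands=[[[0.055, 0.006, 0, 0.012, 0, 0.01, -0.005], [0.055, 0.003, 0, 0.014, 0, 0.003, -0.003], [0.055, 0, 0, 0.006, 0, 0.002, 0], [0.055, 0, 0, 0, 0, 0, 0], [0.055, 0, 0, 0, 0, 0, 0]]])

```text
t: 23.3
eef_pos: [456.1, 256.1, -11.1]
ee_rot: [-0.145, 0.989, 0.001, 0.001]
contact_force: [-0.5, 0.0, 0.1]
width: 55.2
```

```bash
python3 - <<'E'
from h import *
here();plan([452.6,256.2,-29],1.868,grip=0.055,per=18)
E
```

```text
t 23.3 tip [456.1 256.   21.9] hl [-24.5 254.6  21.9] z [ 0.001  0.002 -1.   ] yaw-TH 0.055 F [-0.5  0.   0.1] w 55.2
n 2 d [ -3.5   0.1 -17.9] rv [ 0.002  0.001 -0.007]
[[0.055,0.0017,0.0006,0.009,0.001,0.001,-0.004],[0.055,0.0017,0.0006,0.009,0.001,0.001,-0.004]]
```

>>> apply_moves(commands=[[[0.055, 0.003, 0.001, 0.009, 0, 0.002, -0.004], [0.055, 0.002, 0, 0.006, 0, 0.002, -0.003], [0.055, 0, 0, 0, 0, 0, 0], [0.055, 0, 0, 0, 0, 0, 0]]])

```text
t: 23.63
eef_pos: [452.2, 256.1, -25.4]
ee_rot: [-0.148, 0.989, 0.001, -0.0]
contact_force: [0.3, -1.1, 1.5]
width: 55.2
```

```bash
python3 - <<'E'
from h import *
here();plan([452.6,256.2,-29],1.868,grip=0.055,per=18)
E
```

```text
t 23.63 tip [452.2 256.1   7.6] hl [-28.2 255.6   7.6] z [-0.     0.002 -1.   ] yaw-TH 0.062 F [ 0.3 -1.1  1.5] w 55.2
n 1 d [ 0.4  0.1 -3.6] rv [ 0.002  0.    -0.   ]
[[0.055,-0.0004,-0.0001,0.0036,0.002,0.0,-0.0]]
```

>>> apply_moves(commands=[[[0.05, 0, 0, 0.003, 0, 0, 0], [0.02, 0, 0, 0, 0, 0, 0], [0.02, 0, 0, 0, 0, 0, 0], [0.02, 0, 0, 0, 0, 0, 0], [0.02, 0, 0, 0, 0, 0, 0]]], squeeze=60)

```text
t: 24.05
eef_pos: [452.7, 256.5, -27.8]
ee_rot: [-0.148, 0.989, 0.001, 0.001]
contact_force: [-0.8, 0.3, -1.1]
width: 31.9
```

```bash
python3 - <<'E'
from h import *
here()
E
```

```text
t 24.05 tip [452.6 256.4   5.2] hl [-27.8 255.8   5.2] z [ 0.001  0.003 -1.   ] yaw-TH 0.062 F [-0.8  0.3 -1.1] w 31.9
```

>>> apply_moves(commands=[[[0.02, 0, 0, -0.02, 0, 0, 0], [0.02, 0, 0, -0.035, 0, 0, 0], [0.02, 0, 0, -0.035, 0, 0, 0], [0.02, 0, 0, 0, 0, 0, 0]]])

```text
t: 24.38
eef_pos: [450.1, 255.0, 62.1]
ee_rot: [-0.148, 0.989, -0.0, -0.003]
contact_force: [1.2, 0.5, -0.8]
width: 31.4
```

```bash
python3 - <<'E'
from h import *
here();plan(hl(-28,70.5,60),TH+np.pi/2,grip=0.02,per=36); snap("wrist","e2")
E
```

```text
t 24.38 tip [450.3 255.   95.1] hl [-30.4 255.   95.1] z [-0.007 -0.001 -1.   ] yaw-TH 0.062 F [ 1.2  0.5 -0.8] w 31.4
n 6 d [  45.5 -178.8   -2.1] rv [ 0.001 -0.007  0.062]
[[0.02,0.0015,-0.0307,0.0003,0.0,-0.001,0.01],[0.02,0.0012,-0.0307,0.0003,0.0,-0.001,0.01],[0.02,0.0008,-0.0307,0.0003,0.0,-0.001,0.01],[0.02,0.0005,-0.0307,0.0003,0.0,-0.001,0.01],[0.02,0.0002,-0.0308,0.0004,0.0,-0.001,0.01]]
[[0.02,-0.0001,-0.0308,0.0004,0.0,-0.001,0.01]]
```

View pics/e2.png

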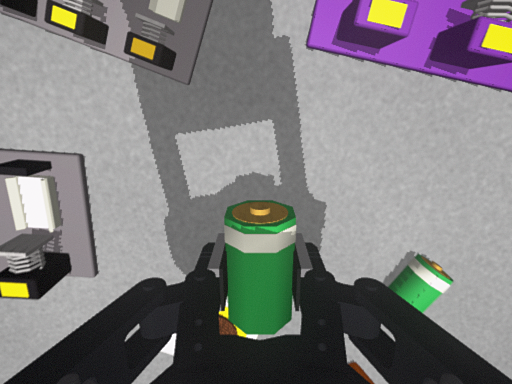

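>>> apply_moves(commands=[[[0.02, 0.0015, -0.03, 0, 0, -0.003, 0.01], [0.02, 0.001, -0.03, 0, 0, -0.003, 0.01], [0.02, 0.001, -0.03, 0, 0, 0, 0.01], [0.02, 0.001, -0.03, 0, 0, 0, 0.01], [0.02, 0, -0.03, 0, 0, 0, 0.01]]])

```text
t: 24.85
eef_pos: [483.0, 108.3, 53.8]
ee_rot: [-0.127, 0.992, 0.0, -0.005]
contact_force: [0.9, -0.1, -1.4]
width: 31.8
```

>>> apply_moves(commands=[[[0.02, 0, -0.02, 0, 0, 0, 0.01], [0.02, 0, 0, 0, 0, 0, 0], [0.02, 0, 0, 0, 0, 0, 0]]])

```text
t: 25.1
eef_pos: [486.8, 82.6, 49.4]
ee_rot: [-0.119, 0.993, -0.0, -0.008]
contact_force: [-0.6, 0.8, -0.9]
width: 31.9
```

```bash
python3 - <<'E'
from h import *
here();plan(hl(-27,70.5,12),TH+np.pi/2,grip=0.02,per=18)
E
```

```text
t 25.1 tip [487.3  82.7  82.4] hl [-34.5  78.8  82.4] z [-0.016 -0.002 -1.   ] yaw-TH 0.003 F [-0.6  0.8 -0.9] w 31.9
n 3 d [  9.7  -6.2 -37.4] rv [ 0.002 -0.016  0.003]
[[0.02,-0.0029,-0.0028,0.0124,0.001,-0.005,0.001],[0.02,-0.0028,-0.0028,0.0124,0.001,-0.005,0.001],[0.02,-0.0027,-0.0028,0.0124,0.001,-0.005,0.001]]
```

>>> apply_moves(commands=[[[0.02, -0.003, -0.004, 0.008, 0.001, -0.008, 0], [0.02, -0.001, -0.003, 0.008, 0, -0.004, 0], [0.02, 0, 0, 0.008, 0, 0, 0], [0.02, 0, 0, 0, 0, 0, 0], [0.02, 0, 0, 0, 0, 0, 0]]])

```text
t: 25.52
eef_pos: [489.4, 79.3, 20.3]
ee_rot: [-0.12, 0.993, 0.001, -0.005]
contact_force: [-0.5, 0.3, -0.6]
width: 31.8
```

```bash
python3 - <<'E'
from h import *
here();plan(hl(-27,70.5,10),TH+np.pi/2,grip=0.02,per=18)
snap("wrist","e3")
E
```

```text
t 25.52 tip [489.8  79.3  53.3] hl [-32.9  74.9  53.3] z [-0.01  0.   -1.  ] yaw-TH 0.006 F [-0.5  0.3 -0.6] w 31.8
n 1 d [  7.1  -2.9 -10.3] rv [ 0.003 -0.009  0.006]
[[0.02,-0.0063,-0.0046,0.0102,0.003,-0.009,0.006]]
```

View pics/e3.png

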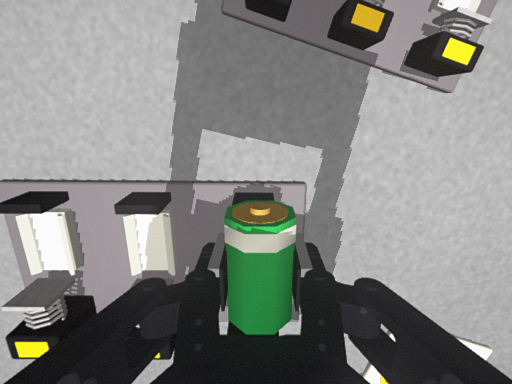

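>>> apply_moves(commands=[[[0.02, -0.004, -0.004, 0.003, 0.003, -0.006, 0.004], [0.02, 0, 0, 0.004, 0, 0, 0], [0.02, 0, 0, 0, 0, 0, 0], [0.02, 0, 0, 0, 0, 0, 0]]])

```text
t: 25.9
eef_pos: [495.0, 77.1, 13.3]
ee_rot: [-0.119, 0.993, -0.0, -0.001]
contact_force: [0.3, 0.1, -1.4]
width: 32.1
```

```bash
python3 - <<'E'
from h import *
here();plan(hl(-27,70.5,10),TH+np.pi/2,grip=0.02,per=18)
E
```

```text
t 25.9 tip [495.   77.2  46.3] hl [-28.3  71.6  46.3] z [-0.001 -0.001 -1.   ] yaw-TH 0.003 F [ 0.3  0.1 -1.4] w 32.1
n 1 d [ 1.5 -0.8 -3.3] rv [-0.001 -0.002  0.003]
[[0.02,-0.0013,-0.0011,0.0033,-0.001,-0.002,0.003]]
```

>>> apply_moves(commands=[[[0.02, -0.001, -0.001, 0.003, 0, 0, 0.003], [0.02, -0.002, 0, 0.001, 0, 0, 0], [0.02, -0.004, 0, 0, 0, 0, 0], [0.02, -0.004, 0, 0, 0, 0, 0], [0.02, -0.004, 0, 0, 0, 0, 0]]])

```text
t: 26.32
eef_pos: [509.9, 79.5, 9.1]
ee_rot: [-0.117, 0.993, -0.001, -0.002]
contact_force: [-6.7, -1.3, 1.5]
width: 31.8
```

```bash
python3 - <<'E'
from h import *
here();plan(hl(-10,70.5,9),TH+np.pi/2,grip=0.02,per=18)
E
```

```text
t 26.32 tip [510.   79.6  42.1] hl [-13.1  70.5  42.1] z [-0.004 -0.002 -1.   ] yaw-TH -0.001 F [-6.7 -1.3  1.5] w 31.8
n 1 d [ 3.1  0.8 -0.1] rv [-0.001 -0.004 -0.001]
[[0.02,-0.0032,0.0,0.0001,-0.001,-0.004,-0.001]]
```

>>> apply_moves(commands=[[[0.02, -0.004, 0, 0, 0, -0.003, 0], [0.02, -0.001, 0, 0.002, 0, 0, 0], [0.02, 0, 0, 0.004, 0, 0, 0], [0.02, 0, 0, 0, 0, 0, 0]]])

```text
t: 26.65
eef_pos: [513.4, 80.4, 2.6]
ee_rot: [-0.117, 0.993, -0.001, -0.005]
contact_force: [-6.2, -1.8, 0.6]
width: 31.7
```

```bash
python3 - <<'E'
from h import *
here();plan(hl(-11,70.5,-12),TH+np.pi/2,grip=0.02,per=5)
snap("wrist","e4")
E
```

```text
t 26.65 tip [513.8  80.5  35.6] hl [-9.3 70.5 35.6] z [-0.009 -0.003 -1.   ] yaw-TH -0.001 F [-6.2 -1.8  0.6] w 31.7
n 3 d [ -1.4  -0.3 -14.6] rv [-0.001 -0.01  -0.001]
[[0.02,0.0004,0.0,0.0049,-0.0,-0.003,-0.0],[0.02,0.0004,0.0,0.0049,-0.0,-0.003,-0.0],[0.02,0.0004,0.0,0.0049,-0.0,-0.003,-0.0]]
```

View pics/e4.png

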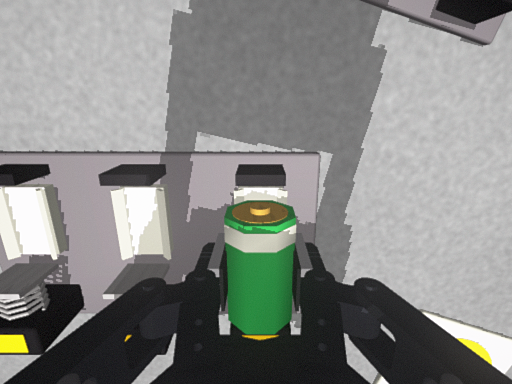

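>>> apply_moves(commands=[[[0.02, 0.001, 0, 0.005, 0, -0.004, 0], [0.02, 0, 0, 0.005, 0, -0.002, 0], [0.02, 0, 0, 0.003, 0, 0, 0], [0.02, 0, 0, 0, 0, 0, 0]]])

```text
t: 27.03
eef_pos: [510.3, 79.6, -11.5]
ee_rot: [-0.117, 0.993, -0.001, -0.006]
contact_force: [-5.3, -0.4, 1.9]
width: 31.4
```

```bash
python3 - <<'E'
from h import *
here();plan(hl(-12,70.5,-12),TH+np.pi/2,grip=0.02,per=5)
E
```

```text
t 27.03 tip [510.7  79.7  21.5] hl [-12.5  70.4  21.5] z [-0.012 -0.003 -1.   ] yaw-TH -0.0 F [-5.3 -0.4  1.9] w 31.4
n 1 d [ 0.8  0.3 -0.5] rv [-0.    -0.012 -0.   ]
[[0.02,-0.0009,0.0001,0.0005,-0.0,-0.012,-0.0]]
```

>>> apply_moves(commands=[[[0.02, 0.001, 0, 0.002, 0, -0.008, 0], [0.02, 0.001, 0, 0.001, 0, 0, 0], [0.02, 0, 0, 0, 0, 0, 0]]])

```text
t: 27.28
eef_pos: [510.2, 79.9, -12.4]
ee_rot: [-0.117, 0.993, -0.0, -0.0]
contact_force: [-4.6, -1.7, -2.9]
width: 32.1
```

```bash
python3 - <<'E'
from h import *
here()
E
```

```text
t 27.28 tip [510.2  79.9  20.6] hl [-12.8  70.7  20.6] z [-0.001 -0.    -1.   ] yaw-TH -0.0 F [-4.6 -1.7 -2.9] w 32.1
```

>>> apply_moves(commands=[[[0.02, 0.001, 0, 0.002, 0, 0, 0], [0.04, 0, 0, 0, 0, 0, 0], [0.055, 0, 0, 0, 0, 0, 0], [0.055, 0, 0, 0, 0, 0, 0]]])

```text
t: 27.62
eef_pos: [512.7, 80.3, -11.2]
ee_rot: [-0.117, 0.993, 0.0, 0.003]
contact_force: [0.2, 0.6, 0.4]
width: 55.2
```

>>> apply_moves(commands=[[[0.055, 0, 0, -0.015, 0, 0, 0], [0.055, 0, 0, -0.03, 0, 0, 0], [0.055, 0, 0, -0.035, 0, 0, 0], [0.055, 0, 0, -0.035, 0, 0, 0], [0.055, 0, 0, 0, 0, 0, 0]]])

```text
t: 28.03
eef_pos: [511.4, 80.1, 105.3]
ee_rot: [-0.117, 0.993, 0.0, 0.001]
contact_force: [0.5, 0.6, 0.3]
width: 55.2
```

```bash
python3 - <<'E'
from h import *
here(); im,c=snap("wrist","e5"); cv2.imwrite("pics/e5x.png",cv2.resize(im[80:300,60:340],None,fx=2.8,fy=2.7,interpolation=cv2.INTER_CUBIC)[:,:,::-1])
E
```

```text
t 28.03 tip [511.3  80.1 138.3] hl [-11.8  70.7 138.3] z [ 0.003  0.001 -1.   ] yaw-TH -0.0 F [0.5 0.6 0.3] w 55.2
```

View pics/e5x.png

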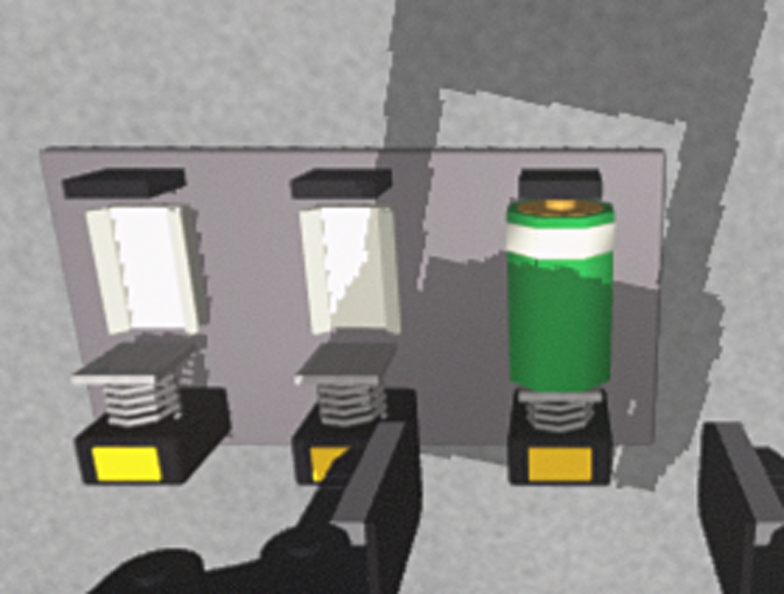

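```bash
cat > chk.py <<'E'
from h import *
def chk(im,c,v,name):
    # overlay the expected outline of a seated cell's top flat and nipple tip
    pts=[hl(-43.2,v-6.8,48.5),hl(-43.2,v+6.8,48.5),hl(14.8,v+6.8,48.5),hl(14.8,v-6.8,48.5)]
    q=proj(c,pts); t=proj(c,[hl(-46.2,v,32),hl(-46,v,34),hl(-43.2,v,32)])
    x0=int(q[:,0].min()-25);y0=int(q[:,1].min()-35);x1=int(q[:,0].max()+25);y1=int(q[:,1].max()+30)
    s=min(6,560/(y1-y0),760/(x1-x0)); b=cv2.resize(im[max(y0,0):y1,max(x0,0):x1],None,fx=s,fy=s,interpolation=cv2.INTER_CUBIC)[:,:,::-1].copy()
    f=lambda p:tuple(int(a) for a in ((p-[max(x0,0),max(y0,0)]+.5)*s))
    for i in range(4): cv2.line(b,f(q[i]),f(q[(i+1)%4]),(0,0,255),1)
    for p in t: cv2.circle(b,f(p),3,(255,0,255),-1)
    cv2.imwrite(f"pics/{name}.png",b); print(b.shape)
E
python3 - <<'E'
from chk import *
im=cv2.imread("pics/e5.png")[:,:,::-1].copy(); c=robot.camera_info("wrist"); chk(im,c,70.3,"e5c")
im=cv2.imread("pics/b3.png")[:,:,::-1].copy()
E
```

```text
(560, 286, 3)
```

View pics/e5c.png

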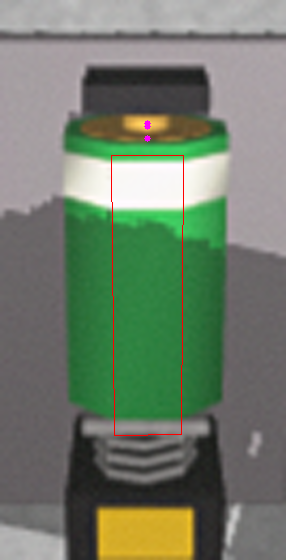

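```bash
python3 - <<'E'
from chk import *
c=robot.camera_info("wrist"); p,M=tool(); Rc=R.from_quat(c["rotation"]).as_matrix()
et=M.T@(c["eye"]-p); Rt=M.T@Rc
def cam(p,x,y,z):
    Mm=np.c_[x,y,z]; Mm,_=np.linalg.qr(Mm) if 0 else (Mm,0); 
    return dict(K=c["K"],eye=np.array(p)+Mm@et,rotation=R.from_matrix(Mm@Rt).as_quat())
cb=cam([512.9,80.7,22.1],[-.972,-.234,-.011],[-.234,.972,.002],[.010,.005,-1])
im=cv2.imread("pics/b5.png")[:,:,::-1].copy(); chk(im,cb,70.3,"b5c")
cb=cam([510.8,80.1,67],[-.972,-.234,-.001],[-.234,.972,.005],[-.001,.005,-1])
im=cv2.imread("pics/b7.png")[:,:,::-1].copy(); chk(im,cb,70.3,"b7c")
E
python3 -c "
import cv2,numpy as np
a=cv2.imread('pics/b5c.png');b=cv2.imread('pics/b7c.png');h=max(a.shape[0],b.shape[0])
f=lambda x:np.pad(x,((0,h-x.shape[0]),(0,0),(0,0)))
o=np.hstack([f(a),f(b)])[:590,:800];cv2.imwrite('pics/bb.png',o)"
```

```text
(560, 271, 3)
(560, 280, 3)
```

View pics/bb.png

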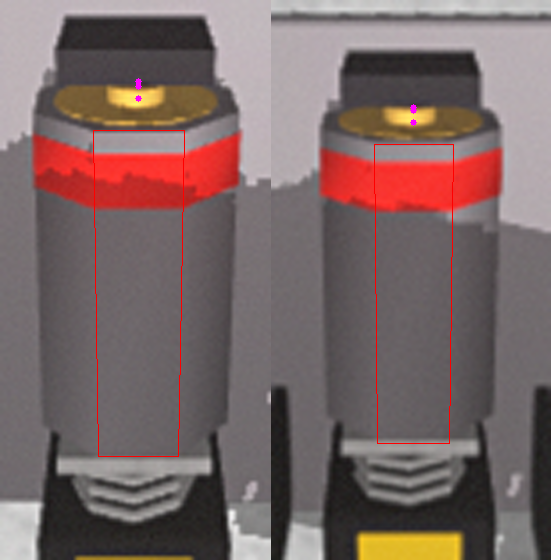

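```bash
python3 - <<'E'
from chk import *
here(); im,c=snap("wrist","e6"); chk(im,c,70.3,"e6c"); here()
for ce,ar,l in blobs(mask(im,22,32,150),60): print(ce, tohl(onz(c,ce,50)[0]).round(1))
E
```

```text
t 28.08 tip [510.2  80.  135.1] hl [-12.9  70.9 135.1] z [-0.001  0.001 -1.   ] yaw-TH -0.0 F [ 1.  -0.7 -0.9] w 55.4
(560, 286, 3)
t 28.13 tip [508.9  79.9 132.4] hl [-14.1  71.  132.4] z [-0.005  0.    -1.   ] yaw-TH -0.0 F [-0.8  0.7 -0.8] w 54.8
[335.27737226  15.67153285] [-147.1  122.4   50. ]
[396.81132075  37.73962264] [-133.4  166.9   50. ]
[103.09509202 254.36503067] [ 39.6 -70.1  50. ]
[173.54945055 252.75824176] [38. -7. 50.]
[259.25259516 254.15570934] [39.5 69.6 50. ]
[393.35902256 275.42481203] [ 61.7 192.7  50. ]
```

View pics/e6c.png

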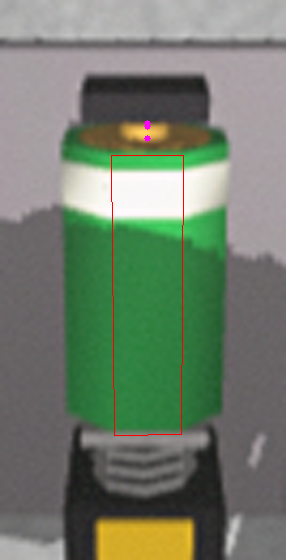

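```bash
python3 - <<'E'
from h import *
plan([498,404,85],1.30,grip=0.06,per=36)
E
```

```text
n 10 d [-10.7 324.1 -14.4] rv [ 0.    -0.006  0.505]
[[0.06,-0.0065,0.0318,0.0014,0.0,-0.001,0.051],[0.06,-0.0049,0.0321,0.0015,0.0,-0.001,0.051],[0.06,-0.0033,0.0323,0.0015,0.0,-0.001,0.051],[0.06,-0.0016,0.0324,0.0015,0.0,-0.001,0.051],[0.06,0.0,0.0324,0.0015,0.0,-0.001,0.051]]
[[0.06,0.0017,0.0324,0.0015,0.0,-0.001,0.051],[0.06,0.0033,0.0323,0.0015,0.0,-0.001,0.051],[0.06,0.0049,0.0321,0.0015,0.0,-0.001,0.051],[0.06,0.0065,0.0318,0.0014,0.0,-0.001,0.051],[0.06,0.0081,0.0314,0.0014,0.0,-0.001,0.051]]
```

>>> apply_moves(commands=[[[0.06, -0.006, 0.032, 0, 0, -0.001, 0.051], [0.06, -0.005, 0.032, 0, 0, -0.001, 0.051], [0.06, -0.003, 0.032, 0, 0, -0.001, 0.051], [0.06, -0.002, 0.032, 0, 0, -0.001, 0.051], [0.06, 0, 0.032, 0, 0, -0.001, 0.051]]])

```text
t: 28.55
eef_pos: [502.3, 240.1, 90.9]
ee_rot: [0.021, 1.0, -0.002, -0.005]
contact_force: [0.8, -0.3, -0.1]
width: 60.2
```

>>> apply_moves(commands=[[[0.06, 0.002, 0.032, 0, 0, 0, 0.051], [0.06, 0.003, 0.032, 0, 0, 0, 0.051], [0.06, 0.005, 0.032, 0, 0, 0, 0.051], [0.06, 0.006, 0.028, 0, 0, 0, 0.051], [0.06, 0, 0, 0, 0, 0, 0]]])

```text
t: 28.97
eef_pos: [495.3, 374.7, 78.0]
ee_rot: [0.127, 0.992, -0.006, -0.01]
contact_force: [-0.3, -0.6, -0.0]
width: 59.8
```

>>> apply_moves(commands=[[[0.06, 0, 0, 0, 0, 0, 0], [0.06, 0, 0, 0, 0, 0, 0]]])

```text
t: 29.13
eef_pos: [493.4, 375.1, 73.4]
ee_rot: [0.125, 0.992, -0.008, -0.012]
contact_force: [0.6, -0.4, 0.0]
width: 59.7
```

```bash
python3 - <<'E'
from cell import *
st(); im,c=snap("wrist","f1"); cells(im,c)
E
```

```text
t 29.13 p [493.4 375.1  73.4] x [-0.968  0.249  0.023] y [ 0.248  0.969 -0.02 ] z [-0.027 -0.013 -1.   ] F [ 0.6 -0.4  0. ] w 59.7 q [ 0.59  0.41  1.24  0.    1.52 -0.73]
green [304.2 197.1] 2143 ctr [499.2 409.5] size [32.9 48. ] axis ang -0.268
```

View pics/f1.png

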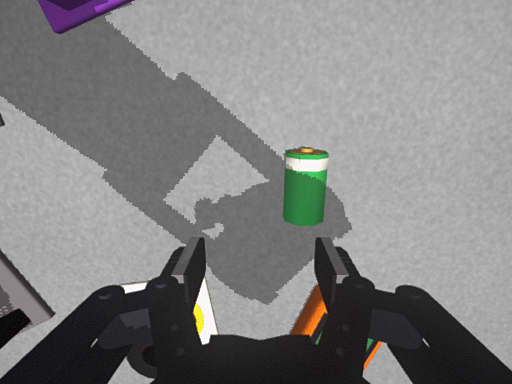

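```bash
python3 - <<'E'
from cell import *
im=cv2.imread("pics/f1.png")[:,:,::-1].copy()
cv2.imwrite("pics/f1x.png",cv2.resize(im[130:240,260:350],None,fx=6,fy=5,interpolation=cv2.INTER_CUBIC)[:,:,::-1])
E
```

```text
(no output)
```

View pics/f1x.png

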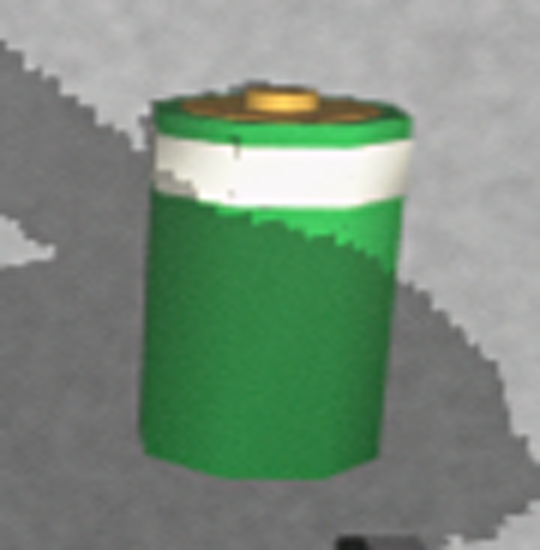

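```bash
python3 - <<'E'
from cell import *
c=robot.camera_info("wrist"); here()
f=lambda u:np.array(u,float)/[6,5]+[260,130]
P=onz(c,f([[273,477],[289,130]]),33); print(P.round(1),np.linalg.norm(P[0]-P[1]),np.arctan2(*(P[0]-P[1])[[1,0]]))
for a in (-0.27,-0.25,-.29): d=np.array([np.cos(a),np.sin(a),0]); print(a,(P[0]-29*d).round(1),(P[1]+29*d).round(1))
E
```

```text
t 29.18 tip [494.3 375.  106.2] hl [ 40.3 361.4 106.2] z [-0.027 -0.014 -1.   ] yaw-TH -0.486 F [ 0.6  0.1 -0.8] w 59.8
[[519.5 404.8  33. ]
 [464.4 418.3  33. ]] 56.78096317213743 -0.2408669747942301
-0.27 [491.5 412.5  33. ] [492.3 410.6  33. ]
-0.25 [491.4 411.9  33. ] [492.5 411.1  33. ]
-0.29 [491.7 413.   33. ] [492.1 410.   33. ]
```

```bash
python3 - <<'E'
from cell import *
plan([489,411.7,40],1.311,grip=0.06,per=14)
E
```

```text
n 4 d [ -4.4  37.2 -33.2] rv [-0.02  -0.023  0.008]
[[0.06,0.0032,0.0089,0.0082,-0.005,-0.006,0.002],[0.06,0.0032,0.0088,0.0082,-0.005,-0.006,0.002],[0.06,0.0033,0.0088,0.0082,-0.005,-0.006,0.002],[0.06,0.0034,0.0088,0.0083,-0.005,-0.006,0.002]]
```

>>> apply_moves(commands=[[[0.06, 0.003, 0.01, 0.008, -0.008, -0.01, 0.002], [0.06, 0.003, 0.01, 0.008, -0.006, -0.006, 0.002], [0.06, 0.003, 0.01, 0.008, -0.004, -0.004, 0.002], [0.06, 0.003, 0.008, 0.008, 0, 0, 0], [0.06, 0, 0, 0, 0, 0, 0]]])

```text
t: 29.6
eef_pos: [492.1, 411.8, 37.6]
ee_rot: [0.131, 0.991, -0.001, -0.001]
contact_force: [-0.9, -0.7, -0.7]
width: 60.1
```

```bash
python3 - <<'E'
from cell import *
here(); plan([490,411.7,0],1.311,grip=0.06,per=14)
im,c=snap("wrist","f2"); cells(im,c)
E
```

```text
t 29.6 tip [492.2 411.9  70.6] hl [ 47.  397.8  70.6] z [-0.003 -0.002 -1.   ] yaw-TH -0.498 F [-0.9 -0.7 -0.7] w 60.1
n 3 d [ -2.1  -0.1 -37.6] rv [-0.003 -0.003 -0.003]
[[0.06,0.0006,-0.0002,0.0126,-0.001,-0.001,-0.001],[0.06,0.0007,-0.0002,0.0126,-0.001,-0.001,-0.001],[0.06,0.0007,-0.0002,0.0125,-0.001,-0.001,-0.001]]
green [261.1 226.7] 2683 ctr [500.2 410. ] size [32.3 49.3] axis ang -0.266
```

View pics/f2.png

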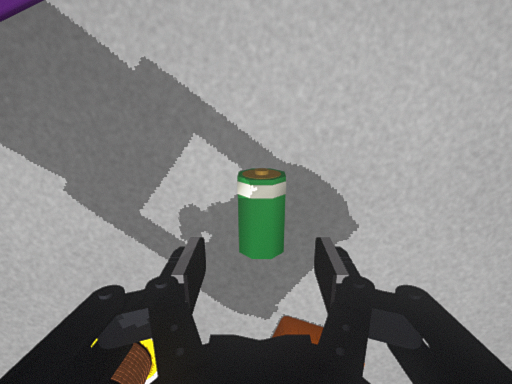

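>>> apply_moves(commands=[[[0.055, 0.002, 0, 0.014, 0, 0, 0], [0.055, 0.002, 0, 0.016, 0, 0.002, 0], [0.055, 0.002, 0, 0.014, 0, 0.002, 0], [0.055, 0, 0, 0, 0, 0, 0], [0.055, 0, 0, 0, 0, 0, 0]]])

```text
t: 30.07
eef_pos: [488.3, 412.7, -5.2]
ee_rot: [0.131, 0.991, -0.0, -0.002]
contact_force: [-0.0, 0.2, -0.7]
width: 54.9
```

```bash
python3 - <<'E'
from cell import *
here(); plan([491.7,411.5,-28],1.311,grip=0.055,per=14)
E
```

```text
t 30.07 tip [488.5 412.7  27.8] hl [ 43.5 399.5  27.8] z [-0.004  0.    -1.   ] yaw-TH -0.498 F [-0.   0.2 -0.7] w 54.9
n 2 d [  3.4  -1.2 -22.8] rv [-0.001 -0.004 -0.003]
[[0.055,-0.0018,-0.0002,0.0114,-0.0,-0.002,-0.002],[0.055,-0.0018,-0.0002,0.0114,-0.0,-0.002,-0.002]]
```

>>> apply_moves(commands=[[[0.055, -0.003, 0, 0.01, 0, -0.003, 0], [0.055, -0.001, 0, 0.009, 0, 0, 0], [0.055, 0, 0, 0, 0, 0, 0], [0.055, 0, 0, 0, 0, 0, 0]]])

```text
t: 30.4
eef_pos: [494.0, 411.8, -23.8]
ee_rot: [0.131, 0.991, 0.001, 0.001]
contact_force: [0.1, -0.2, 0.3]
width: 54.8
```

```bash
python3 - <<'E'
from cell import *
here(); plan([491.7,411.5,-28],1.311,grip=0.055,per=14)
E
```

```text
t 30.4 tip [494.  411.7   9.2] hl [ 48.6 397.2   9.2] z [ 0.002  0.001 -1.   ] yaw-TH -0.499 F [ 0.1 -0.2  0.3] w 54.8
n 1 d [-2.3 -0.3 -4.2] rv [ 0.001  0.002 -0.004]
[[0.055,0.0022,-0.0009,0.0042,0.001,0.002,-0.004]]
```

>>> apply_moves(commands=[[[0.055, 0.002, -0.001, 0.004, 0, 0.002, -0.004], [0.055, 0, 0, 0, 0, 0, 0], [0.02, 0, 0, 0, 0, 0, 0], [0.02, 0, 0, 0, 0, 0, 0], [0.02, 0, 0, 0, 0, 0, 0]]], squeeze=60)

```text
t: 30.82
eef_pos: [492.3, 411.7, -26.9]
ee_rot: [0.129, 0.992, 0.001, 0.001]
contact_force: [0.4, 0.3, -1.1]
width: 31.7
```

```bash
python3 - <<'E'
from cell import *
here()
E
```

```text
t 30.82 tip [492.2 411.6   6.1] hl [ 46.9 397.5   6.1] z [ 0.001  0.003 -1.   ] yaw-TH -0.494 F [ 0.4  0.3 -1.1] w 31.7
```

>>> apply_moves(commands=[[[0.02, 0, 0, -0.02, 0, 0, 0], [0.02, 0, 0, -0.035, 0, 0, 0], [0.02, 0, 0, -0.035, 0, 0, 0], [0.02, 0, 0, 0, 0, 0, 0]]])

```text
t: 31.15
eef_pos: [490.0, 410.0, 62.6]
ee_rot: [0.129, 0.992, -0.002, -0.002]
contact_force: [1.8, 0.1, 1.5]
width: 31.6
```

```bash
python3 - <<'E'
from h import *
here();plan(hl(-30,-69.4,65),TH+np.pi/2,grip=0.02,per=36)
E
```

```text
t 31.15 tip [490.1 410.1  95.6] hl [ 44.5 396.6  95.6] z [-0.005 -0.002 -1.   ] yaw-TH -0.494 F [1.8 0.1 1.5] w 31.6
n 14 d [  36.2 -470.4    2.4] rv [-0.003 -0.005 -0.494]
[[0.02,-0.0111,-0.0318,-0.0001,-0.0,-0.0,-0.035],[0.02,-0.01,-0.0322,-0.0001,-0.0,-0.0,-0.035],[0.02,-0.0088,-0.0325,-0.0001,-0.0,-0.0,-0.035],[0.02,-0.0077,-0.0328,-0.0001,-0.0,-0.0,-0.035],[0.02,-0.0065,-0.0331,-0.0001,-0.0,-0.0,-0.035]]
[[0.02,-0.0054,-0.0333,-0.0001,-0.0,-0.0,-0.035],[0.02,-0.0042,-0.0334,-0.0001,-0.0,-0.0,-0.035],[0.02,-0.003,-0.0336,-0.0001,-0.0,-0.0,-0.035],[0.02,-0.0018,-0.0337,-0.0001,-0.0,-0.0,-0.035],[0.02,-0.0006,-0.0337,-0.0001,-0.0,-0.0,-0.035]]
[[0.02,0.0006,-0.0337,-0.0001,-0.0,-0.0,-0.035],[0.02,0.0018,-0.0337,-0.0001,-0.0,-0.0,-0.035],[0.02,0.0029,-0.0336,-0.0002,-0.0,-0.0,-0.035],[0.02,0.0041,-0.0334,-0.0002,-0.0,-0.0,-0.035]]
```

>>> apply_moves(commands=[[[0.02, -0.011, -0.032, -0.001, 0, 0, -0.035], [0.02, -0.01, -0.032, -0.001, 0, 0, -0.035], [0.02, -0.009, -0.032, -0.001, 0, 0, -0.035], [0.02, -0.008, -0.033, -0.001, 0, 0, -0.035], [0.02, -0.006, -0.033, 0, 0, 0, -0.035]]])

```text
t: 31.57
eef_pos: [503.2, 243.9, 68.7]
ee_rot: [0.033, 0.999, 0.001, 0.0]
contact_force: [0.9, -0.0, -1.7]
width: 31.8
```

>>> apply_moves(commands=[[[0.02, -0.005, -0.033, -0.001, 0, 0, -0.035], [0.02, -0.004, -0.033, -0.001, 0, 0, -0.035], [0.02, -0.003, -0.033, -0.001, 0, 0, -0.035], [0.02, -0.002, -0.033, -0.001, 0, 0, -0.035], [0.02, 0, -0.033, 0, 0, 0, -0.035]]])

```text
t: 31.98
eef_pos: [517.4, 70.9, 72.4]
ee_rot: [-0.059, 0.998, 0.001, 0.001]
contact_force: [0.5, 0.1, -1.7]
width: 31.5
```

```bash
python3 - <<'E'
from h import *
here();plan(hl(-30,-69.4,60),TH+np.pi/2,grip=0.02,per=36)
E
```

```text
t 31.98 tip [517.3  70.8 105.4] hl [ -8.1  60.2 105.4] z [ 0.002  0.003 -1.   ] yaw-TH -0.116 F [ 0.5  0.1 -1.7] w 31.5
n 4 d [   8.8 -131.3  -12.4] rv [ 0.002  0.003 -0.116]
[[0.02,0.0017,-0.0328,0.003,0.001,0.001,-0.029],[0.02,0.0027,-0.0328,0.003,0.001,0.001,-0.029],[0.02,0.0036,-0.0327,0.003,0.001,0.001,-0.029],[0.02,0.0046,-0.0326,0.0031,0.001,0.001,-0.029]]
```

>>> apply_moves(commands=[[[0.02, 0.002, -0.032, 0.001, 0, 0, -0.029], [0.02, 0.003, -0.032, 0.001, 0, 0, -0.029], [0.02, 0.004, -0.03, 0.002, 0, 0, -0.029], [0.02, 0.004, -0.02, 0.002, 0, 0, -0.02], [0.02, 0, 0, 0, 0, 0, 0]]])

```text
t: 32.4
eef_pos: [522.3, -55.3, 66.2]
ee_rot: [-0.113, 0.994, 0.0, 0.003]
contact_force: [-0.3, 0.2, -2.3]
width: 32.1
```

```bash
python3 - <<'E'
from h import *
here();plan(hl(-28,-69.4,20),TH+np.pi/2,grip=0.02,per=15)
E
```

```text
t 32.4 tip [522.1 -55.3  99.2] hl [-32.8 -63.5  99.2] z [ 0.005  0.001 -1.   ] yaw-TH -0.008 F [-0.3  0.2 -2.3] w 32.1
n 4 d [  5.9  -4.6 -46.2] rv [-0.     0.005 -0.008]
[[0.02,-0.0011,-0.0015,0.0116,-0.0,0.001,-0.002],[0.02,-0.0011,-0.0015,0.0116,-0.0,0.001,-0.002],[0.02,-0.0011,-0.0015,0.0116,-0.0,0.001,-0.002],[0.02,-0.0011,-0.0015,0.0116,-0.0,0.001,-0.002]]
```

>>> apply_moves(commands=[[[0.02, -0.001, -0.003, 0.01, 0, 0.004, -0.004], [0.02, -0.001, -0.002, 0.011, 0, 0.002, -0.002], [0.02, 0, -0.001, 0.011, 0, 0.002, -0.002], [0.02, 0, 0, 0.006, 0, 0.002, 0], [0.02, 0, 0, 0, 0, 0, 0]]])

```text
t: 32.82
eef_pos: [525.4, -59.5, 23.3]
ee_rot: [-0.118, 0.993, -0.0, -0.003]
contact_force: [0.3, 0.5, -1.6]
width: 32.2
```

```bash
python3 - <<'E'
from h import *
here();plan(hl(-27,-69.4,10),TH+np.pi/2,grip=0.02,per=15)
snap("wrist","g1")
E
```

```text
t 32.82 tip [525.6 -59.5  56.3] hl [-30.3 -68.4  56.3] z [-0.007 -0.001 -1.   ] yaw-TH 0.001 F [ 0.3  0.5 -1.6] w 32.2
n 1 d [  3.7  -0.2 -13.3] rv [ 0.001 -0.007  0.001]
[[0.02,-0.0036,-0.0011,0.0133,0.001,-0.007,0.001]]
```

View pics/g1.png

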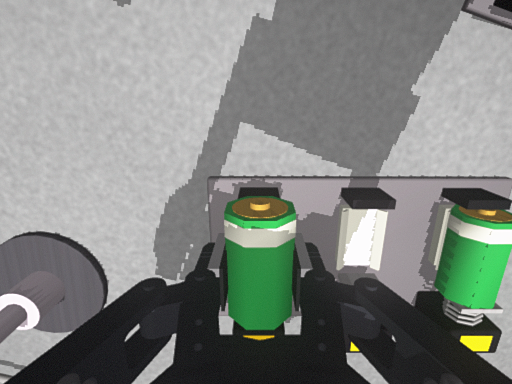

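>>> apply_moves(commands=[[[0.02, -0.002, -0.001, 0.006, 0.001, -0.005, 0], [0.02, 0, 0, 0.004, 0, 0, 0], [0.02, 0, 0, 0, 0, 0, 0], [0.02, 0, 0, 0, 0, 0, 0]]])

```text
t: 33.2
eef_pos: [528.3, -58.4, 13.0]
ee_rot: [-0.119, 0.993, -0.0, -0.0]
contact_force: [-0.4, 0.3, -1.0]
width: 31.8
```

```bash
python3 - <<'E'
from h import *
here();plan(hl(-27,-69.4,10),TH+np.pi/2,grip=0.02,per=15)
E
```

```text
t 33.2 tip [528.3 -58.4  46. ] hl [-27.5 -68.   46. ] z [-0.    -0.001 -1.   ] yaw-TH 0.003 F [-0.4  0.3 -1. ] w 31.8
n 1 d [ 0.8 -1.3 -3. ] rv [-0.    -0.     0.003]
[[0.02,-0.0005,-0.0014,0.003,-0.0,-0.0,0.003]]
```

>>> apply_moves(commands=[[[0.02, -0.001, -0.0015, 0.003, 0, 0, 0.002], [0.02, -0.003, 0, 0.001, 0, 0, 0], [0.02, -0.004, 0, 0, 0, 0, 0], [0.02, -0.004, 0, 0, 0, 0, 0], [0.02, -0.004, 0, 0, 0, 0, 0]]])

```text
t: 33.62
eef_pos: [544.6, -56.3, 9.4]
ee_rot: [-0.118, 0.993, -0.0, -0.001]
contact_force: [-4.8, -0.7, 0.4]
width: 31.6
```

```bash
python3 - <<'E'
from h import *
here();plan(hl(-10,-69.4,9),TH+np.pi/2,grip=0.02,per=15)
E
```

```text
t 33.62 tip [544.7 -56.2  42.4] hl [-11.  -69.7  42.4] z [-0.002 -0.001 -1.   ] yaw-TH 0.001 F [-4.8 -0.7  0.4] w 31.6
n 1 d [ 1.   0.5 -0.4] rv [-0.001 -0.002  0.001]
[[0.02,-0.0011,0.0003,0.0004,-0.001,-0.002,0.001]]
```

>>> apply_moves(commands=[[[0.02, -0.002, 0, 0, 0, -0.002, 0], [0.02, 0, 0, 0.003, 0, 0, 0], [0.02, 0, 0, 0.004, 0, 0, 0], [0.02, 0, 0, 0, 0, 0, 0]]])

```text
t: 33.95
eef_pos: [545.6, -56.4, 1.9]
ee_rot: [-0.117, 0.993, -0.001, -0.003]
contact_force: [-6.1, -1.1, -0.8]
width: 31.8
```

```bash
python3 - <<'E'
from h import *
here();plan(hl(-11,-69.4,-11),TH+np.pi/2,grip=0.02,per=5)
E
```

```text
t 33.95 tip [545.8 -56.3  34.9] hl [-10.  -70.   34.9] z [-0.006 -0.002 -1.   ] yaw-TH 0.0 F [-6.1 -1.1 -0.8] w 31.8
n 3 d [ -1.    0.4 -12.9] rv [-0.    -0.006  0.   ]
[[0.02,0.0003,0.0002,0.0043,-0.0,-0.002,0.0],[0.02,0.0003,0.0002,0.0043,-0.0,-0.002,0.0],[0.02,0.0003,0.0002,0.0043,-0.0,-0.002,0.0]]
```

>>> apply_moves(commands=[[[0.02, 0, 0, 0.005, 0, -0.003, 0], [0.02, 0, 0, 0.005, 0, -0.003, 0], [0.02, 0, 0, 0.003, 0, -0.002, 0], [0.02, 0, 0, 0.001, 0, -0.002, 0], [0.02, 0, 0, 0, 0, 0, 0]]])

```text
t: 34.37
eef_pos: [544.7, -56.7, -10.9]
ee_rot: [-0.117, 0.993, 0.0, -0.001]
contact_force: [-4.7, -2.1, -1.7]
width: 31.8
```

```bash
python3 - <<'E'
from h import *
here();plan(hl(-13,-69.4,-11.5),TH+np.pi/2,grip=0.02,per=5)
E
```

```text
t 34.37 tip [544.7 -56.7  22.1] hl [-11.1 -70.2  22.1] z [-0.001 -0.    -1.   ] yaw-TH -0.0 F [-4.7 -2.1 -1.7] w 31.8
n 1 d [-2.   0.3 -0.6] rv [ 0.    -0.001 -0.   ]
[[0.02,0.0019,0.0007,0.0006,0.0,-0.001,-0.0]]
```

>>> apply_moves(commands=[[[0.02, 0.001, 0, 0.002, 0, 0, 0], [0.02, 0.001, 0, 0.002, 0, 0, 0], [0.04, 0, 0, 0, 0, 0, 0], [0.055, 0, 0, 0, 0, 0, 0], [0.055, 0, 0, 0, 0, 0, 0]]])

```text
t: 34.78
eef_pos: [547.4, -56.6, -9.2]
ee_rot: [-0.117, 0.993, -0.0, 0.004]
contact_force: [-0.0, -0.8, -0.1]
width: 54.8
```

>>> apply_moves(commands=[[[0.055, 0, 0, -0.015, 0, 0, 0], [0.055, 0, 0, -0.03, 0, 0, 0], [0.055, 0, 0, -0.035, 0, 0, 0], [0.055, 0, 0.005, -0.03, 0, 0, 0], [0.055, 0, 0, 0, 0, 0, 0]]])

```text
t: 35.2
eef_pos: [545.1, -51.4, 102.5]
ee_rot: [-0.117, 0.993, 0.0, 0.003]
contact_force: [0.2, -0.9, 0.9]
width: 54.9
```

>>> apply_moves(commands=[[[0.055, 0, 0, 0, 0, 0, 0], [0.055, 0, 0, 0, 0, 0, 0]]])

```text
t: 35.37
eef_pos: [546.5, -51.4, 104.1]
ee_rot: [-0.117, 0.993, -0.0, 0.005]
contact_force: [0.1, 0.1, 0.2]
width: 54.7
```

```bash
python3 - <<'E'
from chk import *
here(); im,c=snap("wrist","g2"); chk(im,c,-69.8,"g2c"); snap("side","g2s")
E
```

```text
t 35.37 tip [546.2 -51.4 137.1] hl [ -8.4 -65.4 137.1] z [ 0.009  0.001 -1.   ] yaw-TH 0.0 F [0.1 0.1 0.2] w 54.7
(560, 284, 3)
```

View pics/g2.png

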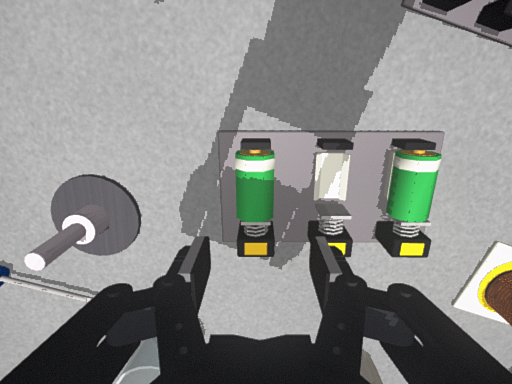

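View pics/g2c.png

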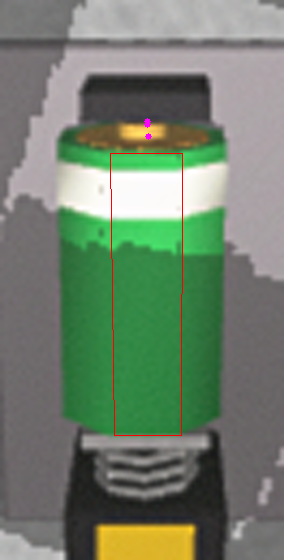

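View pics/g2s.png

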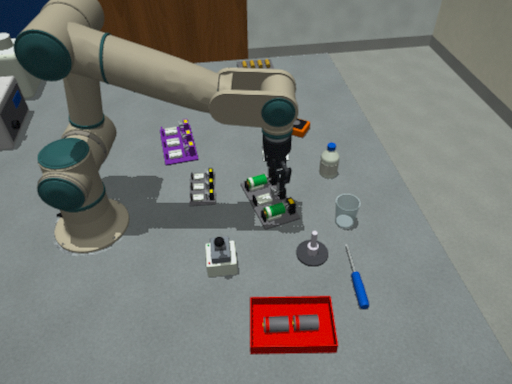

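```bash
python3 - <<'E'
from h import *
im,c=snap("top","h0")
for ce,ar,l in blobs(mask(im,50,80,100),8): print("g",ce.round(1),ar,onz(c,ce,20)[0].round(0))
plan([400,-290,190],np.pi/2,grip=0.0,per=36)
E
```

```text
g [115.4 155.6] 259 [652. 419.  20.]
g [229.  201.7] 184 [518.  84.  20.]
g [280.1 202.1] 13 [517. -63.  20.]
g [231.5 213.4] 14 [484.  77.  20.]
n 9 d [-145.4 -238.6   87.8] rv [0.    0.006 0.235]
[[0.0,0.0218,-0.022,-0.0099,0.0,0.001,0.026],[0.0,0.0213,-0.0226,-0.0099,0.0,0.001,0.026],[0.0,0.0207,-0.0231,-0.0098,0.0,0.001,0.026],[0.0,0.0201,-0.0237,-0.0098,0.0,0.001,0.026],[0.0,0.0194,-0.0242,-0.0098,0.0,0.001,0.026]]
[[0.0,0.0188,-0.0247,-0.0098,0.0,0.001,0.026],[0.0,0.0182,-0.0252,-0.0098,0.0,0.001,0.026],[0.0,0.0175,-0.0256,-0.0098,0.0,0.001,0.026],[0.0,0.0168,-0.0261,-0.0098,0.0,0.001,0.026]]
```

View pics/h0.png

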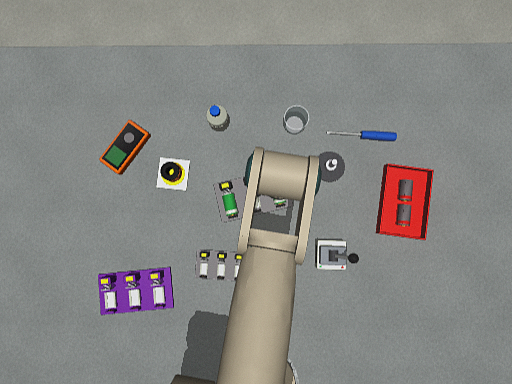

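>>> apply_moves(commands=[[[0.0, 0.01, -0.01, -0.03, 0, 0.003, 0.026], [0.0, 0.018, -0.02, -0.025, 0, 0.003, 0.026], [0.0, 0.021, -0.023, -0.015, 0, 0, 0.026], [0.0, 0.02, -0.024, -0.01, 0, 0, 0.026], [0.0, 0.02, -0.024, -0.005, 0, 0, 0.026]]])

```text
t: 35.93
eef_pos: [471.3, -165.2, 180.9]
ee_rot: [-0.055, 0.998, 0.003, -0.009]
contact_force: [-0.0, -0.6, 0.6]
width: 0.1
```

>>> apply_moves(commands=[[[0.0, 0.019, -0.025, 0, 0, 0, 0.026], [0.0, 0.018, -0.025, 0, 0, 0, 0.026], [0.0, 0.017, -0.025, 0, 0, 0, 0.026], [0.0, 0.015, -0.02, 0, 0, 0, 0.026], [0.0, 0, 0, 0, 0, 0, 0]]])

```text
t: 36.35
eef_pos: [402.2, -272.4, 177.8]
ee_rot: [0.003, 1.0, 0.004, -0.012]
contact_force: [1.1, 0.8, 0.5]
width: 0.3
```

```bash
python3 - <<'E'
from h import *
here(); im,c=snap("wrist","h1"); st()
plan([385,-330,190],np.pi/2,grip=0.0,per=36)
E
```

```text
t 36.35 tip [ 403.  -272.7  210.8] hl [-199.3 -247.2  210.8] z [-0.023  0.007 -1.   ] yaw-TH -0.241 F [1.1 0.8 0.5] w 0.3
t 36.4 p [ 403.1 -271.1  177.6] x [-1.     0.004  0.023] y [0.004 1.    0.008] z [-0.023  0.008 -1.   ] F [ 0.3  0.4 -0.9] w 0.3 q [-0.66 -0.03  1.53 -0.01  1.66 -2.23]
n 2 d [-18.1 -58.9  12.4] rv [ 0.008 -0.023 -0.004]
[[0.0,0.009,-0.0295,-0.0062,0.004,-0.011,-0.002],[0.0,0.009,-0.0295,-0.0062,0.004,-0.011,-0.002]]
```

View pics/h1.png

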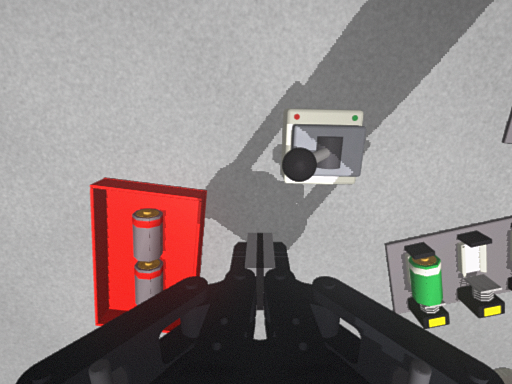

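```bash
python3 - <<'E'
from h import *
im=cv2.imread("pics/h1.png")[:,:,::-1].copy()
# camera at time of h1 (state just before)
c=robot.camera_info("wrist"); 
print("ball",onz(c,[[299.5,164]],142).round(1))
print("box",onz(c,[[288,110],[364,112],[361,183]],50).round(1))
print("leds",onz(c,[[297,117],[355,118]],50).round(1))
E
```

```text
ball [[ 369.5 -241.6  142. ]]
box [[ 331.5 -241.6   50. ]
 [ 333.9 -163.5   50. ]
 [ 409.3 -159.2   50. ]]
leds [[ 338.5 -232.2   50. ]
 [ 339.8 -172.2   50. ]]
```

```bash
python3 - <<'E'
from h import *
plan([370,-298,160],np.pi/2,grip=0.0,per=25)
E
```

```text
n 2 d [-33.1 -26.9 -17.6] rv [ 0.008 -0.023 -0.004]
[[0.0,0.0163,-0.0136,0.0091,0.004,-0.011,-0.002],[0.0,0.0164,-0.0135,0.0089,0.004,-0.011,-0.002]]
```

>>> apply_moves(commands=[[[0.0, 0.016, -0.016, 0.004, 0.004, -0.012, -0.002], [0.0, 0.016, -0.014, 0.006, 0.004, -0.01, 0], [0.0, 0, 0, 0.015, 0, 0, 0], [0.0, 0, 0, 0.015, 0, 0, 0], [0.0, 0, 0, 0, 0, 0, 0]]])

```text
t: 36.82
eef_pos: [371.0, -298.7, 133.0]
ee_rot: [-0.001, 1.0, 0.002, -0.001]
contact_force: [-0.1, 0.4, -0.3]
width: -0.0
```

```bash
python3 - <<'E'
from h import *
here(); plan([370,-292,92],np.pi/2,grip=0.0,per=18)
E
```

```text
t 36.82 tip [ 371.1 -298.9  166. ] hl [-236.3 -265.3  166. ] z [-0.002  0.005 -1.   ] yaw-TH -0.233 F [-0.1  0.4 -0.3] w -0.0
n 3 d [ -1.    6.7 -41. ] rv [ 0.005 -0.002  0.002]
[[0.0,0.0003,0.0022,0.0137,0.002,-0.001,0.001],[0.0,0.0003,0.0022,0.0137,0.002,-0.001,0.001],[0.0,0.0003,0.0022,0.0137,0.002,-0.001,0.001]]
```

>>> apply_moves(commands=[[[0.0, 0, 0.001, 0.013, 0.002, 0, 0], [0.0, 0, 0.001, 0.014, 0.001, 0, 0], [0.0, 0, 0, 0.012, 0, 0, 0], [0.0, 0, 0, 0, 0, 0, 0], [0.0, 0, 0, 0, 0, 0, 0]]])

```text
t: 37.23
eef_pos: [373.7, -292.7, 92.6]
ee_rot: [-0.004, 1.0, 0.003, -0.002]
contact_force: [-0.2, 0.6, 0.7]
width: -0.1
```

```bash
python3 - <<'E'
from h import *
here(); snap("wrist","h2"); plan([370,-192,92],np.pi/2,grip=0.0,per=15)
E
```

```text
t 37.23 tip [ 373.8 -292.9  125.6] hl [-232.3 -260.   125.6] z [-0.004  0.005 -1.   ] yaw-TH -0.226 F [-0.2  0.6  0.7] w -0.1
n 7 d [ -3.6 100.7  -0.6] rv [ 0.005 -0.004  0.009]
[[0.0,0.0004,0.0144,0.0002,0.001,-0.001,0.001],[0.0,0.0004,0.0144,0.0002,0.001,-0.001,0.001],[0.0,0.0004,0.0144,0.0001,0.001,-0.001,0.001],[0.0,0.0004,0.0144,0.0001,0.001,-0.001,0.001],[0.0,0.0005,0.0144,0.0001,0.001,-0.001,0.001]]
[[0.0,0.0005,0.0144,0.0001,0.001,-0.001,0.001],[0.0,0.0005,0.0144,0.0001,0.001,-0.001,0.001]]
```

View pics/h2.png

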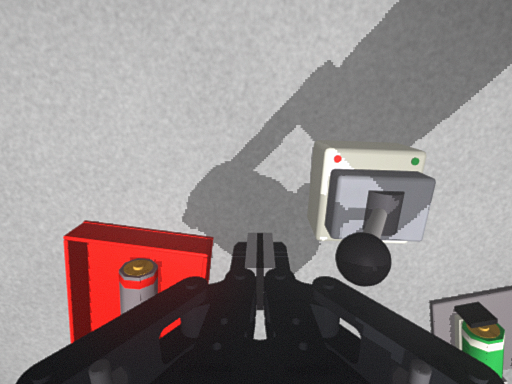

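>>> apply_moves(commands=[[[0.0, 0.001, 0.014, 0, 0.001, 0, 0.002], [0.0, 0.001, 0.014, 0, 0.001, 0, 0.001], [0.0, 0, 0.014, 0, 0, 0, 0], [0.0, 0, 0.014, 0, 0, 0, 0], [0.0, 0, 0.012, 0, 0, 0, 0]]])

```text
t: 37.7
eef_pos: [373.9, -224.7, 98.4]
ee_rot: [-0.002, 1.0, -0.002, 0.001]
contact_force: [0.2, -1.2, 1.0]
width: 0.0
```

```bash
python3 - <<'E'
from h import *
here(); snap("wrist","h3"); plan([370,-187,92],np.pi/2,grip=0.0,per=12)
E
```

```text
t 37.7 tip [ 373.9 -224.6  131.4] hl [-216.4 -193.7  131.4] z [ 0.003 -0.003 -1.   ] yaw-TH -0.231 F [ 0.2 -1.2  1. ] w 0.0
n 4 d [-4.1 36.1 -6.3] rv [-0.002  0.003  0.005]
[[0.0,0.001,0.009,0.0016,-0.001,0.001,0.001],[0.0,0.001,0.009,0.0016,-0.001,0.001,0.001],[0.0,0.001,0.009,0.0016,-0.001,0.001,0.001],[0.0,0.001,0.009,0.0016,-0.001,0.001,0.001]]
```

View pics/h3.png

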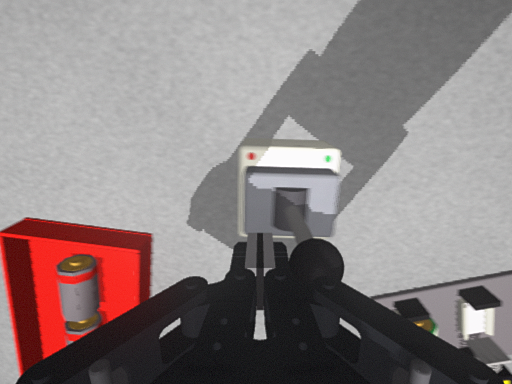

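Lever is moving. I'll keep pushing gently.

>>> apply_moves(commands=[[[0.0, 0.001, 0.009, 0.002, 0, 0, 0.001], [0.0, 0.001, 0.009, 0.002, 0, 0, 0.001], [0.0, 0, 0.008, 0.001, 0, 0, 0], [0.0, 0, 0, 0, 0, 0, 0]]])

```text
t: 38.08
eef_pos: [372.4, -194.3, 93.8]
ee_rot: [-0.002, 1.0, -0.002, 0.002]
contact_force: [0.2, -0.2, -1.0]
width: -0.1
```

```bash
python3 - <<'E'
from h import *
here(); snap("wrist","h4"); plan([370,-180,92],np.pi/2,grip=0.0,per=12)
E
```

```text
t 38.08 tip [ 372.2 -194.2  126.8] hl [-210.9 -163.7  126.8] z [ 0.004 -0.003 -1.   ] yaw-TH -0.23 F [ 0.2 -0.2 -1. ] w -0.1
n 2 d [-2.4 14.8 -1.9] rv [-0.004  0.004  0.005]
[[0.0,0.0012,0.0074,0.0009,-0.002,0.002,0.002],[0.0,0.0012,0.0074,0.0009,-0.002,0.002,0.002]]
```

View pics/h4.png

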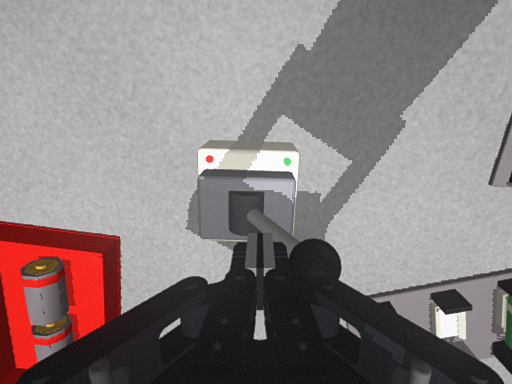

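```bash
python3 - <<'E'
from h import *
print(onz(robot.camera_info("wrist"),[[315.5,261]],143).round(1)); here()
E
```

```text
[[ 369.  -167.9  143. ]]
t 38.13 tip [ 372.3 -194.7  126.9] hl [-211.  -164.2  126.9] z [ 0.004 -0.004 -1.   ] yaw-TH -0.23 F [-0.3  0.2 -0.1] w -0.2
```

>>> apply_moves(commands=[[[0.0, 0.001, 0.006, 0, 0, 0, 0], [0.0, 0.001, 0.004, 0, 0, 0, 0], [0.0, 0, 0, 0, 0, 0, 0]]])

```text
t: 38.38
eef_pos: [371.9, -194.5, 94.6]
ee_rot: [0.0, 1.0, -0.014, 0.005]
contact_force: [0.4, 0.4, 0.4]
width: 0.2
```

```bash
python3 - <<'E'
from h import *
here(); snap("wrist","h5")
E
```

```text
t 38.38 tip [ 371.6 -193.5  127.6] hl [-211.4 -162.9  127.6] z [ 0.011 -0.027 -1.   ] yaw-TH -0.235 F [0.4 0.4 0.4] w 0.2
```

View pics/h5.png

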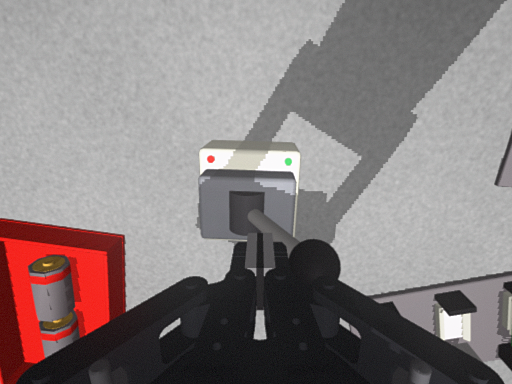

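```bash
python3 - <<'E'
from h import *
st(); s=robot.get_state(); print(s["qpos"].round(3),s["tau"].round(1),s["ft_torque"].round(2)); snap("side","h5s")
c=robot.camera_info("wrist"); print(onz(c,[[315.5,261]],143).round(1))
E
```

```text
t 38.43 p [ 371.8 -193.8   94.6] x [-1.    0.   -0.01] y [ 0.     1.    -0.025] z [ 0.01  -0.025 -1.   ] F [ 0.1 -2.6 -0.2] w -0.1 q [-0.56 -0.21  1.87 -0.02  1.46 -2.13]
[-0.557 -0.211  1.867 -0.016  1.464 -2.126] [  0.3 -26.1 -34.4  -0.1  -0.1   0. ] [-0.37 -0.06 -0.03]
[[ 368.3 -165.5  143. ]]
```

View pics/h5s.png

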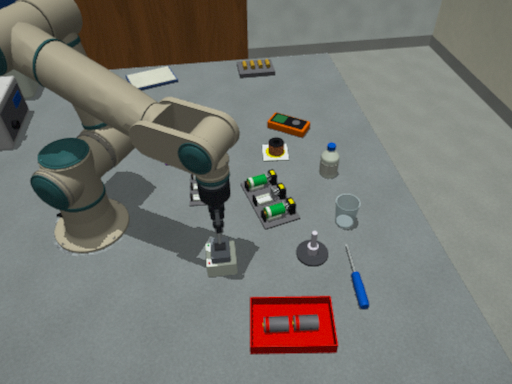

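>>> apply_moves(commands=[[[0.0, 0, 0.004, 0, -0.01, 0, 0], [0.0, 0, 0.003, 0, -0.005, 0, 0]]])

```text
t: 38.65
eef_pos: [371.7, -192.9, 94.7]
ee_rot: [0.002, 1.0, -0.012, 0.005]
contact_force: [3.4, -19.7, -6.7]
width: -0.1
```

```bash
python3 - <<'E'
from h import *
here(); st(); im,c=snap("wrist","h6"); here()
g=hsv(im); m=np.zeros(g.shape[:2],bool); m[225:275,300:350]=g[225:275,300:350,2]<70
for ce,ar,l in blobs(m,200):
    (x,y),r=cv2.minEnclosingCircle(np.argwhere(l)[:,::-1].astype(np.float32)); print((x,y),r,onz(c,(x,y),142.2))
E
```

```text
t 38.65 tip [ 371.4 -192.1  127.7] hl [-211.2 -161.5  127.7] z [ 0.011 -0.024 -1.   ] yaw-TH -0.239 F [  3.4 -19.7  -6.7] w -0.1
t 38.65 p [ 371.7 -192.9   94.7] x [-1.     0.003 -0.011] y [ 0.004  1.    -0.024] z [ 0.011 -0.024 -1.   ] F [  3.4 -19.7  -6.7] w -0.1 q [-0.56 -0.21  1.87 -0.01  1.46 -2.12]
t 38.7 tip [ 371.4 -192.1  127.7] hl [-211.2 -161.5  127.7] z [ 0.011 -0.024 -1.   ] yaw-TH -0.239 F [  2.4 -19.9  -6.3] w -0.1
(318.0, 257.5) 24.4183292388916 [[ 366.88120071 -163.67573794  142.2       ]]
```

View pics/h6.png

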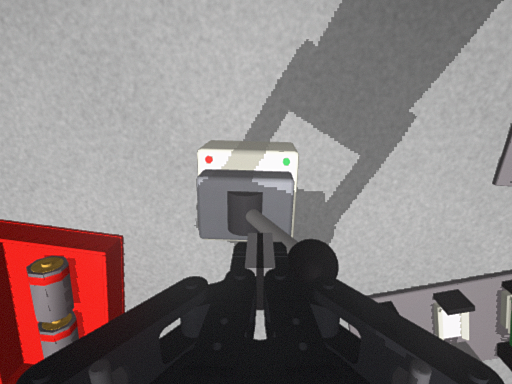

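At the end stop: 20 N of push and no further travel. Backing off now.

>>> apply_moves(commands=[[[0.0, 0, -0.012, 0, 0.01, 0.005, 0], [0.0, 0, -0.025, 0, 0.01, 0.005, 0], [0.0, 0, -0.03, -0.01, 0, 0, 0], [0.0, 0, -0.02, -0.035, 0, 0, 0], [0.0, 0, 0, -0.04, 0, 0, 0]]])

```text
t: 39.12
eef_pos: [367.1, -276.6, 175.5]
ee_rot: [0.001, 1.0, -0.015, -0.008]
contact_force: [1.0, -1.3, 0.8]
width: 0.2
```

>>> apply_moves(commands=[[[0.0, 0, 0, -0.04, 0, 0, 0], [0.0, 0, 0, -0.03, 0, 0, 0], [0.0, 0, 0, 0, 0, 0, 0], [0.0, 0, 0, 0, 0, 0, 0]]])

```text
t: 39.45
eef_pos: [368.8, -276.5, 256.0]
ee_rot: [0.003, 1.0, -0.017, -0.004]
contact_force: [-0.3, 0.2, -1.2]
width: 0.6
```

```bash
python3 - <<'E'
from h import *
here(); im,c=snap("wrist","i1"); snap("top","i1t"); snap("side","i1s"); here()
cs=robot.camera_info("side"); print(proj(cs,[[369,-163,142],[369,-241,142]]))
np.save("/tmp/c.npy",c,allow_pickle=True)
E
```

```text
t 39.45 tip [ 369.  -275.4  289. ] hl [-232.9 -242.   289. ] z [-0.009 -0.034 -0.999] yaw-TH -0.241 F [-0.3  0.2 -1.2] w 0.6
t 39.6 tip [ 368.6 -275.   287. ] hl [-233.2 -241.4  287. ] z [-0.012 -0.032 -0.999] yaw-TH -0.24 F [-0.5 -0.  -0.2] w 0.3
[[216.28501081 217.91917924]
 [218.8348721  241.09478605]]
```

View pics/i1.png

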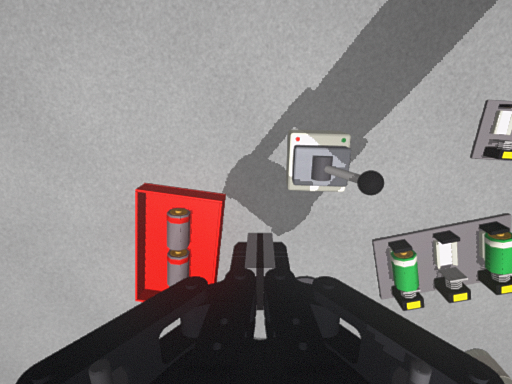

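View pics/i1t.png

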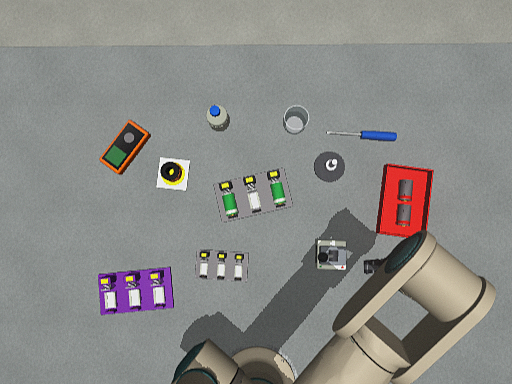

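View pics/i1s.png

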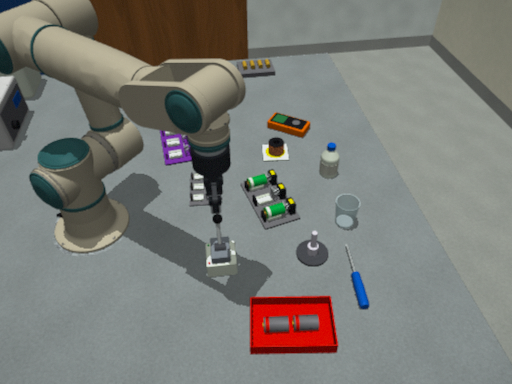

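```bash
python3 - <<'E'
from h import *
c=np.load("/tmp/c.npy",allow_pickle=True).item()
print("ball",onz(c,[[371,182]],142).round(1), "box",onz(c,[[289,133],[351,134],[350,191],[288,190]],50).round(1))
im=cv2.imread("pics/i1t.png")[:,:,::-1].copy(); t=robot.camera_info("top")
print("disc yellow"); 
cv2.imwrite("pics/i2.png",cv2.resize(im[150:230,145:300],None,fx=5,fy=5,interpolation=cv2.INTER_CUBIC)[:,:,::-1])
E
```

```text
ball [[ 370.7 -166.1  142. ]] box [[ 329.9 -245.8   50. ]
 [ 331.4 -165.2   50. ]
 [ 409.1 -159.6   50. ]
 [ 408.1 -245.2   50. ]]
disc yellow
```

View pics/i2.png

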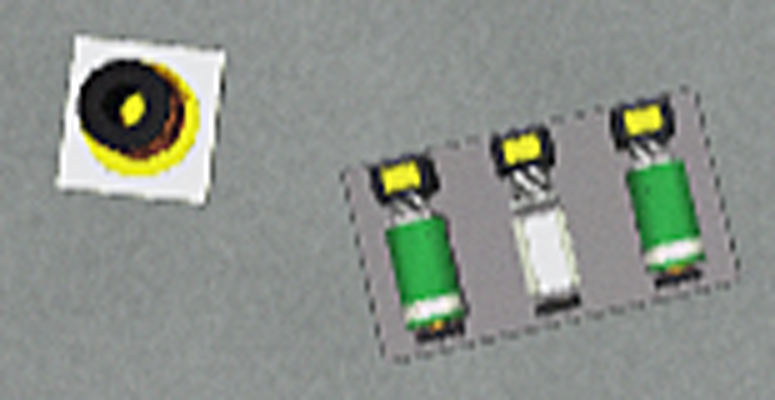

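```bash
python3 - <<'E'
from h import *
t=robot.camera_info("top"); print(onz(t,[[169.5,171.3]],50).round(1))
from scipy.spatial.distance import euclidean
im=cv2.imread("pics/i1t.png")[:,:,::-1].copy(); g=hsv(im); m=np.zeros(g.shape[:2],bool); m[155:190,158:190]=g[155:190,158:190,2]<60
for ce,ar,l in blobs(m,30):
    (x,y),r=cv2.minEnclosingCircle(np.argwhere(l)[:,::-1].astype(np.float32)); print((x,y),r,onz(t,(x,y),50).round(1))
# platform corners in zoomed top view
q=np.array([[76,36],[226,50],[206,205],[57,188]])/5+[145,150]; print(onz(t,q,6).mean(0).round(1))
E
```

```text
[[601.6 251.5  50. ]]
(170.0, 170.42308044433594) 9.629087448120117 [[604.1 250.2  50. ]]
[599.9 250.9   6. ]
```

```bash
python3 - <<'E'
from h import *
here(); print(robot.sign_off())
E
```

```text
t 39.6 tip [ 368.6 -275.   287. ] hl [-233.2 -241.4  287. ] z [-0.012 -0.032 -0.999] yaw-TH -0.24 F [-0.5 -0.  -0.2] w 0.3
the job is handed in; nothing more can be done
None
```

The job is done and handed in at about 40 s; no verdict was reported.

- **Spent cells:** both (bays 2 and 3; bay 1 was empty at the start) are in the red tub.
- **Coil:** it stands upright on the platform. Wrist images put its centre about 2 mm from the disc's centre, and a coarser top view about 4 mm; there is 8 mm to spare.
- **Fresh cells:** both are loaded, in bays 3 and 1, with bay 2 left empty. I saw no third fresh cell in any view. Their outlines match the expected seated position to about 1 mm. I checked their height only from the arm's position at release, not with a separate measurement.
- **Switch:** I threw it last, pushing until it stopped at about 20 N. The ball then lay 38 mm past the box's middle, which is fully on.
- **Bystanders:** the last top and side views show the bottle, beaker, meter and screwdriver where they were.

One thing disagreed with the description: the fingertips sit about 33 mm behind the reported TCP. Because of that, my first two grasps on the cell in bay 3 slid off its top; the cell stayed seated. After I corrected for the offset, every grasp held.

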